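Rinse the set bangles and hang them to dry

ROBOT

A 6-joint arm with a two-finger parallel gripper is mounted at the origin on the work surface. World frame = base frame: x ahead of the robot, y to its left, z up, the work surface at z = 0. Lengths are in mm, angles in rad, forces in N, time in s.
With the tool pointing down it reaches from about 400 to 825 mm from the base axis. Payload 7 kg.
Tool frame: the origin (TCP) lies at the very end of the fingers, on their centre line; the grasp point (between the pads) lies 19 mm behind it; z points along the fingers, x is the direction in which the jaws open and shut, and the axes are right-handed (so a half turn about z gives the same grasp; the last joint's range is limited). The gripper opens to 85 mm and grips with 20 to 120 N. Pads are 22 mm wide; open, the fingers measure 114 mm over their backs; the gripper's body (76 mm by 85 mm) begins 54 mm behind the grasp point. The pads swing forward as they close: fully open they stand 13 mm farther back than shut.
Start: joints at [1.598, 0.359, 0.012, 0, -1.224, -0.288], TCP at [174.061, 652.149, 231.302] pointing down, gripper open.
Joint ranges: [-3.07, 3.07], [-1.43, 2.12], [-1.02, 1.25], [-3.03, 1.67], [-3.05, -0], [-3.03, 3.03]. Speed limits (rad/s): [2.39, 2.39, 3.01, 3.14, 3.14, 3.14].

INTERFACE

Orientations are given as [roll, pitch, yaw] about the fixed x, y, z axes, in that order (R = Rz(yaw) Ry(pitch) Rx(roll)).
In Python, from plant import * gives the robot as it stands.
- The arm moves only by the tool carry_out, never from a script. Its argument "rows" is a list of rows, each a list of 7 numbers: the shift along the tool's x, y, z in cm, then the turn, a rotation vector about the tool's x, y, z in degrees, then the opening, from 0 (shut) to 1 (fully open). In form: [[tx, ty, tz, rx, ry, rz, grip], ...]. A call has 1 to 12 rows; each row is the pose to reach, as a shift and turn from the pose commanded when the call began, along the tool's axes at that moment; what a row does not reach only later rows make up. A row lasts 1/8 s, in which the tool goes at most 62.5 mm and 10.7 degrees, less where a joint would pass 70% of its speed; a pose out of reach is approached as far as the arm can. A call with a gripper value outside its range is refused whole. The fingers move at their own pace and stop on an object; "grip_force" is the grip in N (left out, the last holds). Time passes only in rows, so rows that repeat a pose let the fingers close. It gives the time, the measured TCP pose, the force and the opening at its end, in the units of the state.
- read_state(): the state, without advancing time (a new reading comes with each control period).
- camera(name): name is "side" or "top"; returns the picture (400x640x3 uint8, blue, green, red); there is no depth.
- camera_params(name): a dict with "vertical_fov" (degrees; the focal length in pixels is half the picture's height over the tangent of half this angle, whatever the lens; pixels are square), "cx", "cy" (the principal point, pixels), "distortion" ([k1, k2, p1, p2, k3] as OpenCV has them; the pictures are not rectified), "rvec" (rotation vector, rad) and "tvec" (3), from world to camera coordinates, as OpenCV has them. Camera axes: x right, y down, z forward; pixel columns grow to the right and rows downward; lengths in mm; the calibration is good to about 2 mm. A picture is of the moment at which its call begins. camera_params takes no time and is no camera call.
- job_done(): hands the job in, once; it reports no verdict.
The state is a dict: "time_s": time; "joints": joint angles; "qvel": joint speeds; "joint_efforts": joint torques, N m; "ee_pos": TCP position; "ee_rot": TCP orientation; "force": force on the tool from outside, world axes, zero at the start; "moment": the same for the moment, N m; "finger_gap": finger opening in mm.
Only numpy, scipy, OpenCV 4.12 (cv2) and the standard library are available. Lean on these libraries where they do the work, as an engineer would, in place of code of your own. Each camera call takes 0.05 s, during which the arm holds its last target.

TASK

The bangles on the grey suede pad have just had their amethysts set and want a rinse: lay every one of them flat and wholly on the steel drip grille, side by side, then with all of them there press the nozzle cap of the spray bottle fully down and let it spring back up. Then hang all the bangles over the chrome drying bar to drip, and leave them hanging still; the other things on the bench must stay where they are.

Things in the scene. Friction and masses are not known exactly. Their poses are not given: they have to be found in the camera images.
- bangle1: silver bangle, a rigid closed hoop: outer diameter 76 mm, inner 60 mm (wall 8 mm), 9 mm high as it lies flat; 60 g; three small amethysts set flush in its +x side (proud by under 2 mm). Origin: centre of its underside, in the middle of the hoop; z is the hoop's axis. Lies flat on the suede pad at the start. Three or four of four alike are present; a missing one has no pose.
- bangle1_center (a point): the centre of bangle1's hoop: on its axis, half way up (4.5 mm from either flat side)
- bangle2: silver bangle, a rigid closed hoop: outer diameter 76 mm, inner 60 mm (wall 8 mm), 9 mm high as it lies flat; 60 g; three small amethysts set flush in its +x side (proud by under 2 mm). Origin: centre of its underside, in the middle of the hoop; z is the hoop's axis. Lies flat on the suede pad at the start. Three or four of four alike are present; a missing one has no pose.
- bangle2_center (a point): the centre of bangle2's hoop: on its axis, half way up (4.5 mm from either flat side)
- bangle3: silver bangle, a rigid closed hoop: outer diameter 76 mm, inner 60 mm (wall 8 mm), 9 mm high as it lies flat; 60 g; three small amethysts set flush in its +x side (proud by under 2 mm). Origin: centre of its underside, in the middle of the hoop; z is the hoop's axis. Lies flat on the suede pad at the start. Three or four of four alike are present; a missing one has no pose.
- bangle3_center (a point): the centre of bangle3's hoop: on its axis, half way up (4.5 mm from either flat side)
- bangle4: silver bangle, a rigid closed hoop: outer diameter 76 mm, inner 60 mm (wall 8 mm), 9 mm high as it lies flat; 60 g; three small amethysts set flush in its +x side (proud by under 2 mm). Origin: centre of its underside, in the middle of the hoop; z is the hoop's axis. Lies flat on the suede pad at the start. Three or four of four alike are present; a missing one has no pose.
- bangle4_center (a point): the centre of bangle4's hoop: on its axis, half way up (4.5 mm from either flat side)
- pad: fixed grey suede pad, 210 x 210 mm, 3 mm thick, on which the bangles lie at the start; origin at the centre of its underside on the bench
- grille (a point): centre of the top face of the fixed steel drip grille, flat, 220 x 220 mm, 12 mm above the bench, no raised rim; x and y run along its edges, z is up. The spray bottle (radius 28 mm) is clamped beyond its +y edge, axis at x = +40, y = +150 mm from here, its clamp post reaching to y = +187, the cap's top 159 mm above this point
- cap_top (a point): centre of the flat top of the white nozzle cap (a round sprung pump cap, 30 mm across its shoulder, 24 mm high, with a small nozzle pointing at the grille) on the fixed spray bottle; 171 mm above the bench when up; moves with the cap
- nozzle_cap (a joint): travel of the nozzle cap in m: 0 up, 0.007 fully down; pressed straight down against a spring, about 2 N to begin and 6 N fully down; springs back up when let go
- bar_mid (a point): middle of the fixed chrome drying bar, on its axis, 150 mm above the bench: level, round, 10 mm across, 170 mm long. x runs along the bar from its free end (x = -85 mm, closed by a 16 mm ball) to the 12 mm upright post that carries it (x = +85 mm); y is level, z up. The post stands on a round base 100 mm across, 18 mm high
- bar_tip (a point): centre of the ball on the free end of the drying bar, 85 mm from bar_mid along -x; a hoop is passed over this end
- stone_dish: loose pearl white porcelain dish of amethysts, 76 mm across, 16 mm high; origin at the centre of its underside; to be left alone
- gem_holder: loose spring clip gem holder, chrome base of 60 mm, 114 mm high with its stone; origin at the centre of its underside; to be left alone
- shellac_stick: loose shellac stick, a wooden handle with a black shellac head that holds a silver ring, 130 mm long, lying along its x, 24 mm high; origin on the bench under it; to be left alone
- ring_clamp: loose wooden ring clamp with wedge, 130 mm long along its x, 25 mm wide and 24 mm high; origin under its middle; to be left alone
Mind the look-alikes: they are no part of the job. Leave any brown or green look-alike of the bangle3 alone. Leave any red look-alike of the bangle1 alone.

How it is judged (in metres and radians):
On the way, in this order (a step that is already met when the one before it is completed fails the run):
1. every bangle lies flat and wholly on the grille, none on another (x of bangle1_center in the frame of grille between -0.077 and 0.077 m and y of bangle1_center in the frame of grille between -0.077 and 0.077 m and z of bangle1_center in the frame of grille between 0 and 0.008 m and angle between the z axis of each of bangle1, bangle2, bangle3, bangle4 and the z axis of grille, either way round below 0.12 rad and x of bangle2_center in the frame of grille between -0.077 and 0.077 m and y of bangle2_center in the frame of grille between -0.077 and 0.077 m and z of bangle2_center in the frame of grille between 0 and 0.008 m and x of bangle3_center in the frame of grille between -0.077 and 0.077 m and y of bangle3_center in the frame of grille between -0.077 and 0.077 m and z of bangle3_center in the frame of grille between 0 and 0.008 m and x of bangle4_center in the frame of grille between -0.077 and 0.077 m and y of bangle4_center in the frame of grille between -0.077 and 0.077 m and z of bangle4_center in the frame of grille between 0 and 0.008 m), for 0.3 s.
2. the nozzle cap is pressed fully down while all the bangles lie on the grille (all of step 1 and value of joint nozzle_cap above 0.0055 m), for 0.1 s.
3. the nozzle cap is let up again (value of joint nozzle_cap below 0.0015 m), for 0.1 s.
At the end, for the whole second after the job is handed in: every bangle hangs over the bar: centre 14 to 36 mm below its axis, within 20 mm sideways, between the free end and 5 mm from the post, slower than 0.06 m/s; cap up again (within 1.5 mm) (x of bangle1_center in the frame of bar_mid between -0.085 and 0.08 m and y of bangle1_center in the frame of bar_mid between -0.02 and 0.02 m and z of bangle1_center in the frame of bar_mid between -0.036 and -0.014 m and linear speed of each of bangle1, bangle2, bangle3, bangle4 below 0.06 m/s and x of bangle2_center in the frame of bar_mid between -0.085 and 0.08 m and y of bangle2_center in the frame of bar_mid between -0.02 and 0.02 m and z of bangle2_center in the frame of bar_mid between -0.036 and -0.014 m and x of bangle3_center in the frame of bar_mid between -0.085 and 0.08 m and y of bangle3_center in the frame of bar_mid between -0.02 and 0.02 m and z of bangle3_center in the frame of bar_mid between -0.036 and -0.014 m and x of bangle4_center in the frame of bar_mid between -0.085 and 0.08 m and y of bangle4_center in the frame of bar_mid between -0.02 and 0.02 m and z of bangle4_center in the frame of bar_mid between -0.036 and -0.014 m and value of joint nozzle_cap below 0.0015 m); the robot touches nothing.
It fails at once if the porcelain dish of stones is moved more than 30 mm (distance of stone_dish from where it was at the start of the episode above 0.03 m).
It fails at once if the gem holder is moved more than 30 mm (distance of gem_holder from where it was at the start of the episode above 0.03 m).
It fails at once if the shellac stick is moved more than 30 mm (distance of shellac_stick from where it was at the start of the episode above 0.03 m).
It fails at once if the ring clamp is moved more than 30 mm (distance of ring_clamp from where it was at the start of the episode above 0.03 m).
Of bangle1, bangle2, bangle3, bangle4 only 3 to 4 are there at a start; the rules pass over those that are not, and their reading is None.
At some moment in a run one of bangle1, bangle2, bangle3, bangle4 may be knocked a few centimetres aside while the robot is not near it.
Once in a run the grip may slacken for a moment while it holds something.
It also fails if it takes over 210 s, if anything falls off the work surface, if the arm or the gripper's body presses on something with over 40 N, if the wrist force passes 120 N, or if a joint passes its speed limit or range.

## Working session

There is one attempt and no reset: what is moved stays moved. The work goes in short steps, Python scripts to look and compute and a tool call to move; the robot and the scene stay as the last step left them, time stands still between calls to the robot, and variables do not carry over. Pictures are saved under pics/ and viewed, and the job is handed in when it is done.

Besides the shell and the picture viewer there is one more tool, called after "Request:" by a JSON object that holds its "method" and its "body". carry_out: Moves the arm, as the interface text tells. Its arguments: {"type":"object","properties":{"rows":{"type":"array"},"grip_force":{"type":"number"}},"required":["rows"]}

```bash
mkdir -p pics; ls; python3 - <<'E'
from plant import *
import cv2
for n in("side","top"):
    cv2.imwrite(f"pics/{n}0.png",camera(n)); print(n,camera_params(n))
print(read_state())
E
```

```text
pics
side {'vertical_fov': 42.432926726766425, 'cx': 317.7691662716157, 'cy': 210.09494929788664, 'distortion': array([-0.04715628,  0.        ,  0.        ,  0.        ,  0.        ]), 'rvec': array([ 2.10319891, -0.43035709,  0.23972327]), 'tvec': array([-440.20385943,  226.77087998, 1176.24823905])}
top {'vertical_fov': 42.5025720735255, 'cx': 325.96691368826174, 'cy': 197.5079017529413, 'distortion': array([-0.10259296,  0.        ,  0.        ,  0.        ,  0.        ]), 'rvec': array([ 2.14265989, -2.17498327,  0.13180978]), 'tvec': array([  71.46654201,  516.71395303, 1387.86242482])}
{'time_s': 0.1, 'joints': array([ 1.59812597e+00,  3.59310855e-01,  1.11606067e-02, -2.97809280e-04,
       -1.22411417e+00, -2.88088776e-01]), 'qvel': array([ 1.20989402e-03, -2.75835967e-04,  2.63594519e-03,  7.29164225e-04,
       -1.03693043e-04,  2.64016950e-05]), 'joint_efforts': array([-2.25599666e-03, -5.84765518e+01,  2.94106883e+01,  6.95462599e+00,
       -3.26292604e-03,  1.55811125e-05]), 'ee_pos': array([173.95035481, 651.75588396, 230.46657087]), 'ee_rot': array([-3.14144394e+00, -1.48714340e-03, -1.83165697e+00]), 'force': array([-0.26144754, -0.31715917, -0.1406873 ]), 'moment': array([ 0.00088412, -0.0198736 , -0.0233768 ]), 'finger_gap': 85.31541676969888}
```

View pics/top0.png

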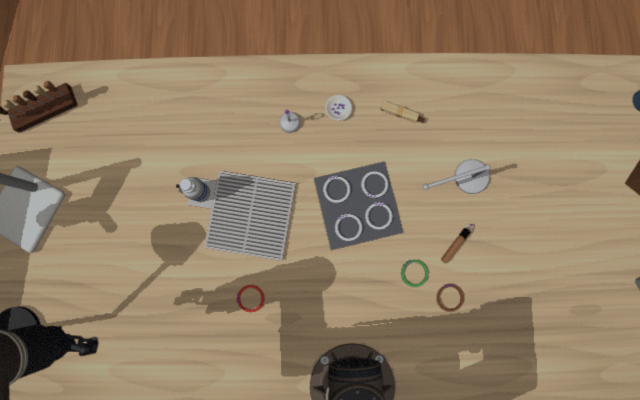

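View pics/side0.png

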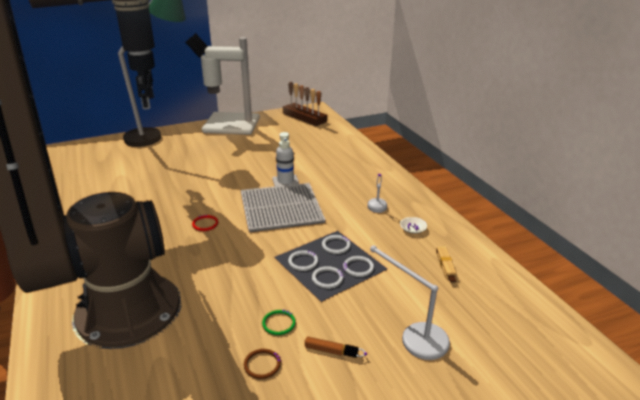

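The four candidates are the silver hoops on the pad, in the top view at about (337,189), (375,184), (348,228) and (379,216). The look-alikes are red (251,298), green (415,273) and brown (450,297), all off the pad, and I'll leave them alone. Next I'll take close crops.

```bash
cat > h.py <<'E'
from plant import *
import numpy as np, cv2
def P(n):
    p=camera_params(n); f=200/np.tan(np.radians(p["vertical_fov"]/2))
    K=np.array([[f,0,p["cx"]],[0,f,p["cy"]],[0,0,1]]); return K,p["distortion"],cv2.Rodrigues(p["rvec"])[0],p["tvec"]
def unp(n,uv,z):
    K,d,R,t=P(n); uv=np.atleast_2d(np.array(uv,float))
    q=cv2.undistortPoints(uv[:,None],K,d)[:,0]; r=np.c_[q,np.ones(len(q))]@R; c=-R.T@t
    return c+r*((z-c[2])/r[:,2:])
def proj(n,X):
    K,d,R,t=P(n); return cv2.projectPoints(np.atleast_2d(np.array(X,float)),cv2.Rodrigues(R)[0],t,K,d)[0][:,0]
def tri(uvt,uvs):
    rs=[];cs=[]
    A=np.zeros((3,3));b=np.zeros(3);D=[]
    for n,uv in(("top",uvt),("side",uvs)):
        K,d,R,t=P(n);q=cv2.undistortPoints(np.array([[uv]],float),K,d)[0,0];r=R.T@np.r_[q,1];r/=np.linalg.norm(r);c=-R.T@t
        M=np.eye(3)-np.outer(r,r);A+=M;b+=M@c;D.append((M,c))
    X=np.linalg.solve(A,b); return X,[np.linalg.norm(M@(X-c)) for M,c in D]
def crop(img,x0,y0,x1,y1,s,name):
    cv2.imwrite("pics/"+name,cv2.resize(img[y0:y1,x0:x1],None,fx=s,fy=s,interpolation=cv2.INTER_CUBIC))
E
python3 - <<'E'
from h import *
t=cv2.imread("pics/top0.png"); s=cv2.imread("pics/side0.png")
crop(t,170,150,300,270,5,"t_gr.png");crop(t,305,150,410,260,5,"t_pad.png");crop(t,410,140,530,220,6,"t_bar.png")
crop(s,230,120,400,300,3,"s_gr.png");crop(s,360,230,470,370,4,"s_bar.png")
E
```

```text
(no output)
```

View pics/t_gr.png

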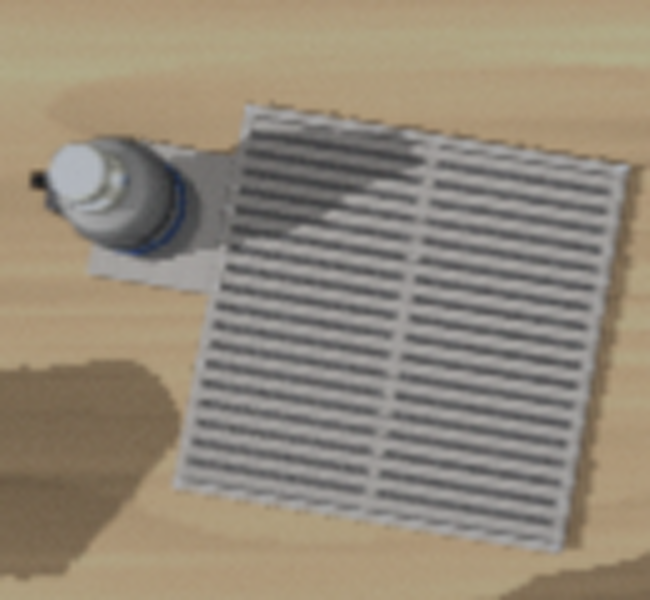

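View pics/t_pad.png

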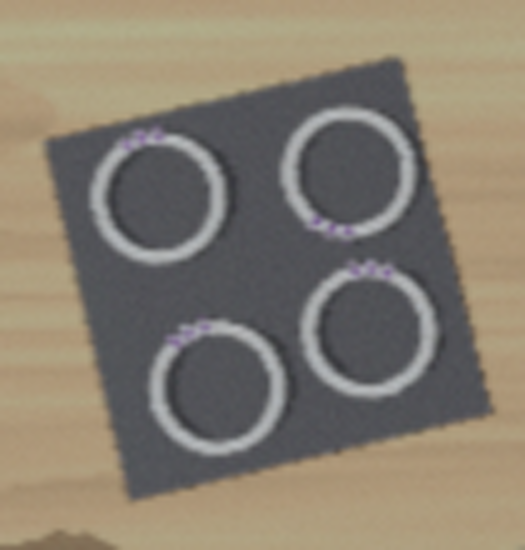

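View pics/t_bar.png

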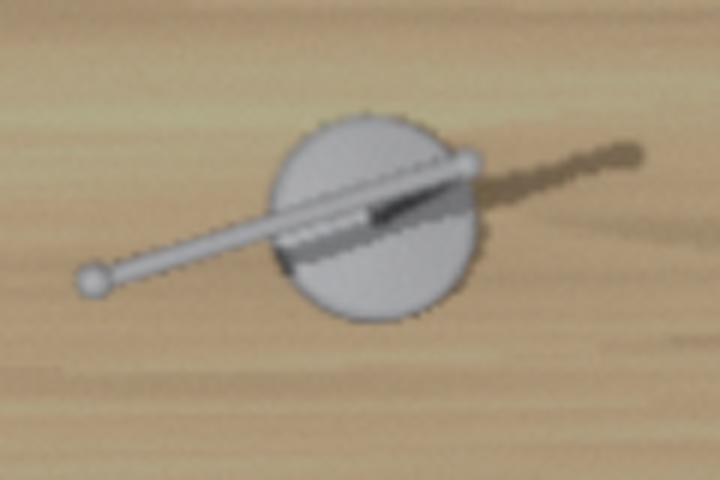

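View pics/s_gr.png

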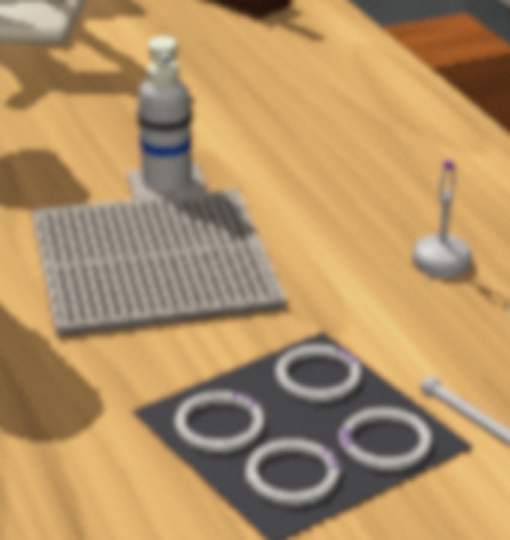

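View pics/s_bar.png

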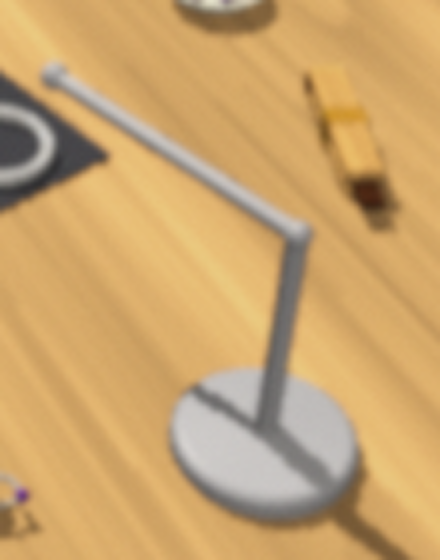

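```bash
cat >> h.py <<'E'
def cr(pts,x0,y0,s): return (np.array(pts,float)+.5)/s-.5+np.array([x0,y0])
def rings(img,z=12.):
    hsv=cv2.cvtColor(img,cv2.COLOR_BGR2HSV); return hsv
E
python3 - <<'E'
from h import *
np.set_printoptions(precision=1,suppress=True)
b=unp("top",cr([(160,198),(349,173),(218,388),(369,331)],305,150,5),11.5);print("bangles\n",b)
t=cv2.imread("pics/top0.png"); 
sub=t[165:250,315:405]; m=((sub.min(2)>115)&(sub.max(2).astype(int)-sub.min(2)<35)).astype(np.uint8)
n,l,st,c=cv2.connectedComponentsWithStats(m,connectivity=8)
for i in range(1,n):
    if st[i,4]>80:
        (cx,cy),r=cv2.minEnclosingCircle(np.argwhere(l==i)[:,::-1].astype(np.float32)); print(st[i],cx+315,cy+165,r,unp("top",(cx+315,cy+165),11.5))
pad=unp("top",cr([(45,140),(402,58),(494,411),(131,499)],305,150,5),3);print("pad\n",pad,pad.mean(0))
g=unp("top",cr([(247,105),(633,165),(562,547),(178,487)],170,150,5),12);print("gr\n",g,g.mean(0),np.linalg.norm(np.diff(g,axis=0),axis=1))
for k in range(4): 
    d=g[(k+1)%4]-g[k]; print(np.degrees(np.arctan2(d[1],d[0])))
tip=tri(cr([(94,281)],410,140,6)[0],cr([(53,75)],360,230,4)[0]);print("tip",tip, unp("top",cr([(94,281)],410,140,6),150), unp("side",cr([(53,75)],360,230,4),150))
e=tri(cr([(468,161)],410,140,6)[0],cr([(298,233)],360,230,4)[0]);print("post",e,unp("top",cr([(468,161)],410,140,6),150),unp("side",cr([(298,233)],360,230,4),150))
print("base",unp("top",cr([(373,217)],410,140,6),18))
print("cap",unp("top",cr([(80,170)],170,150,5),171),unp("side",cr([(163,43)],230,120,3),171))
for nm,uv,z in(("holder",(289,124),10),("stone top",(288,113),114),("dish",(339,107),10),("ringcl a",(382,104),20),("ringcl b",(424,119),20)):print(nm,unp("top",uv,z))
E
```

```text
bangles
 [[543.2  33.5  11.5]
 [555.8 -73.   11.5]
 [436.1   3.1  11.5]
 [466.6 -81.8  11.5]]
[ 46   6  27  27 216] 374.30674743652344 184.3435573577881 13.51164436340332 [[555.4 -72.7  11.5]]
[  8  11  27  27 221] 336.1842098236084 188.8157901763916 13.56338119506836 [[544.3  34.7  11.5]]
[ 50  37  27  28 229] 378.43313217163086 215.36930084228516 13.8031644821167 [[467.8 -81.9  11.5]]
[ 20  49  27  27 226] 348.0 226.82608795166016 13.742600440979004 [[437.1   3.7  11.5]]
pad
 [[ 578.5   97.8    3. ]
 [ 622.7 -105.8    3. ]
 [ 421.2 -151.7    3. ]
 [ 375.5   52.4    3. ]] [499.5 -26.8   3. ]
gr
 [[601.3 365.2  12. ]
 [563.5 146.7  12. ]
 [350.7 187.8  12. ]
 [386.3 402.   12. ]] [475.5 275.4  12. ] [221.8 216.8 217.2]
-99.8140363302964
169.0741054634783
80.55999086939393
-9.701977795165549
tip (array([ 528.2, -189.4,  149.2]), [np.float64(0.2425058627460362), np.float64(0.24250586274572988)]) [[ 527.9 -189.1  150. ]] [[ 527.9 -190.3  150. ]]
post (array([ 577.5, -353.2,  150. ]), [np.float64(0.13385421081158605), np.float64(0.1338542108115438)]) [[ 577.6 -353.3  150. ]] [[ 577.3 -353.2  150. ]]
base [[ 575.1 -349.    18. ]]
cap [[541.2 416.4 171. ]] [[541.7 411.4 171. ]]
holder [[733.7 166.2  10. ]]
stone top [[735.6 161.5 114. ]]
dish [[781.7  22.3  10. ]]
ringcl a [[ 786.  -100.5   20. ]]
ringcl b [[ 740.5 -219.3   20. ]]
```

```bash
cat >> h.py <<'E'
from scipy.spatial.transform import Rotation as Rn
import json
np.set_printoptions(precision=2,suppress=True)
PH=np.radians(-73.2); H=np.array([np.cos(PH),np.sin(PH),0]); U=np.array([0,0,1.])
MID=np.array([552.8,-271.3,150.])
G=np.array([475.5,275.4,12.]); gx=np.array([.985,-.170,0]); gy=np.array([.170,.985,0])
def Rdown(yawdeg): return Rn.from_euler('xyz',[np.pi,0,np.radians(yawdeg)])
def Rhang(al): # tool z = cos al H - sin al U, tool x = up-ish
    a=np.radians(al); z=np.cos(a)*H-np.sin(a)*U; x=np.cos(a)*U+np.sin(a)*H; y=np.cross(z,x)
    return Rn.from_matrix(np.c_[x,y,z])
def log():
    s=read_state(); open("log.jsonl","a").write(json.dumps([list(map(float,s["joints"])),list(map(float,s["ee_pos"])),list(map(float,s["ee_rot"]))])+"\n"); return s
def rel(pos,R,base=None):
    s=log(); p=s["ee_pos"]; R0=Rn.from_euler('xyz',s["ee_rot"])
    if base: p,R0=base
    d=R0.inv().apply(np.array(pos)-p)/10; rv=np.degrees((R0.inv()*R).as_rotvec())
    print("row cm",d,"rot",rv,"| t",s["time_s"],"q",s["joints"],"F",s["force"],"gap",s["finger_gap"]); return d,rv
E
python3 - <<'E'
from h import *
rel([534,66.5,100],Rdown(-73.2)); rel([534,66.5,230],Rdown(-73.2))
E
```

```text
row cm [ 47.24 -49.88  13.12] rot [  0.02  -0.09 -31.75] | t 0.1 q [ 1.6   0.36  0.01 -0.   -1.22 -0.29] F [-0.26 -0.32 -0.14] gap 85.31541676969888
row cm [ 47.26 -49.88   0.12] rot [  0.02  -0.09 -31.75] | t 0.1 q [ 1.6   0.36  0.01 -0.   -1.22 -0.29] F [-0.26 -0.32 -0.14] gap 85.31541676969888
```

Request:
{"method": "carry_out", "body": {"rows": [[47.2, -49.9, 3, 0, 0, -31.7, 0.35], [47.2, -49.9, 3, 0, 0, -31.7, 0.35], [47.2, -49.9, 3, 0, 0, -31.7, 0.35], [47.2, -49.9, 3, 0, 0, -31.7, 0.35], [47.2, -49.9, 3, 0, 0, -31.7, 0.35], [47.2, -49.9, 3, 0, 0, -31.7, 0.35], [47.2, -49.9, 3, 0, 0, -31.7, 0.35], [47.2, -49.9, 3, 0, 0, -31.7, 0.35], [47.2, -49.9, 3, 0, 0, -31.7, 0.35], [47.2, -49.9, 6, 0, 0, -31.7, 0.35], [47.2, -49.9, 12, 0, 0, -31.7, 0.35], [47.2, -49.9, 15, 0, 0, -31.7, 0.35]], "grip_force": 40}}

```text
time_s: 1.6
ee_pos: [535.4, 66.7, 83.2]
ee_rot: [-3.139, 0.0, -1.28]
force: [0.4, 1.4, -0.9]
finger_gap: 29.9
```

```bash
python3 - <<'E'
from h import *
s=read_state();print(s["ee_pos"],s["ee_rot"])
rel([534,66.5,6],Rdown(-73.2))
cv2.imwrite("pics/s1.png",camera("side")); t=camera("top"); cv2.imwrite("pics/t1.png",t); crop(t,290,130,420,260,5,"t1c.png")
E
```

```text
[535.42  66.74  83.24] [-3.14  0.   -1.28]
row cm [-0.01  0.16  7.72] rot [-0.16  0.02 -0.14] | t 1.6 q [ 0.49  0.28 -0.48  0.   -0.81  1.37] F [ 0.45  1.38 -0.94] gap 29.912805137549846
```

View pics/s1.png

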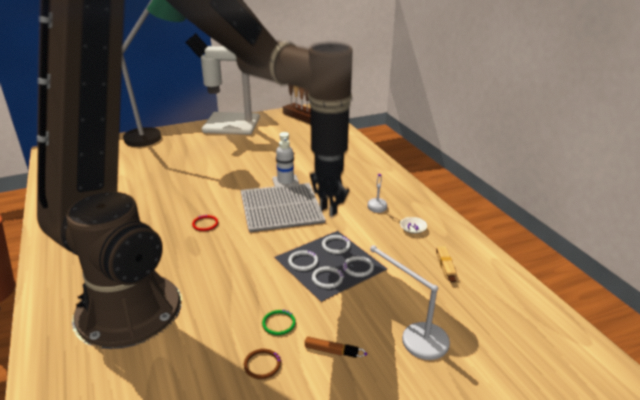

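View pics/t1.png

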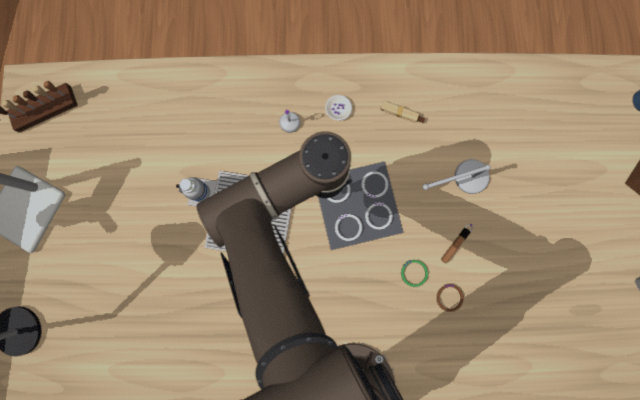

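Request:
{"method": "carry_out", "body": {"rows": [[0, 0.1, 4, 0, 0, 0, 0.35], [0, 0.1, 6.5, 0, 0, 0, 0.35], [0, 0.1, 7.6, 0, 0, 0, 0.35], [0, 0.1, 7.6, 0, 0, 0, 0.35], [0, 0.1, 7.6, 0, 0, 0, 0], [0, 0.1, 7.6, 0, 0, 0, 0], [0, 0.1, 7.6, 0, 0, 0, 0], [0, 0.1, 7.6, 0, 0, 0, 0]], "grip_force": 50}}

```text
time_s: 2.7
ee_pos: [533.8, 68.5, 9.2]
ee_rot: [-3.139, 0.0, -1.278]
force: [-1.7, 1.6, 7.4]
finger_gap: 5.8
```

```bash
python3 - <<'E'
from h import *
s=log();print(s["ee_pos"],s["force"],s["finger_gap"])
c=camera("side"); crop(c,270,150,400,290,5,"s2.png")
E
```

```text
[533.85  68.54   9.15] [-1.65  1.64  7.43] 5.789190704240109
```

View pics/s2.png

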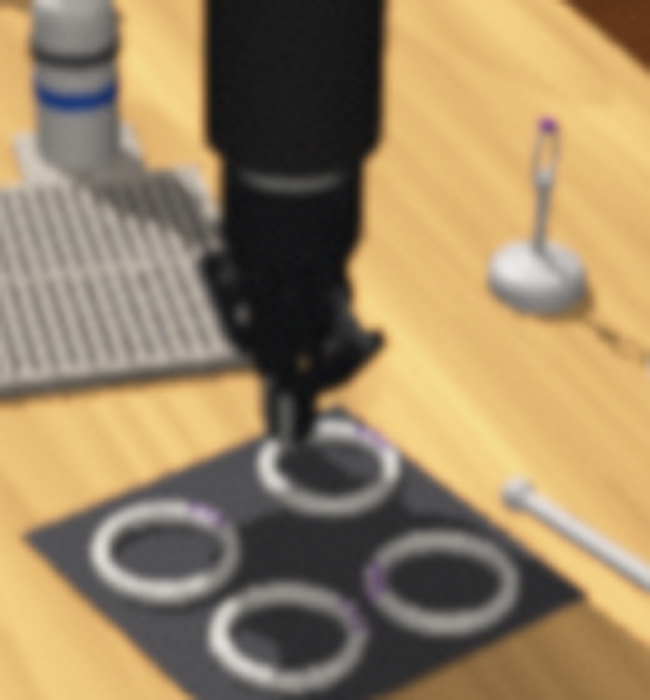

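Request:
{"method": "carry_out", "body": {"rows": [[0, 0, 0, 0, 0, 0, 0.3], [0, 0, 0, 0, 0, 0, 0.3], [0, 0, 0, 0, 0, 0, 0.3], [0, 0, 0, 0, 0, 0, 0.3]]}}

```text
time_s: 3.25
ee_pos: [532.9, 68.0, 7.7]
ee_rot: [3.141, -0.0, -1.278]
force: [0.3, -0.2, 0.2]
finger_gap: 25.8
```

```bash
python3 - <<'E'
from h import *
s=log();print(s["ee_pos"],s["force"],s["finger_gap"])
E
```

```text
[532.93  67.98   7.69] [ 0.33 -0.21  0.16] 25.75308865638309
```

Request:
{"method": "carry_out", "body": {"rows": [[0.15, 0, 0.3, 0, 0, 0, 0.3], [0.15, 0, 0.3, 0, 0, 0, 0.3], [0.15, 0, 0.3, 0, 0, 0, 0], [0.15, 0, 0.3, 0, 0, 0, 0], [0.15, 0, 0.3, 0, 0, 0, 0], [0.15, 0, 0.3, 0, 0, 0, 0]]}}

```text
time_s: 4.0
ee_pos: [533.4, 66.6, 4.8]
ee_rot: [-3.142, 0.0, -1.278]
force: [-0.8, 0.1, 0.2]
finger_gap: 6.8
```

```bash
python3 - <<'E'
from h import *
s=log();print(s["ee_pos"],s["force"],s["finger_gap"])
E
```

```text
[533.44  66.58   4.81] [-0.75  0.14  0.17] 6.835451851476168
```

```bash
python3 - <<'E'
from h import *
rel([515.8,233.4,14.5],Rdown(-73.2))
E
```

```text
row cm [-16.48  -3.12  -0.97] rot [-0.    0.   -0.05] | t 4.0 q [ 0.49  0.39 -0.55 -0.   -0.62  1.37] F [-0.75  0.14  0.17] gap 6.835451851476168
```

Request:
{"method": "carry_out", "body": {"rows": [[0, 0, -2, 0, 0, 0, 0], [0, 0, -5, 0, 0, 0, 0], [-4, -0.8, -5, 0, 0, 0, 0], [-9, -1.7, -5, 0, 0, 0, 0], [-14, -2.7, -5, 0, 0, 0, 0], [-16.5, -3.1, -5, 0, 0, 0, 0], [-16.5, -3.1, -5, 0, 0, 0, 0], [-16.5, -3.1, -2.5, 0, 0, 0, 0], [-16.5, -3.1, -1.3, 0, 0, 0, 0], [-16.5, -3.1, -1.3, 0, 0, 0, 0]]}}

```text
time_s: 5.25
ee_pos: [515.0, 232.4, 16.9]
ee_rot: [3.139, -0.001, -1.279]
force: [0.1, -0.2, -0.4]
finger_gap: 7.1
```

```bash
python3 - <<'E'
from h import *
rel([515.8,233.4,14.3],Rdown(-73.2))
c=camera("side"); crop(c,220,150,400,300,4,"s3.png")
E
```

```text
row cm [-0.08 -0.11  0.26] rot [ 0.13 -0.06 -0.09] | t 5.25 q [ 0.77  0.41 -0.48 -0.   -0.68  1.09] F [ 0.05 -0.19 -0.38] gap 7.09540393557004
```

View pics/s3.png

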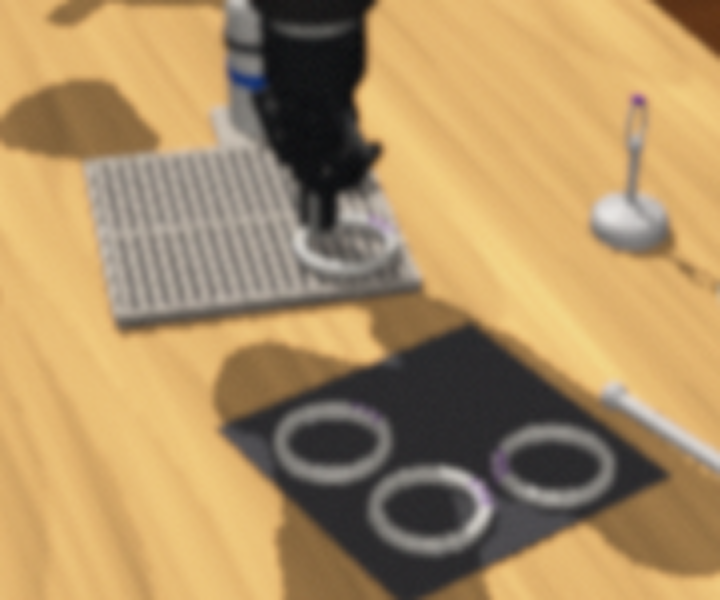

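Request:
{"method": "carry_out", "body": {"rows": [[0, 0, 0.25, 0, 0, 0, 0], [0, 0, 0.25, 0, 0, 0, 0], [0, 0, 0.25, 0, 0, 0, 0.28], [0, 0, 0.25, 0, 0, 0, 0.28], [0, 0, 0.25, 0, 0, 0, 0.28], [0, 0, -3, 0, 0, 0, 0.28], [0, 0, -6, 0, 0, 0, 0.28], [0, 0, -7, 0, 0, 0, 0.28]]}}

```text
time_s: 6.3
ee_pos: [516.3, 234.2, 89.7]
ee_rot: [-3.139, 0.001, -1.278]
force: [-0.5, -0.8, -0.8]
finger_gap: 23.8
```

```bash
python3 - <<'E'
from h import *
rel([426.8,35.9,4.8],Rdown(-73.2))
c=camera("side"); crop(c,220,150,400,300,4,"s4.png")
E
```

```text
row cm [16.41 14.32  8.43] rot [-0.16  0.07 -0.03] | t 6.3 q [ 0.77  0.31 -0.41  0.   -0.84  1.09] F [-0.54 -0.78 -0.78] gap 23.77948115868661
```

View pics/s4.png

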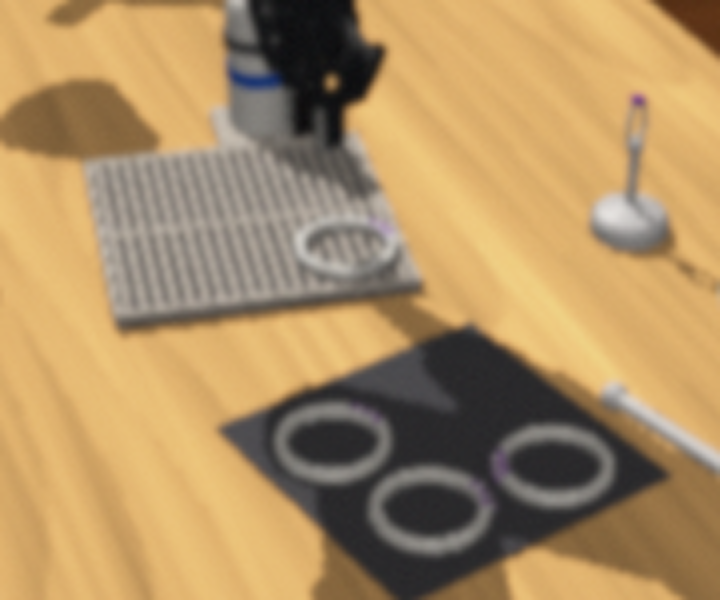

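Request:
{"method": "carry_out", "body": {"rows": [[5, 4.3, 0, 0, 0, 0, 0.3], [9.5, 8.3, 0, 0, 0, 0, 0.3], [14, 12.2, 1.5, 0, 0, 0, 0.3], [16.4, 14.3, 4, 0, 0, 0, 0.3], [16.4, 14.3, 6, 0, 0, 0, 0.3], [16.4, 14.3, 6, 0, 0, 0, 0.3], [16.4, 14.3, 6, 0, 0, 0, 0.3]]}}

```text
time_s: 7.22
ee_pos: [426.2, 35.6, 28.0]
ee_rot: [3.141, -0.0, -1.278]
force: [-0.0, 0.1, 0.5]
finger_gap: 25.5
```

```bash
python3 - <<'E'
from h import *
rel([426.8,35.9,4.8],Rdown(-73.2))
c=camera("side"); crop(c,220,150,400,300,4,"s5.png")
E
```

```text
row cm [-0.02 -0.07  2.32] rot [ 0.01 -0.01 -0.01] | t 7.225 q [ 0.55  0.21 -0.77  0.   -0.59  1.32] F [-0.    0.06  0.46] gap 25.452496983009762
```

View pics/s5.png

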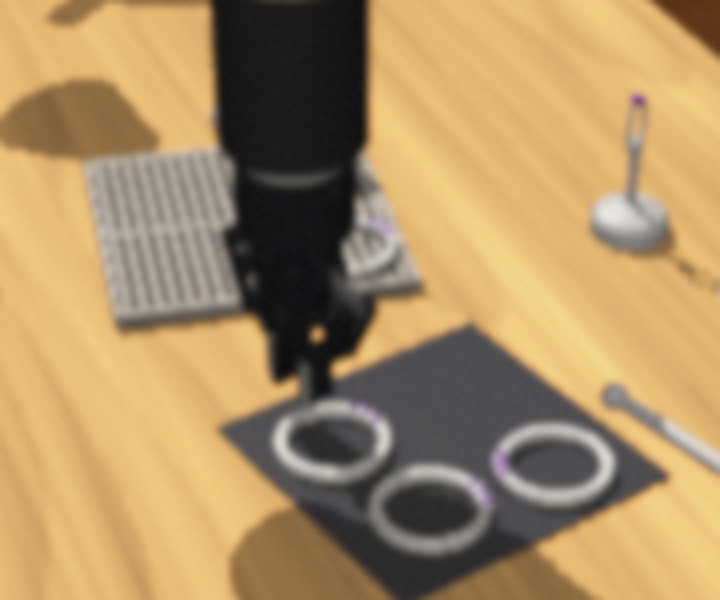

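Request:
{"method": "carry_out", "body": {"rows": [[0, 0, 1.5, 0, 0, 0, 0.3], [0, 0, 2.3, 0, 0, 0, 0.3], [0, 0, 2.3, 0, 0, 0, 0], [0, 0, 2.3, 0, 0, 0, 0], [0, 0, 2.3, 0, 0, 0, 0], [0, 0, 0, 0, 0, 0, 0], [0, 0, -3, 0, 0, 0, 0], [-5, -0.8, -3, 0, 0, 0, 0], [-10, -1.6, -3, 0, 0, 0, 0], [-16, -2.5, -3, 0, 0, 0, 0], [-22.3, -3.4, -3, 0, 0, 0, 0], [-22.3, -3.4, -3, 0, 0, 0, 0]]}}

```text
time_s: 8.78
ee_pos: [394.2, 262.8, 58.3]
ee_rot: [-3.14, 0.001, -1.274]
force: [1.3, -1.4, -0.6]
finger_gap: 7.2
```

```bash
python3 - <<'E'
from h import *
rel([394.4,259.3,14.3],Rdown(-73.2))
c=camera("side"); crop(c,220,150,400,300,4,"s6.png")
E
```

```text
row cm [0.35 0.09 4.4 ] rot [-0.11  0.07  0.22] | t 8.775 q [ 1.01  0.22 -0.65  0.   -0.7   0.86] F [ 1.29 -1.4  -0.65] gap 7.231709361681306
```

View pics/s6.png

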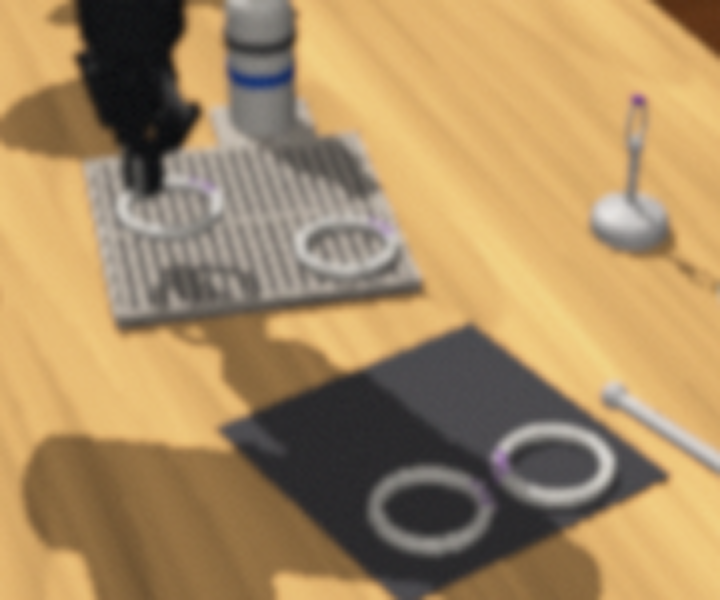

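Request:
{"method": "carry_out", "body": {"rows": [[0.2, 0.1, 2.5, 0, 0, 0, 0], [0.2, 0.1, 4.0, 0, 0, 0, 0], [0.2, 0.1, 4.3, 0, 0, 0, 0], [0.2, 0.1, 4.3, 0, 0, 0, 0], [0.2, 0.1, 4.3, 0, 0, 0, 0.28], [0.2, 0.1, 4.3, 0, 0, 0, 0.28], [0.2, 0.1, 4.3, 0, 0, 0, 0.28], [0.2, 0.1, 1, 0, 0, 0, 0.28], [0.2, 0.1, -2, 0, 0, 0, 0.28]]}}

```text
time_s: 9.95
ee_pos: [393.7, 256.3, 78.6]
ee_rot: [3.141, -0.0, -1.278]
force: [1.0, 0.9, -1.2]
finger_gap: 24.1
```

```bash
python3 - <<'E'
from h import *
rel([545.8,-40.3,4.8],Rdown(-73.2))
E
```

```text
row cm [32.78 -6.01  7.39] rot [ 0.03 -0.03 -0.03] | t 9.95 q [ 1.    0.19 -0.63  0.   -0.75  0.87] F [ 1.04  0.91 -1.22] gap 24.099630022094164
```

Request:
{"method": "carry_out", "body": {"rows": [[6, -1.1, 0, 0, 0, 0, 0.3], [12, -2.2, 0, 0, 0, 0, 0.3], [18, -3.3, 0, 0, 0, 0, 0.3], [24, -4.4, 0, 0, 0, 0, 0.3], [30, -5.5, 1, 0, 0, 0, 0.3], [32.8, -6, 3, 0, 0, 0, 0.3], [32.8, -6, 5, 0, 0, 0, 0.3], [32.8, -6, 5, 0, 0, 0, 0.3], [32.8, -6, 5, 0, 0, 0, 0.3]]}}

```text
time_s: 11.08
ee_pos: [546.1, -40.0, 28.4]
ee_rot: [-3.141, -0.0, -1.278]
force: [0.0, -0.8, 0.2]
finger_gap: 25.9
```

```bash
python3 - <<'E'
from h import *
rel([545.8,-40.3,4.8],Rdown(-73.2))
c=camera("side"); crop(c,220,150,400,300,4,"s7.png")
E
```

```text
row cm [0.02 0.04 2.36] rot [-0.03 -0.01  0.  ] | t 11.075 q [ 0.28  0.37 -0.51  0.   -0.69  1.58] F [ 0.   -0.83  0.17] gap 25.906599160707376
```

View pics/s7.png

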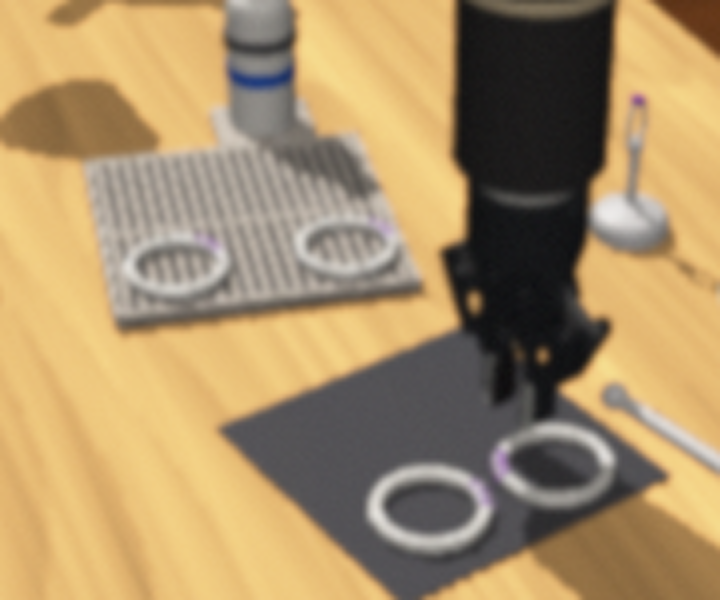

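Request:
{"method": "carry_out", "body": {"rows": [[0, 0, 1.5, 0, 0, 0, 0.3], [0, 0, 2.35, 0, 0, 0, 0.3], [0, 0, 2.35, 0, 0, 0, 0], [0, 0, 2.35, 0, 0, 0, 0], [0, 0, 2.35, 0, 0, 0, 0], [0, 0, 0, 0, 0, 0, 0], [0, 0, -4, 0, 0, 0, 0], [-6, -1.5, -4, 0, 0, 0, 0], [-12, -3, -4, 0, 0, 0, 0], [-18, -4.6, -4, 0, 0, 0, 0], [-24, -6.1, -4, 0, 0, 0, 0], [-29, -7.4, -4, 0, 0, 0, 0]]}}

```text
time_s: 12.62
ee_pos: [532.6, 261.0, 67.9]
ee_rot: [-3.141, 0.0, -1.277]
force: [0.8, -0.6, -0.6]
finger_gap: 7.5
```

```bash
python3 - <<'E'
from h import *
rel([530.2,317.1,14.3],Rdown(-73.2))
E
```

```text
row cm [-5.44 -1.39  5.36] rot [-0.02  0.01  0.01] | t 12.625 q [ 0.78  0.38 -0.37  0.   -0.82  1.08] F [ 0.85 -0.57 -0.56] gap 7.4764193918306745
```

Request:
{"method": "carry_out", "body": {"rows": [[-5.4, -1.4, 0, 0, 0, 0, 0], [-5.4, -1.4, 2, 0, 0, 0, 0], [-5.4, -1.4, 4, 0, 0, 0, 0], [-5.4, -1.4, 4, 0, 0, 0, 0]]}}

```text
time_s: 13.12
ee_pos: [529.7, 313.5, 26.2]
ee_rot: [3.138, -0.002, -1.278]
force: [-0.1, 0.4, -0.9]
finger_gap: 7.1
```

```bash
python3 - <<'E'
from h import *
rel([530.2,317.1,14.3],Rdown(-73.2))
c=camera("side"); crop(c,220,120,400,270,4,"s8.png")
E
```

```text
row cm [-0.33 -0.15  1.18] rot [ 0.18 -0.09 -0.05] | t 13.125 q [ 0.85  0.46 -0.35 -0.   -0.76  1.01] F [-0.14  0.41 -0.91] gap 7.136749090986119
```

View pics/s8.png

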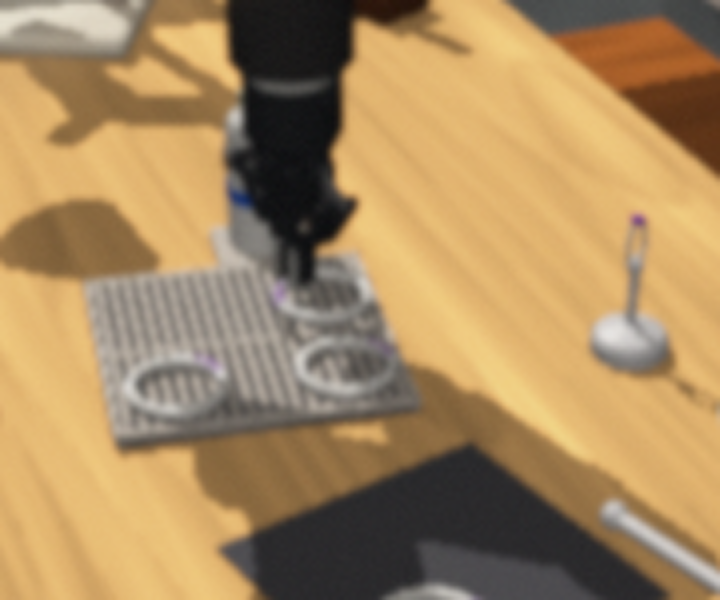

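Request:
{"method": "carry_out", "body": {"rows": [[-0.3, 0, 0.9, 0, 0, 0, 0], [-0.3, 0, 1.15, 0, 0, 0, 0], [-0.3, 0, 1.15, 0, 0, 0, 0], [-0.3, 0, 1.15, 0, 0, 0, 0.25], [-0.3, 0, 1.15, 0, 0, 0, 0.25], [-0.3, 0, 1.15, 0, 0, 0, 0.25], [-0.3, 0, -2, 0, 0, 0, 0.25], [-0.3, 0, -5, 0, 0, 0, 0.25], [-0.3, 0, -5, 0, 0, 0, 0.25]]}}

```text
time_s: 14.3
ee_pos: [531.3, 318.5, 80.6]
ee_rot: [-3.137, 0.002, -1.278]
force: [-0.2, -0.5, -0.3]
finger_gap: 21.6
```

```bash
python3 - <<'E'
from h import *
rel([457.4,-49.4,4.8],Rdown(-73.2))
E
```

```text
row cm [33.11 17.73  7.43] rot [-0.26  0.13 -0.02] | t 14.3 q [ 0.86  0.4  -0.3   0.   -0.86  1.01] F [-0.22 -0.53 -0.26] gap 21.648701179361343
```

Request:
{"method": "carry_out", "body": {"rows": [[5.5, 3, 0, 0, 0, 0, 0.3], [11, 5.9, 0, 0, 0, 0, 0.3], [16.5, 8.9, 0, 0, 0, 0, 0.3], [22, 11.8, 0, 0, 0, 0, 0.3], [27.5, 14.7, 0, 0, 0, 0, 0.3], [33.1, 17.7, 1.5, 0, 0, 0, 0.3], [33.1, 17.7, 4, 0, 0, 0, 0.3], [33.1, 17.7, 5, 0, 0, 0, 0.3], [33.1, 17.7, 5, 0, 0, 0, 0.3], [33.1, 17.7, 5, 0, 0, 0, 0.3]]}}

```text
time_s: 15.55
ee_pos: [456.6, -49.9, 28.2]
ee_rot: [-3.141, -0.0, -1.277]
force: [0.5, 0.2, -0.0]
finger_gap: 25.5
```

```bash
python3 - <<'E'
from h import *
rel([457.4,-49.4,4.8],Rdown(-73.2))
c=camera("side"); crop(c,220,150,400,300,4,"s9.png")
E
```

```text
row cm [-0.02 -0.09  2.35] rot [-0.04 -0.01  0.05] | t 15.55 q [ 0.32  0.25 -0.71  0.   -0.61  1.54] F [ 0.47  0.24 -0.02] gap 25.522722364248907
```

View pics/s9.png

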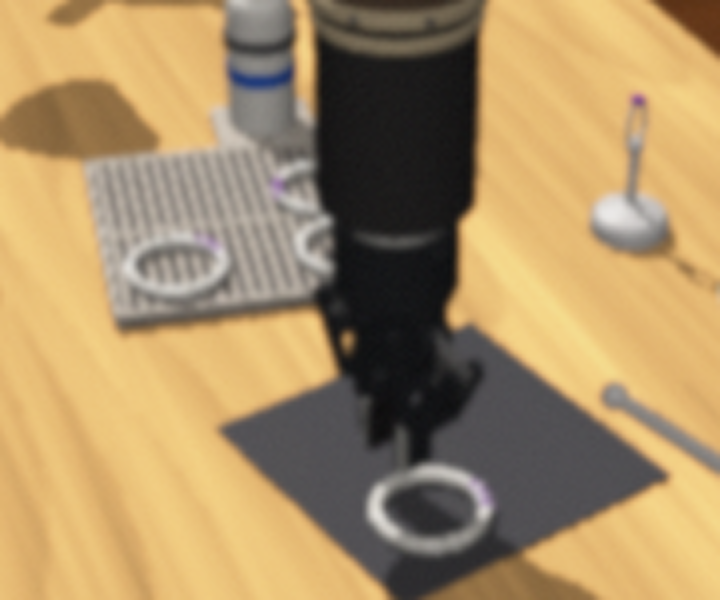

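Request:
{"method": "carry_out", "body": {"rows": [[0, 0, 1.5, 0, 0, 0, 0.3], [0, 0, 2.35, 0, 0, 0, 0.3], [0, 0, 2.35, 0, 0, 0, 0], [0, 0, 2.35, 0, 0, 0, 0], [0, 0, 2.35, 0, 0, 0, 0], [0, 0, 0, 0, 0, 0, 0], [0, 0, -4, 0, 0, 0, 0], [-6, -1.2, -4, 0, 0, 0, 0], [-12, -2.4, -4, 0, 0, 0, 0], [-18, -3.5, -4, 0, 0, 0, 0], [-24, -4.7, -4, 0, 0, 0, 0], [-30, -5.9, -4, 0, 0, 0, 0]]}}

```text
time_s: 17.1
ee_pos: [425.5, 255.7, 68.3]
ee_rot: [-3.141, 0.001, -1.278]
force: [1.7, -0.4, -0.8]
finger_gap: 6.9
```

```bash
python3 - <<'E'
from h import *
rel([414.8,377.5,14.3],Rdown(-73.2))
E
```

```text
row cm [-11.97  -2.49   5.41] rot [-0.05  0.03 -0.02] | t 17.1 q [ 0.94  0.24 -0.59  0.   -0.74  0.93] F [ 1.7  -0.38 -0.78] gap 6.935680160784864
```

Request:
{"method": "carry_out", "body": {"rows": [[-6, -1.3, 0, 0, 0, 0, 0], [-11.9, -2.5, 0, 0, 0, 0, 0], [-11.9, -2.5, 2, 0, 0, 0, 0], [-11.9, -2.5, 4, 0, 0, 0, 0], [-11.9, -2.5, 4, 0, 0, 0, 0], [-11.9, -2.5, 4, 0, 0, 0, 0]]}}

```text
time_s: 17.85
ee_pos: [416.0, 374.9, 28.5]
ee_rot: [-3.141, 0.0, -1.278]
force: [0.3, -0.3, 0.2]
finger_gap: 7.5
```

```bash
python3 - <<'E'
from h import *
rel([414.8,377.5,14.3],Rdown(-73.2))
E
```

```text
row cm [-0.28  0.04  1.42] rot [-0.04  0.02 -0.04] | t 17.85 q [ 1.08  0.39 -0.48  0.   -0.7   0.78] F [ 0.3  -0.27  0.19] gap 7.507526985741054
```

Request:
{"method": "carry_out", "body": {"rows": [[-0.2, 0, 1, 0, 0, 0, 0], [-0.2, 0, 1.4, 0, 0, 0, 0], [-0.2, 0, 1.4, 0, 0, 0, 0], [-0.2, 0, 1.4, 0, 0, 0, 0.28], [-0.2, 0, 1.4, 0, 0, 0, 0.28], [-0.2, 0, 1.4, 0, 0, 0, 0.28], [-0.2, 0, -4, 0, 0, 0, 0.28], [-0.2, 0, -10, 0, 0, 0, 0.28], [-0.2, 0, -16, 0, 0, 0, 0], [-0.2, 0, -20, 0, 0, 0, 0], [-0.2, 0, -20, 0, 0, 0, 0]]}}

```text
time_s: 19.23
ee_pos: [416.1, 378.1, 231.9]
ee_rot: [-3.136, 0.005, -1.278]
force: [-0.5, 0.1, -1.0]
finger_gap: -0.2
```

```bash
python3 - <<'E'
from h import *
rel([541,415.5,190],Rdown(-73.2))
c=camera("side"); crop(c,220,100,400,250,4,"s10.png")
cv2.imwrite("pics/t10.png",camera("top"))
E
```

```text
row cm [  0.04 -13.02   4.26] rot [-0.32  0.27 -0.02] | t 19.225 q [ 1.09  0.17 -0.25  0.   -1.15  0.78] F [-0.46  0.13 -0.95] gap -0.24293121898688558
```

View pics/s10.png

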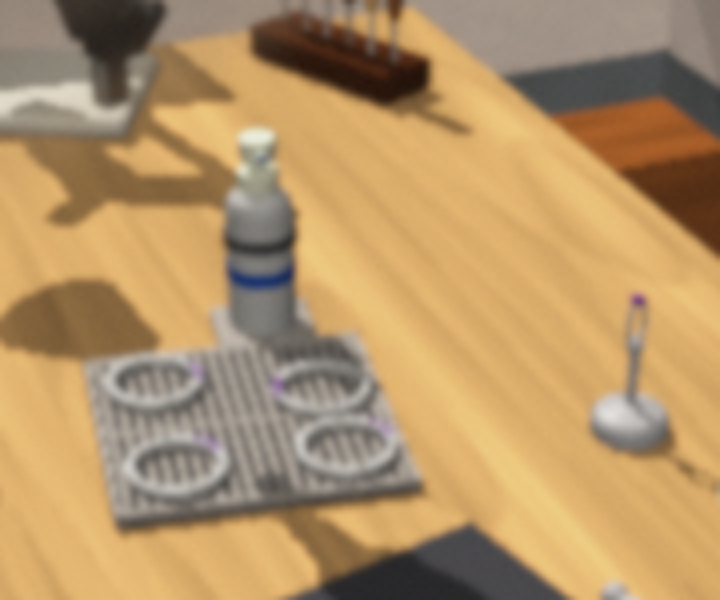

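View pics/t10.png

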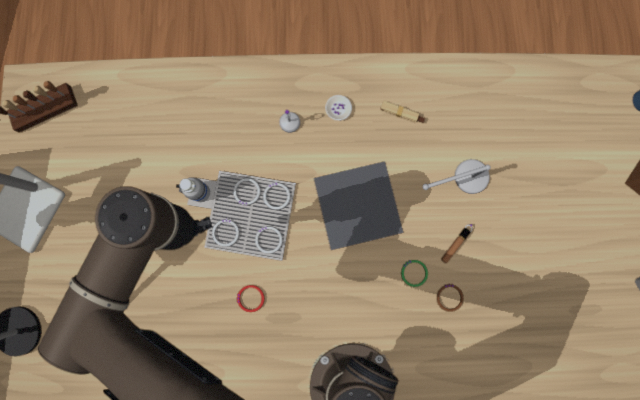

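All four silver bangles lie flat and apart on the grille, in the top view at (246,192), (277,197), (226,233) and (269,240), well inside its edges. Next is the cap.

Request:
{"method": "carry_out", "body": {"rows": [[0, -5, 2, 0, 0, 0, 0], [0, -10, 2, 0, 0, 0, 0], [0, -13, 2, 0, 0, 0, 0], [0, -13, 3.5, 0, 0, 0, 0], [0, -13, 4.2, 0, 0, 0, 0], [0, -13, 4.2, 0, 0, 0, 0]]}}

```text
time_s: 20.08
ee_pos: [538.3, 413.5, 184.5]
ee_rot: [3.139, -0.001, -1.278]
force: [0.1, 0.5, 0.1]
finger_gap: 0.2
```

```bash
python3 - <<'E'
from h import *
print(read_state()["ee_pos"]);rel([541,415.5,172],Rdown(-73.2))
c=camera("side"); crop(c,240,80,340,180,6,"s11.png")
E
```

```text
[538.29 413.46 184.5 ]
row cm [-0.12 -0.32  1.25] rot [ 0.12 -0.07 -0.02] | t 20.075 q [ 0.94  0.4  -0.04 -0.   -1.14  0.92] F [0.14 0.45 0.13] gap 0.17517102063154377
```

View pics/s11.png

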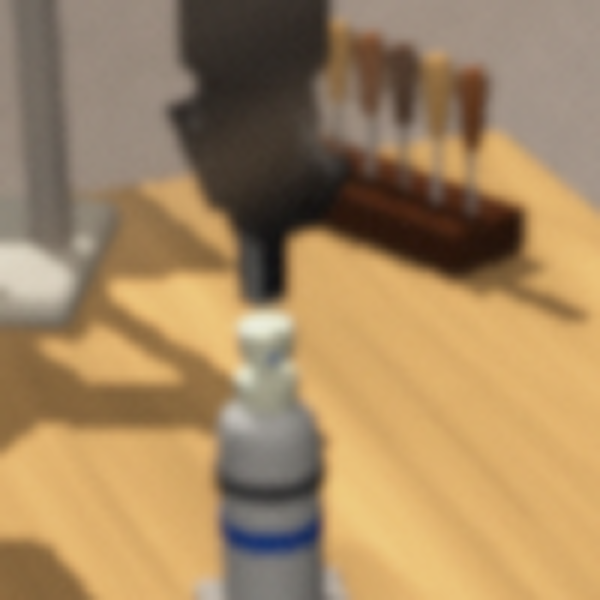

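Request:
{"method": "carry_out", "body": {"rows": [[0, -0.2, 1.0, 0, 0, 0, 0], [0, -0.2, 1.5, 0, 0, 0, 0], [0, -0.2, 1.8, 0, 0, 0, 0], [0, -0.2, 2.1, 0, 0, 0, 0], [0, -0.2, 2.2, 0, 0, 0, 0], [0, -0.2, 2.2, 0, 0, 0, 0]]}}

```text
time_s: 20.88
ee_pos: [541.2, 414.7, 164.3]
ee_rot: [-3.142, 0.0, -1.278]
force: [-4.7, -0.0, 6.4]
finger_gap: -0.1
```

```bash
python3 - <<'E'
from h import *
s=read_state();print(s["ee_pos"],s["force"])
c=camera("side"); crop(c,240,80,340,180,6,"s12.png")
E
```

```text
[541.19 414.7  164.28] [-4.7  -0.03  6.43]
```

View pics/s12.png

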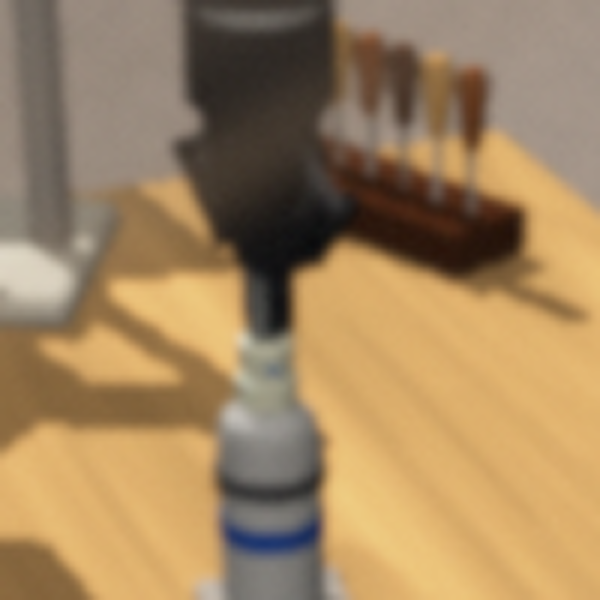

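Request:
{"method": "carry_out", "body": {"rows": [[0, 0, 0.05, 0, 0, 0, 0], [0, 0, 0.1, 0, 0, 0, 0], [0, 0, 0.1, 0, 0, 0, 0], [0, 0, -1, 0, 0, 0, 0], [0, 0, -4, 0, 0, 0, 0], [0, 0, -7, 0, 0, 0, 0], [0, 0, -7, 0, 0, 0, 0]]}}

```text
time_s: 21.8
ee_pos: [542.7, 415.6, 237.0]
ee_rot: [-3.137, 0.002, -1.278]
force: [-0.4, -0.3, 0.2]
finger_gap: -0.2
```

```bash
python3 - <<'E'
from h import *
s=log()
cv2.imwrite("pics/t13.png",camera("top"));c=camera("side"); crop(c,220,100,400,250,4,"s13.png")
print(s["ee_pos"])
import json
from scipy.optimize import least_squares
D=[json.loads(l) for l in open("log.jsonl")]
Q=np.array([d[0] for d in D]);X=np.array([d[1] for d in D]);
# model: J1 z, d1; J2 lean fwd; upper L2; forearm slope down=J2-J3 ; J4 roll; J5 pitch; offset o right; tool Lt
def fk(q,p):
    d1,L2,L3,o,Lt,a3=p[:6]
    Ry=lambda a:Rn.from_euler('y',a)
    R1=Rn.from_euler('z',q[0]); 
    e=R1.apply(Ry(q[1]).apply([0,0,L2]))+[0,0,d1]
    Rf=R1*Ry(q[1]-q[2]); 
    R4=Rf*Rn.from_euler('x',q[3])
    R5=R4*Ry(-q[4])   # tool dir = x of R5
    w=e+Rf.apply([L3,0,a3])+R4.apply([0,-o,0])
    return w+R5.apply([Lt,0,0]),R5
f=lambda p:np.concatenate([fk(q,p)[0]-x for q,x in zip(Q,X)])
r=least_squares(f,[245,540,540,190,300,0]); print(r.x,np.abs(r.fun).max(),len(Q))
E
```

```text
[542.73 415.55 237.03]
[210.95 601.47 463.63 191.9  385.33   0.09] 0.5616526191727189 22
```

View pics/t13.png

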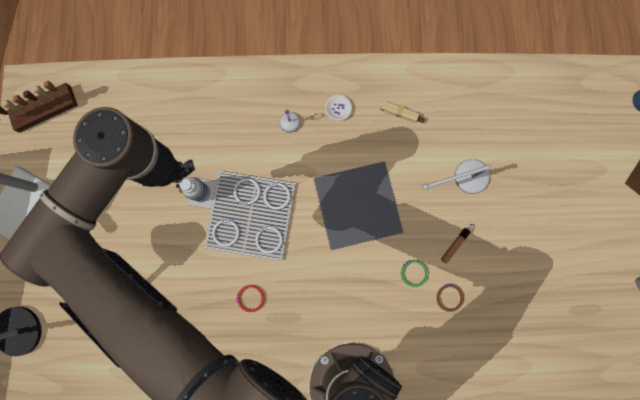

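View pics/s13.png

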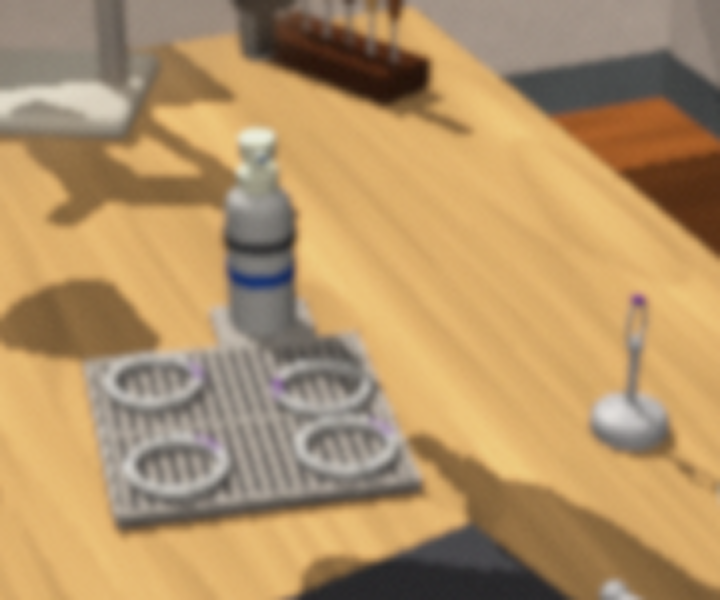

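```bash
python3 - <<'E'
from h import *
t=cv2.imread("pics/t13.png"); crop(t,200,165,300,265,7,"t13c.png")
for p in [(246,192),(277,197),(226,233),(269,240)]: pass
rel([480,-20,260],Rdown(-73.2)); rel([480,-20,260],Rhang(40))
E
```

```text
row cm [39.85 18.4  -2.64] rot [-0.02  0.03 -0.06] | t 21.9 q [ 0.94  0.37  0.03 -0.   -1.23  0.92] F [-0.92  0.04 -1.18] gap 0.4484005525621622
row cm [39.85 18.4  -2.64] rot [ 0.01 50.03 -0.06] | t 21.9 q [ 0.94  0.37  0.03 -0.   -1.23  0.92] F [-0.92  0.04 -1.18] gap 0.4484005525621622
```

View pics/t13c.png

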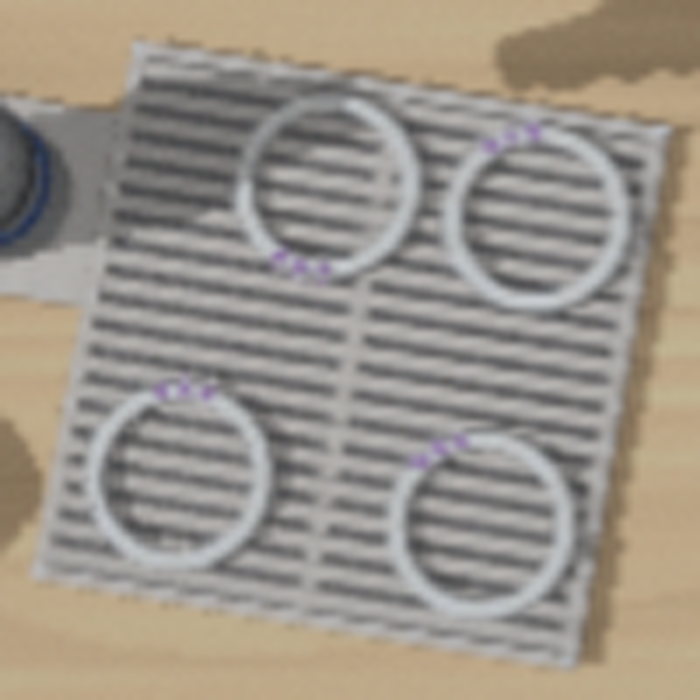

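Request:
{"method": "carry_out", "body": {"rows": [[6, 2.8, -2.6, 0, 0, 0, 0.3], [12, 5.6, -2.6, 0, 0, 0, 0.3], [18, 8.4, -2.6, 0, 0, 0, 0.3], [24, 11.2, -2.6, 0, 0, 0, 0.3], [30, 14, -2.6, 0, 0, 0, 0.3], [36, 16.8, -2.6, 0, 0, 0, 0.3], [39.8, 18.4, -2.6, 0, 0, 0, 0.3], [39.8, 18.4, -2.6, 0, 10, 0, 0.3], [39.8, 18.4, -2.6, 0, 20, 0, 0.3], [39.8, 18.4, -2.6, 0, 30, 0, 0.3], [39.8, 18.4, -2.6, 0, 30, 0, 0.3], [39.8, 18.4, -2.6, 0, 30, 0, 0.3]]}}

```text
time_s: 23.4
ee_pos: [479.8, -19.2, 259.2]
ee_rot: [3.14, -0.522, -1.277]
force: [0.7, 0.0, 0.2]
finger_gap: 25.3
```

```bash
cat >> h.py <<'E'
from scipy.optimize import least_squares
def fk(q,p):
    d1,L2,L3,o,Lt,a3=p[:6]
    Ry=lambda a:Rn.from_euler('y',a)
    R1=Rn.from_euler('z',q[0]); 
    e=R1.apply(Ry(q[1]).apply([0,0,L2]))+[0,0,d1]
    Rf=R1*Ry(q[1]-q[2]); 
    R4=Rf*Rn.from_euler('x',p[6]*q[3])
    R5=R4*Ry(-q[4])
    w0=e+Rf.apply([L3,0,a3]); w=w0+R4.apply([0,-o,0])
    # tool: z=R5 x
    R6=R5*Rn.from_matrix(np.array([[0,0,1],[0,1,0],[-1,0,0]]).astype(float))*Rn.from_euler('z',p[7]*q[5]+p[8])
    return w+R5.apply([Lt,0,0]),R6,e,w0,w
def fit():
    D=[json.loads(l) for l in open("log.jsonl")]; best=None
    for s4 in(1,-1):
      for s6 in (1,-1):
        def f(p):
            o=[]
            P_=list(p[:6])+[s4,s6,p[6]]
            for q,x,e in D:
                y=fk(q,P_); o+=list(y[0]-x); o+=list(200*(y[1].inv()*Rn.from_euler('xyz',e)).as_rotvec())
            return np.array(o)
        for a0 in(0,1.57,3.14,-1.57):
            r=least_squares(f,[211,601,464,192,385,0,a0])
            if best is None or r.cost<best[0]: best=(r.cost,list(r.x[:6])+[s4,s6,r.x[6]],np.abs(r.fun).max())
    json.dump([float(v) for v in best[1]],open("kin.json","w")); return best
LIM=[(-3.07,3.07),(-1.43,2.12),(-1.02,1.25),(-3.03,1.67),(-3.05,0),(-3.03,3.03)]
def ik(pos,R,q0=None,tries=12):
    p=json.load(open("kin.json")); rng=np.random.default_rng(0); best=None
    lo=np.array([l[0] for l in LIM]);hi=np.array([l[1] for l in LIM])
    for k in range(tries):
        x0=np.array(q0) if (k==0 and q0 is not None) else rng.uniform(lo,hi)
        def f(q):
            y=fk(q,p); return np.r_[(y[0]-pos)/10,20*(y[1].inv()*R).as_rotvec()]
        r=least_squares(f,np.clip(x0,lo+1e-3,hi-1e-3),bounds=(lo,hi))
        if best is None or r.cost<best.cost: best=r
        if k==0 and q0 is not None and r.cost<1e-6: break
    return best.x,best.cost,fk(best.x,p)
E
python3 - <<'E'
from h import *
s=log();print(s["ee_pos"],s["joints"]);print(fit())
rc=unp("top",cr([(327,185),(537,216),(179,478),(483,524)],200,165,7),20.5); print(rc); np.save("rc.npy",rc)
q=s["joints"]
for al in (60,50,40,30,20,10,0):
  for sx in(-60,-20):
    C=MID+sx*H-np.array([0,0,25]); R=Rhang(al)
    tcp=C-34*R.apply([1,0,0])+3*R.apply([0,0,1])
    x,c,y=ik(tcp,R,q); print(al,sx,round(c,4),x,"elbow",y[2],"w0",y[3],"w",y[4])
E
```

```text
[479.76 -19.18 259.22] [ 0.73  0.01 -0.67  0.51 -1.19  0.87]
(np.float64(4.918918828038213e-25), [np.float64(198.8000000000005), np.float64(601.5999999999999), np.float64(463.6), np.float64(191.79999999999993), np.float64(373.30000000000035), np.float64(3.116096664227796e-14), -1, -1, np.float64(-4.55305090742012e-17)], np.float64(2.5579538487363607e-13))
[[540.71 285.95  20.5 ]
 [526.98 201.99  20.5 ]
 [424.59 344.51  20.5 ]
 [404.91 223.81  20.5 ]]
60 -60 0.0 [ 0.2   0.21 -0.94  1.02 -0.62  0.76] elbow [123.81  24.47 787.01] w0 [307.12  60.69 362.74] w [473.43  -8.42 428.69]
60 -20 0.0 [ 0.09  0.23 -0.93  1.09 -0.58  0.8 ] elbow [136.3   11.84 784.64] w0 [322.15  27.99 360.22] w [484.99 -46.72 428.69]
50 -60 0.0604 [ 0.19  0.26 -1.02  1.31 -0.72  0.47] elbow [152.03  29.3  780.14] w0 [282.42  54.44 335.96] w [466.09  38.96 389.01]
50 -20 0.0026 [ 0.04  0.27 -1.02  1.47 -0.68  0.45] elbow [158.76   6.89 779.03] w0 [288.31  12.5  333.94] w [472.15   0.58 387.29]
40 -60 1.1482 [ 0.25  0.36 -1.02  1.36 -0.88  0.31] elbow [202.56  52.3  762.85] w0 [289.82  74.82 308.1 ] w [477.99  81.87
[... 493 characters left out ...]
.69 108.96 231.19] w [485.94 144.32 221.23]
20 -20 3.4924 [ 0.22  0.6  -1.02  1.54 -1.21 -0.01] elbow [332.14  73.28 695.02] w0 [309.47  68.28 232.  ] w [497.68 103.98 222.41]
10 -60 3.3247 [ 0.38  0.74 -1.02  1.41 -1.37 -0.17] elbow [379.05 149.57 641.37] w0 [296.19 116.87 186.41] w [480.43 155.86 150.05]
10 -20 3.401 [ 0.24  0.74 -1.02  1.54 -1.4  -0.17] elbow [394.39  98.51 642.28] w0 [308.94  77.17 187.12] w [493.17 116.18 150.7 ]
0 -60 2.1297 [ 0.38  0.88 -1.02  1.4  -1.53 -0.33] elbow [431.62 173.04 580.49] w0 [291.08 116.7  142.31] w [469.21 152.08  80.63]
0 -20 2.2046 [ 0.25  0.88 -1.02  1.52 -1.58 -0.33] elbow [449.91 114.98 581.27] w0 [303.93  77.67 142.84] w [481.9  112.87  80.59]
```

```bash
cat >> h.py <<'E'
def Rside(al,psi=0):
    # far-side grip: hoop centre is at -34 tool x? tool x = N (far)
    a=np.radians(al); h=Rn.from_euler('z',psi,degrees=True).apply(H); n=np.cross(U,h)  # left of h => far(+x)
    z=np.cos(a)*h-np.sin(a)*U; x=n; y=np.cross(z,x); return Rn.from_matrix(np.c_[x,y,z])
E
python3 - <<'E'
from h import *
q=read_state()["joints"]
for psi in (0,15,30):
 for al in (60,50,45,40,30):
  for sg in(1,-1):
   for sx in(-60,):
    R=Rside(al,psi)
    if sg<0: R=R*Rn.from_euler('z',np.pi)
    n=Rside(al,psi).apply([1,0,0])
    C=MID+sx*H-np.array([0,0,25]); tcp=C+34*n+3*R.apply([0,0,1])
    x,c,y=ik(tcp,R,q,8); print(psi,al,sg,sx,round(c,4),x,"w0",y[3],"w",y[4])
E
```

```text
0 60 1 -60 0.0 [ 0.16  0.25 -0.84  0.96 -0.65  2.44] w0 [359.65  59.34 372.25] w [514.49 -26.79 445.69]
0 60 -1 -60 0.0 [ 0.16  0.25 -0.84  0.96 -0.65 -0.7 ] w0 [359.65  59.34 372.25] w [514.49 -26.79 445.69]
0 50 1 -60 0.0 [ 0.16  0.27 -0.94  1.29 -0.73  2.12] w0 [320.56  50.29 344.08] w [499.21  23.83 408.67]
0 50 -1 -60 0.0 [ 0.16  0.27 -0.94  1.29 -0.73 -1.02] w0 [320.56  50.29 344.08] w [499.21  23.83 408.67]
0 45 1 -60 0.0 [ 0.16  0.3  -0.97  1.4  -0.79  1.99] w0 [308.84  49.49 331.07] w [492.33  46.63 386.84]
0 45 -1 -60 0.0 [ 0.16  0.3  -0.97  1.4  -0.79 -1.15] w0 [308.84  49.49 331.07] w [492.33  46.63 386.84]
0 40 1 -60 0.0 [ 0.17  0.33 -1.    1.49 -0.87  1.88] w0 [300.37  51.24 317.66] w [486.02  67.53 363.02]
0 40 -1 -60 0.0 [ 0.17  0.33 -1.    1.49 -0.87 -1.26] w0 [300.37  51.24 317.66] w [486.02  67.53 363.02]
0 30 1 -60 0.1128 [ 0.22  0.42 -1.02  1.54 -1.04  1.73] w0 [298.36  67.99 287.68] w [485.01 104.72 312.19]
0 30 -1 -60 0.1128 [ 0.22  0.42 -1.02  1.54 -1.04 -1.41] w0 [298.36  67.99 287.68] w [485.01 104.72 312.19]
15 60 1 -60 0.0 [ 0.04  0.18 -0.97  1.27 -0.47  2
[... 1436 characters left out ...]
24.22] w [370.41 -48.11 411.53]
30 45 1 -60 1.2995 [-0.68  0.12 -0.9  -3.03 -0.22  1.41] w0 [ 243.41 -196.55  401.44] w [349.   -36.82 390.25]
30 45 -1 -60 1.2995 [-0.68  0.12 -0.9  -3.03 -0.22 -1.73] w0 [ 243.41 -196.55  401.44] w [349.   -36.82 390.25]
30 40 1 -60 1.7784 [-0.69  0.15 -0.98 -3.03 -0.42  1.43] w0 [ 221.99 -185.02  376.  ] w [329.23 -26.27 366.75]
30 40 -1 -60 1.7784 [-0.69  0.15 -0.98 -3.03 -0.42 -1.71] w0 [ 221.99 -185.02  376.  ] w [329.23 -26.27 366.75]
30 30 1 -60 4.8781 [-0.71  0.19 -1.02 -3.01 -0.6   1.44] w0 [ 210.36 -181.78  354.51] w [316.31 -22.15 345.51]
30 30 -1 -60 4.8781 [-0.71  0.19 -1.02 -3.01 -0.6  -1.7 ] w0 [ 210.36 -181.78  354.51] w [316.31 -22.15 345.51]
```

```bash
cat >> h.py <<'E'
def Rh(al,psi=0): return Rside(al,psi)*Rn.from_euler('z',np.pi)
def tcp_for(C,R,r=34.,dz=2.7): return np.array(C)-r*R.apply([1,0,0])+dz*R.apply([0,0,1])
E
python3 - <<'E'
from h import *
q=read_state()["joints"]
for al,psi in((50,0),(45,0),(45,-15),(40,-15),(35,-15),(35,-25)):
  x=q
  for s in (-150,-110,-70,-40,0):
    R=Rh(al,psi); C=MID+s*H; t=tcp_for(C,R); x,c,y=ik(t,R,x,6); print(al,psi,s,round(c,4),x,"w",y[4],"tcp",t)
# pick pose check
x,c,y=ik(tcp_for([540.7,286,16.5],Rdown(-73.2)),Rdown(-73.2),q);print(c,x)
E
```

```text
50 0 -150 0.0 [ 0.45  0.22 -0.91  0.99 -0.86 -0.99] w [473.14 110.17 433.9 ] tcp [ 542.5  -119.54  147.93]
50 0 -110 0.0 [ 0.33  0.23 -0.92  1.08 -0.81 -0.96] w [484.7   71.88 433.9 ] tcp [ 554.06 -157.83  147.93]
50 0 -70 0.0 [ 0.22  0.24 -0.91  1.17 -0.77 -0.94] w [496.26  33.59 433.9 ] tcp [ 565.62 -196.12  147.93]
50 0 -40 0.0 [ 0.14  0.24 -0.9   1.23 -0.74 -0.92] w [504.94   4.87 433.9 ] tcp [ 574.29 -224.84  147.93]
50 0 0 0.0 [ 0.03  0.26 -0.89  1.31 -0.7  -0.9 ] w [516.5  -33.42 433.9 ] tcp [ 585.85 -263.13  147.93]
45 0 -150 0.0 [ 0.46  0.25 -0.95  1.08 -0.91 -1.1 ] w [466.25 132.99 412.05] tcp [ 542.55 -119.7   148.09]
45 0 -110 0.0 [ 0.34  0.25 -0.95  1.19 -0.87 -1.08] w [477.81  94.7  412.05] tcp [ 554.11 -158.    148.09]
45 0 -70 0.0 [ 0.22  0.26 -0.95  1.29 -0.82 -1.07] w [489.37  56.41 412.05] tcp [ 565.67 -196.29  148.09]
45 0 -40 0.0 [ 0.13  0.27 -0.94  1.37 -0.79 -1.06] w [498.05  27.69 412.05] tcp [ 574.34 -225.01  148.09]
45 0 0 0.0 [ 0.02  0.28 -0.93  1.46 -0.75 -1.05] w [509.61 -10.6  412.05] tcp [ 585.9  -263.3   148.09]
45 -15 -150 0.0 [ 0.49  0.35 -0.76  0.82
[... 1480 characters left out ...]
 0 0.0 [ 0.17  0.44 -0.81  1.23 -1.04 -1.19] w [577.25  33.2  362.57] tcp [ 586.85 -272.44  148.45]
35 -25 -150 0.0 [ 0.51  0.49 -0.66  0.76 -1.25 -1.22] w [586.4  167.92 362.57] tcp [ 542.78 -134.74  148.45]
35 -25 -110 0.0 [ 0.43  0.49 -0.67  0.83 -1.22 -1.2 ] w [597.96 129.63 362.57] tcp [ 554.34 -173.03  148.45]
35 -25 -70 0.0 [ 0.34  0.49 -0.67  0.9  -1.19 -1.18] w [609.52  91.34 362.57] tcp [ 565.9  -211.33  148.45]
35 -25 -40 0.0 [ 0.28  0.5  -0.67  0.95 -1.16 -1.17] w [618.19  62.62 362.57] tcp [ 574.58 -240.05  148.45]
35 -25 0 0.0 [ 0.2   0.5  -0.66  1.02 -1.14 -1.15] w [629.75  24.32 362.57] tcp [ 586.14 -278.34  148.45]
1.7540074761086277e-28 [ 0.86  0.48 -0.36 -0.   -0.73  1.01]
```

```bash
python3 - <<'E'
from h import *
q=read_state()["joints"]
x=q
for s in (-150,-110,-70,-24,0):
    R=Rh(30,-20); t=tcp_for(MID+s*H,R); x,c,y=ik(t,R,x,6); print(s,round(c,4),x,"w0",y[3],"w",y[4],"tcp",t)
R=Rdown(-73.2); t=tcp_for([540.7,286,16.5],R); print(t); t[2]=80; rel(t,R)
E
```

```text
-150 0.0 [ 0.54  0.5  -0.73  0.85 -1.25 -1.28] w0 [379.33 228.49 287.81] w [561.31 190.85 335.3 ] tcp [ 543.26 -131.93  148.65]
-110 0.0 [ 0.45  0.5  -0.75  0.93 -1.22 -1.27] w0 [391.36 190.88 286.58] w [572.87 152.56 335.3 ] tcp [ 554.82 -170.23  148.65]
-70 0.0 [ 0.36  0.5  -0.76  1.02 -1.19 -1.26] w0 [403.48 153.37 285.17] w [584.43 114.26 335.3 ] tcp [ 566.38 -208.52  148.65]
-24 0.0 [ 0.26  0.51 -0.76  1.11 -1.16 -1.25] w0 [417.56 110.42 283.22] w [597.73  70.23 335.3 ] tcp [ 579.68 -252.56  148.65]
0 0.0 [ 0.2   0.51 -0.75  1.16 -1.15 -1.24] w0 [424.99  88.1  282.04] w [604.66  47.25 335.3 ] tcp [ 586.62 -275.53  148.65]
[530.87 318.55  13.8 ]
row cm [-35.67 -14.68   0.12] rot [  0.08 -29.93   0.02] | t 23.4 q [ 0.73  0.01 -0.67  0.51 -1.19  0.87] F [0.7  0.01 0.16] gap 25.348700297064628
```

Request:
{"method": "carry_out", "body": {"rows": [[-6, -2.5, 0, 0, -10, 0, 0.3], [-12, -5, 0, 0, -20, 0, 0.3], [-18, -7.5, 0, 0, -30, 0, 0.3], [-24, -10, 0, 0, -30, 0, 0.3], [-30, -12.3, 0, 0, -30, 0, 0.3], [-35.7, -14.7, 0.1, 0, -30, 0, 0.3], [-35.7, -14.7, 0.1, 0, -30, 0, 0.3], [-35.7, -14.7, 0.1, 0, -30, 0, 0.3]]}}

```text
time_s: 24.4
ee_pos: [532.1, 318.4, 80.0]
ee_rot: [3.141, 0.0, -1.279]
force: [0.6, -1.1, -0.2]
finger_gap: 25.7
```

```bash
python3 - <<'E'
from h import *
R=Rdown(-73.2); t=tcp_for([540.7,286,16.5],R); print(read_state()["ee_pos"]); rel(t,R)
E
```

```text
[532.13 318.37  79.99]
row cm [-0.05  0.11  6.62] rot [ 0.04  0.02 -0.06] | t 24.4 q [ 0.85  0.4  -0.3  -0.   -0.87  1.01] F [ 0.62 -1.06 -0.19] gap 25.66099615387645
```

Request:
{"method": "carry_out", "body": {"rows": [[0, 0.1, 4, 0, 0, 0, 0.3], [0, 0.1, 6.2, 0, 0, 0, 0.3], [0, 0.1, 6.6, 0, 0, 0, 0.3], [0, 0.1, 6.6, 0, 0, 0, 0], [0, 0.1, 6.6, 0, 0, 0, 0], [0, 0.1, 6.6, 0, 0, 0, 0], [0, 0.1, 3, 0, 0, 0, 0], [0, 0.1, -3, 0, 0, 0, 0], [0, 0.1, -9, 0, 0, 0, 0], [0, 0.1, -13, 0, 0, 0, 0], [0, 0.1, -13, 0, 0, 0, 0]], "grip_force": 70}}

```text
time_s: 25.78
ee_pos: [532.2, 319.5, 215.1]
ee_rot: [-3.135, 0.004, -1.278]
force: [0.3, 0.4, -1.7]
finger_gap: 5.4
```

```bash
python3 - <<'E'
from h import *
R=Rh(30,-20); 
print(read_state()["ee_pos"])
rel(tcp_for(MID-150*H+[0,0,20],R),R)
c=camera("side"); crop(c,220,60,400,250,4,"s14.png")
E
```

```text
[532.15 319.54 215.14]
row cm [43.56 12.01  4.4 ] rot [39.73 57.29 98.14] | t 25.775 q [ 0.86  0.28 -0.14  0.   -1.14  1.01] F [ 0.27  0.44 -1.74] gap 5.413223340162455
```

View pics/s14.png

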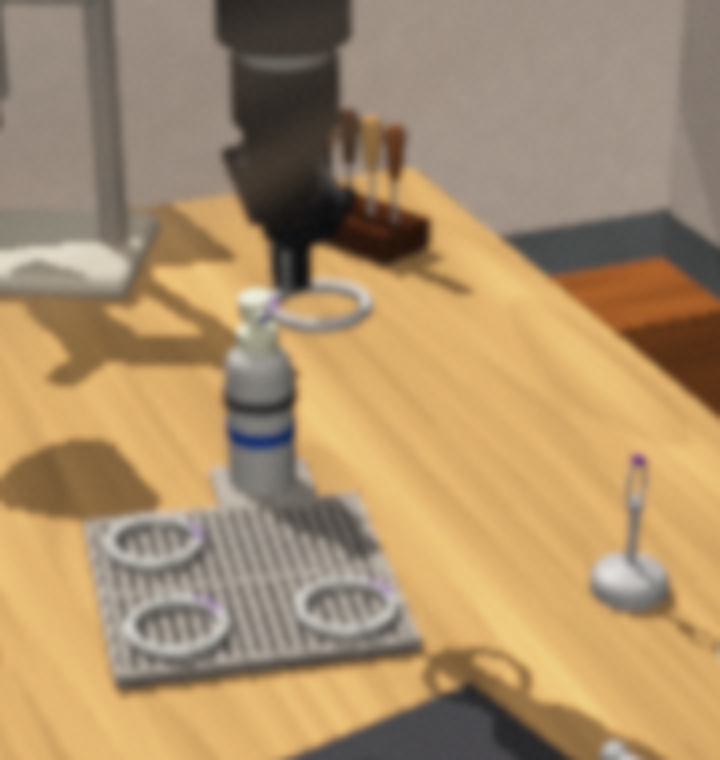

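```bash
cat >> h.py <<'E'
def checkpath(d,rv,fr=None,n=12,fr_t=None):
    s=read_state(); p=s["ee_pos"]; R0=Rn.from_euler('xyz',s["ee_rot"]); x=s["joints"]
    for k in range(1,n+1):
        f=k/n; R=R0*Rn.from_rotvec(np.radians(np.array(rv))*f); t=p+R0.apply(np.array(d)*10*f)
        xn,c,y=ik(t,R,x,1); C=t+34*R.apply([1,0,0]); print(k,round(c,4),xn,"tcp",t,"C",C,"w0",y[3],"dq",np.abs(xn-x).max()/.125); x=xn
E
python3 - <<'E'
from h import *
checkpath([43.6,12,4.4],[39.7,57.3,98.1])
E
```

```text
1 0.0 [ 0.88  0.23 -0.27  0.12 -1.07  0.79] tcp [531.98 281.16 208.71] C [536.94 247.62 211.29] w0 [350.23 419.5  560.8 ] dq 1.7452991817715402
2 0.0 [ 0.89  0.2  -0.38  0.23 -1.03  0.56] tcp [532.89 243.5  204.92] C [532.74 209.85 209.81] w0 [320.27 395.27 533.4 ] dq 1.832173969599542
3 0.0 [ 0.9   0.18 -0.48  0.35 -1.    0.33] tcp [533.8  205.84 201.13] C [528.42 172.95 207.9 ] w0 [296.9  371.41 505.44] dq 1.8498496702957832
4 0.0 [ 0.89  0.18 -0.56  0.46 -1.    0.1 ] tcp [534.72 168.18 197.35] C [524.15 136.91 205.5 ] w0 [280.77 349.03 478.31] dq 1.8023837923895822
5 0.0 [ 0.88  0.18 -0.63  0.56 -1.01 -0.11] tcp [535.63 130.51 193.56] C [520.07 101.66 202.57] w0 [271.81 329.04 452.65] dq 1.7111195917502875
6 0.0 [ 0.86  0.2  -0.69  0.64 -1.03 -0.31] tcp [536.54  92.85 189.78] C [516.34  67.14 199.09] w0 [269.65 311.76 428.5 ] dq 1.6010426996474725
7 0.0 [ 0.83  0.23 -0.73  0.7  -1.07 -0.5 ] tcp [537.46  55.19 185.99] C [513.11  33.25 195.05] w0 [273.86 296.93 405.58] dq 1.4898411691142472
8 0.0 [ 0.78  0.27 -0.75  0.75 -1.11 -0.67] tcp [538.37  17.53 182.2 ] C [510.5   -0.12 190.44] w0 [284.1  283.85 383.6 ] dq 1.3856161293241094
9 0.0 [ 0.74  0.31 -0.76  0.79 -1.15 -0.83] tcp [539.28 -20.13 178.42] C [508.62 -33.11 185.31] w0 [300.14 271.66 362.27] dq 1.289744646840897
10 0.0 [ 0.68  0.37 -0.76  0.82 -1.19 -0.98] tcp [540.2  -57.79 174.63] C [507.55 -65.85 179.68] w0 [321.75 259.38 341.43] dq 1.200513201317846
11 0.0 [ 0.61  0.42 -0.75  0.83 -1.24 -1.12] tcp [541.11 -95.46 170.85] C [507.36 -98.51 173.62] w0 [348.68 245.96 321.  ] dq 1.1157090677376882
12 0.0 [ 0.54  0.48 -0.72  0.84 -1.28 -1.25] tcp [ 542.02 -133.12  167.06] C [ 508.08 -131.22  167.19] w0 [380.62 230.4  301.02] dq 1.0339664936541269
```

Request:
{"method": "carry_out", "body": {"rows": [[3.6, 1, 0.4, 3.3, 4.8, 8.2, 0], [7.3, 2, 0.7, 6.6, 9.6, 16.4, 0], [10.9, 3, 1.1, 9.9, 14.3, 24.5, 0], [14.5, 4, 1.5, 13.2, 19.1, 32.7, 0], [18.2, 5, 1.8, 16.5, 23.9, 40.9, 0], [21.8, 6, 2.2, 19.9, 28.7, 49.1, 0], [25.4, 7, 2.6, 23.2, 33.4, 57.2, 0], [29.1, 8, 2.9, 26.5, 38.2, 65.4, 0], [32.7, 9, 3.3, 29.8, 43, 73.6, 0], [36.3, 10, 3.7, 33.1, 47.8, 81.8, 0], [40, 11, 4, 36.4, 52.5, 89.9, 0], [43.6, 12, 4.4, 39.7, 57.3, 98.1, 0]]}}

```text
time_s: 27.32
ee_pos: [540.9, -135.0, 165.3]
ee_rot: [-2.086, -0.006, 3.082]
force: [0.6, 1.2, -0.5]
finger_gap: 5.3
```

```bash
python3 - <<'E'
from h import *
R=Rh(30,-20); 
print(read_state()["ee_pos"],read_state()["ee_rot"])
rel(tcp_for(MID-125*H,R),R)
c=camera("side"); crop(c,300,140,480,320,4,"s15.png");t=camera("top"); crop(t,310,130,510,260,4,"t15.png")
E
```

```text
[ 540.91 -135.01  165.28] [-2.09 -0.01  3.08]
row cm [-1.09  0.44  2.58] rot [-0.49 -0.33  0.18] | t 27.325 q [ 0.54  0.48 -0.72  0.84 -1.28 -1.25] F [ 0.62  1.24 -0.49] gap 5.283420835398
```

View pics/s15.png

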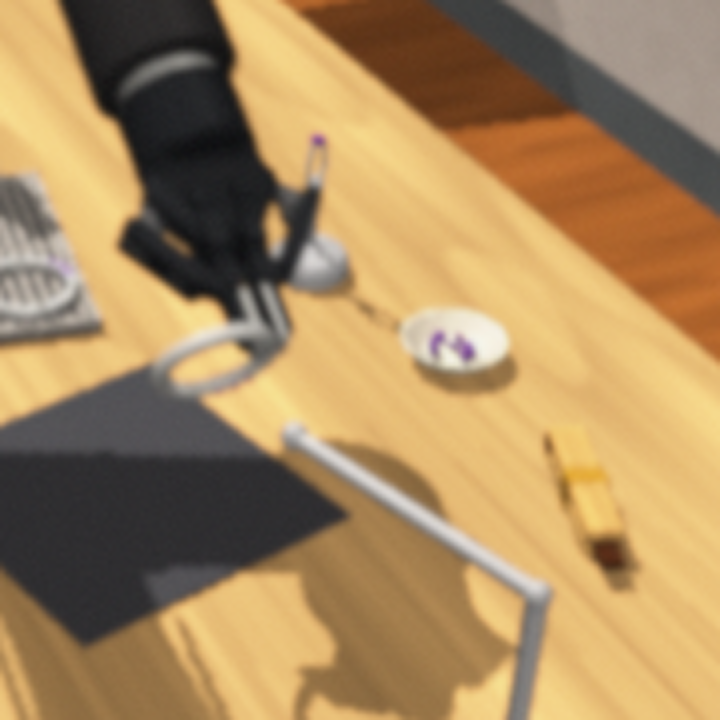

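View pics/t15.png

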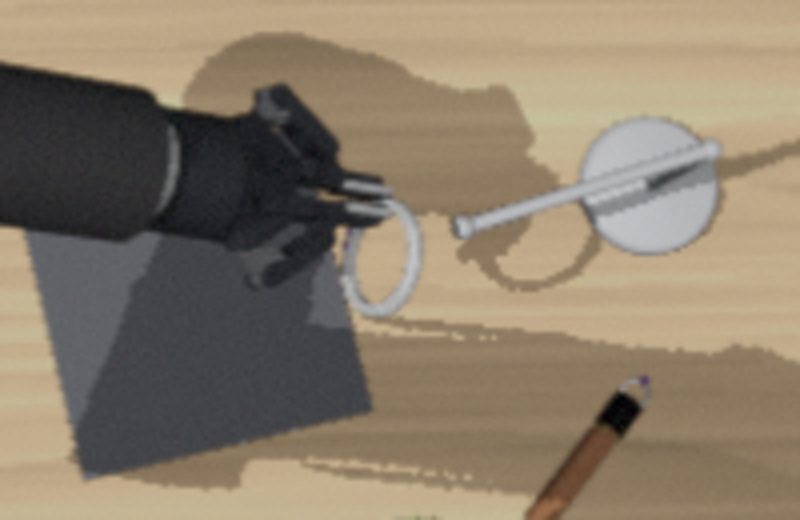

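```bash
python3 - <<'E'
from h import *
s=read_state(); R0=Rn.from_euler('xyz',s["ee_rot"]); C=s["ee_pos"]+R0.apply([34,0,-2.7]); print(C)
print(tri(cr([(382,259)],310,130,4)[0],cr([(220,357)],300,140,4)[0]), proj("top",C),cr([(382,259)],310,130,4),proj("side",C),cr([(220,357)],300,140,4))
R=Rh(45,-15); d,rv=rel(tcp_for(MID-125*H,R),R); checkpath(d,rv,n=3)
d,rv=rel(tcp_for(MID+0*H,R),R); checkpath(d,rv,n=4)
E
```

```text
[ 506.35 -132.24  165.37]
(array([ 507.78, -134.5 ,  171.29]), [np.float64(2.369602237657639), np.float64(2.3696022376577277)]) [[404.22 194.37]] [[405.12 194.38]] [[352.44 230.83]] [[354.62 228.88]]
row cm [-1.17  0.61  2.07] rot [-15.52  -4.64  -2.85] | t 27.425 q [ 0.54  0.49 -0.72  0.84 -1.28 -1.25] F [-0.44  0.02 -0.27] gap 5.3044784270190295
1 0.0 [ 0.51  0.44 -0.74  0.86 -1.2  -1.2 ] tcp [ 543.65 -141.98  158.52] C [ 509.67 -140.91  158.82] w0 [377.08 209.85 315.39] dq 0.6579557435581638
2 0.0 [ 0.47  0.39 -0.76  0.86 -1.12 -1.14] tcp [ 547.18 -147.23  153.3 ] C [ 513.18 -147.24  153.51] w0 [373.51 190.23 332.49] dq 0.6738810647169817
3 0.0 [ 0.43  0.35 -0.77  0.86 -1.03 -1.08] tcp [ 550.71 -152.48  148.09] C [ 516.73 -153.54  148.09] w0 [371.45 170.09 347.98] dq 0.6865396530045285
row cm [-5.53 -5.18 12.26] rot [-15.52  -4.64  -2.85] | t 27.425 q [ 0.54  0.49 -0.72  0.84 -1.28 -1.25] F [-0.44  0.02 -0.27] gap 5.3044784270190295
1 0.0 [ 0.45  0.45 -0.75  0.91 -1.19 -1.21] tcp [ 551.8  -170.58  159.82] C [ 517.83 -169.25  160.14] w0 [387.85 185.61 309.46] dq 0.7435316859440326
2 0.0 [ 0.35  0.42 -0.76  0.98 -1.1  -1.15] tcp [ 563.48 -204.43  155.91] C [ 529.48 -203.91  156.18] w0 [395.03 142.81 320.78] dq 0.7954791356196238
3 0.0 [ 0.24  0.39 -0.77  1.04 -1.01 -1.08] tcp [ 575.16 -238.29  152.  ] C [ 541.16 -238.56  152.16] w0 [403.66 100.48 330.78] dq 0.8234844756647304
4 0.0 [ 0.14  0.37 -0.75  1.08 -0.92 -1.01] tcp [ 586.84 -272.14  148.09] C [ 552.86 -273.21  148.09] w0 [414.23  59.03 339.59] dq 0.8194084385988967
```

Request:
{"method": "carry_out", "body": {"rows": [[-0.4, 0.2, 0.7, -5.2, -1.5, -1, 0], [-0.8, 0.4, 1.4, -10.3, -3.1, -1.9, 0], [-1.2, 0.6, 2.1, -15.5, -4.6, -2.8, 0], [-1.2, 0.6, 2.1, -15.5, -4.6, -2.8, 0], [-1.2, 0.6, 2.1, -15.5, -4.6, -2.8, 0]]}}

```text
time_s: 28.05
ee_pos: [552.3, -149.7, 150.6]
ee_rot: [-2.358, 0.003, -3.104]
force: [0.5, -1.0, -0.7]
finger_gap: 5.5
```

```bash
python3 - <<'E'
from h import *
R=Rh(45,-15); 
print(read_state()["ee_pos"])
rel(tcp_for(MID-125*H,R),R);rel(tcp_for(MID-70*H,R),R);rel(tcp_for(MID+0*H,R),R)
c=camera("side"); crop(c,300,140,480,320,4,"s16.png");t=camera("top"); crop(t,310,130,510,260,4,"t16.png")
E
```

```text
[ 552.33 -149.69  150.56]
row cm [ 0.17 -0.02  0.37] rot [0.12 0.37 0.12] | t 28.05 q [ 0.43  0.34 -0.77  0.86 -1.03 -1.08] F [ 0.5  -1.03 -0.73] gap 5.545590904538913
row cm [-1.22 -3.79  4.12] rot [0.12 0.37 0.12] | t 28.05 q [ 0.43  0.34 -0.77  0.86 -1.03 -1.08] F [ 0.5  -1.03 -0.73] gap 5.545590904538913
row cm [-2.99 -8.58  8.91] rot [0.12 0.37 0.12] | t 28.05 q [ 0.43  0.34 -0.77  0.86 -1.03 -1.08] F [ 0.5  -1.03 -0.73] gap 5.545590904538913
```

View pics/s16.png

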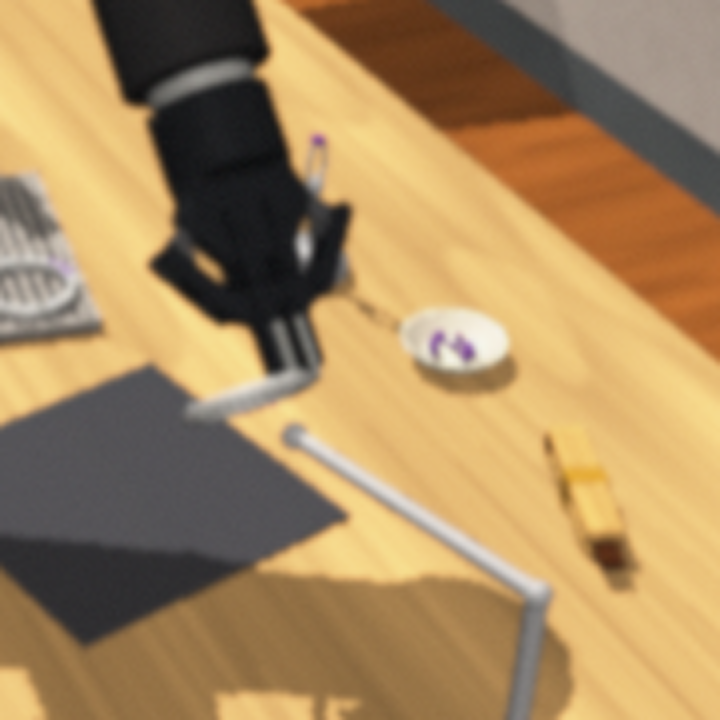

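View pics/t16.png

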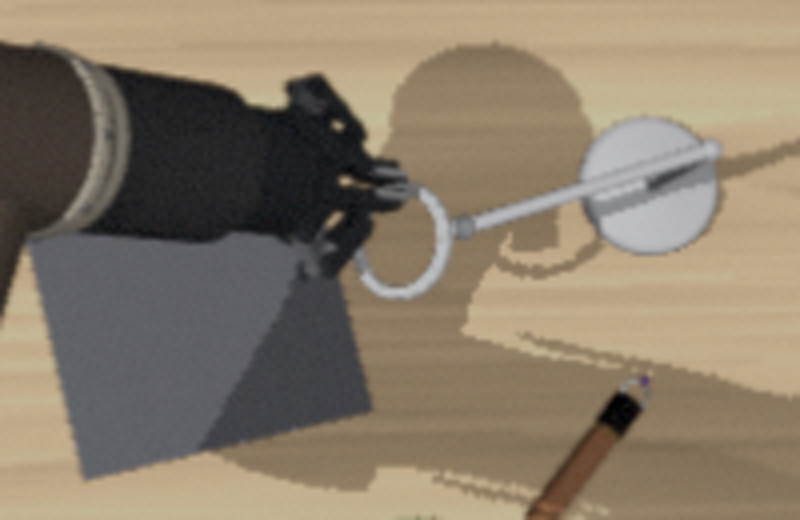

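```bash
python3 - <<'E'
from h import *
s=read_state(); R0=Rn.from_euler('xyz',s["ee_rot"]); C=s["ee_pos"]+R0.apply([34,0,-2.7]); print(C)
X,e=tri(cr([(403,240)],310,130,4)[0],cr([(250,394)],300,140,4)[0]);print(X,e)
for Y in(C,X):
  d=Y-MID; print("s",d@H,"lat",d@np.cross(U,H),"z",d[2])
print(cr([(403,240)],310,130,4),proj("top",C),cr([(250,394)],300,140,4),proj("side",C))
E
```

```text
[ 518.53 -148.72  152.05]
[ 520.74 -150.62  153.16] [np.float64(1.0347684582107806), np.float64(1.034768458210453)]
s -127.25229795496102 lat 2.6247339659079763 z 2.0537298906025683
s -124.7998354108711 lat 4.188249680594281 z 3.1640320061231932
[[410.38 189.62]] [[409.74 190.18]] [[362.12 238.12]] [[360.38 238.38]]
```

Request:
{"method": "carry_out", "body": {"rows": [[-0.4, -1.2, 1.3, 0, 0, 0, 0], [-0.8, -2.4, 2.6, 0, 0, 0, 0], [-1.1, -3.4, 3.8, 0, 0, 0, 0], [-1.5, -4.6, 5, 0, 0, 0, 0], [-1.5, -4.6, 5, 0, 0, 0, 0]]}}

```text
time_s: 28.78
ee_pos: [569.9, -217.5, 147.0]
ee_rot: [-2.359, 0.002, -3.105]
force: [0.0, 0.5, -0.4]
finger_gap: 5.3
```

```bash
python3 - <<'E'
from h import *
R=Rh(45,-15); 
s=read_state();print(s["ee_pos"],s["force"])
rel(tcp_for(MID+0*H,R),R);rel(tcp_for(MID+0*H-[0,0,12],R),R)
c=camera("side"); crop(c,300,140,480,320,4,"s17.png");t=camera("top"); crop(t,310,130,510,260,4,"t17.png")
E
```

```text
[ 569.86 -217.51  146.99] [ 0.01  0.52 -0.37]
row cm [-1.5  -3.99  3.82] rot [0.14 0.29 0.11] | t 28.775 q [ 0.27  0.36 -0.78  0.99 -0.96 -1.04] F [ 0.01  0.52 -0.37] gap 5.274068575117752
row cm [-1.5  -3.14  4.67] rot [0.14 0.29 0.11] | t 28.775 q [ 0.27  0.36 -0.78  0.99 -0.96 -1.04] F [ 0.01  0.52 -0.37] gap 5.274068575117752
```

View pics/s17.png

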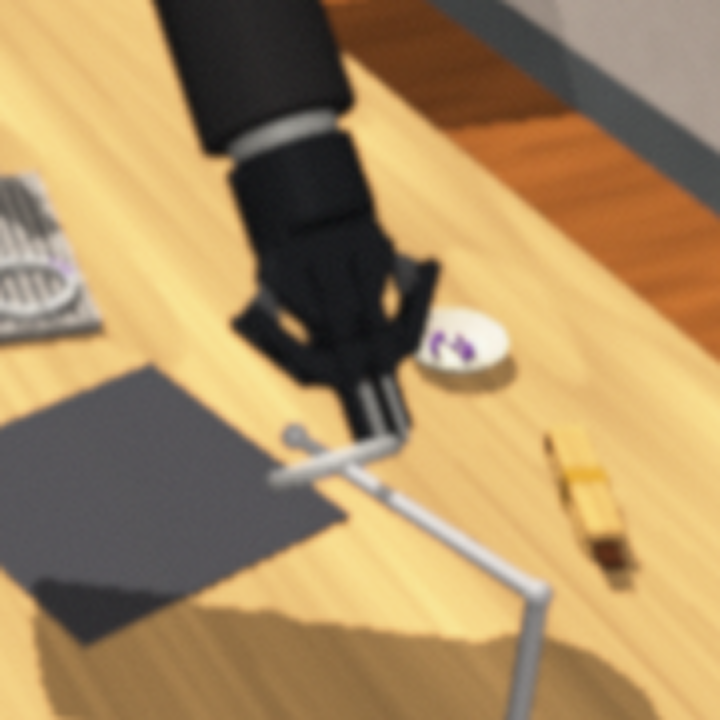

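View pics/t17.png

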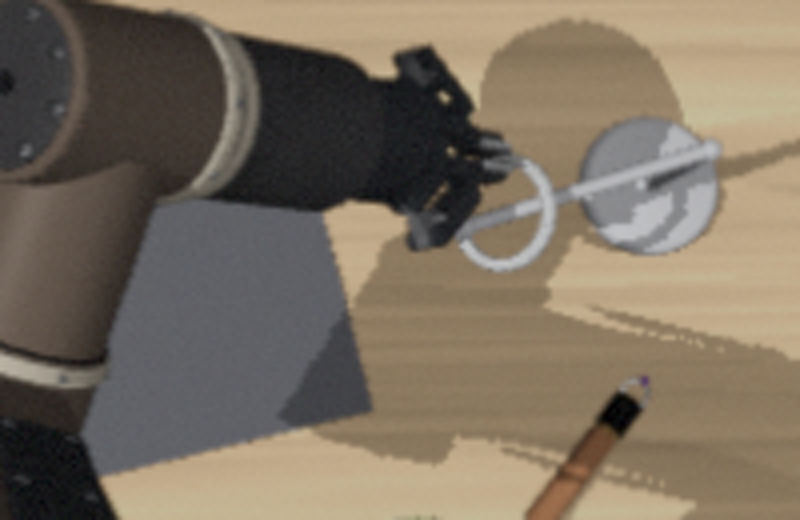

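Request:
{"method": "carry_out", "body": {"rows": [[-0.5, -1.3, 1.3, 0, 0, 0, 0], [-1, -2.6, 2.6, 0, 0, 0, 0], [-1.5, -3.9, 3.8, 0, 0, 0, 0], [-1.5, -3.9, 3.8, 0, 0, 0, 0], [-1.5, -3.4, 4.3, 0, 0, 0, 0], [-1.5, -3.1, 4.6, 0, 0, 0, 0], [-1.5, -3.1, 4.6, 0, 0, 0, 0], [-1.5, -3.1, 4.6, 0, 0, 0, 0]]}}

```text
time_s: 29.88
ee_pos: [587.3, -270.7, 137.0]
ee_rot: [-2.359, 0.004, -3.104]
force: [0.6, 0.1, -1.3]
finger_gap: 5.7
```

```bash
python3 - <<'E'
from h import *
R=Rh(45,-15); 
s=read_state();print(s["ee_pos"],s["force"])
rel(tcp_for(MID+0*H-[0,0,12],R),R)
c=camera("side"); crop(c,300,140,480,320,4,"s18.png");t=camera("top"); crop(t,310,130,510,260,4,"t18.png")
E
```

```text
[ 587.25 -270.66  136.99] [ 0.55  0.08 -1.27]
row cm [ 0.05 -0.04  0.17] rot [0.18 0.4  0.1 ] | t 29.875 q [ 0.13  0.38 -0.77  1.11 -0.9  -1.04] F [ 0.55  0.08 -1.27] gap 5.7161878512839035
```

View pics/s18.png

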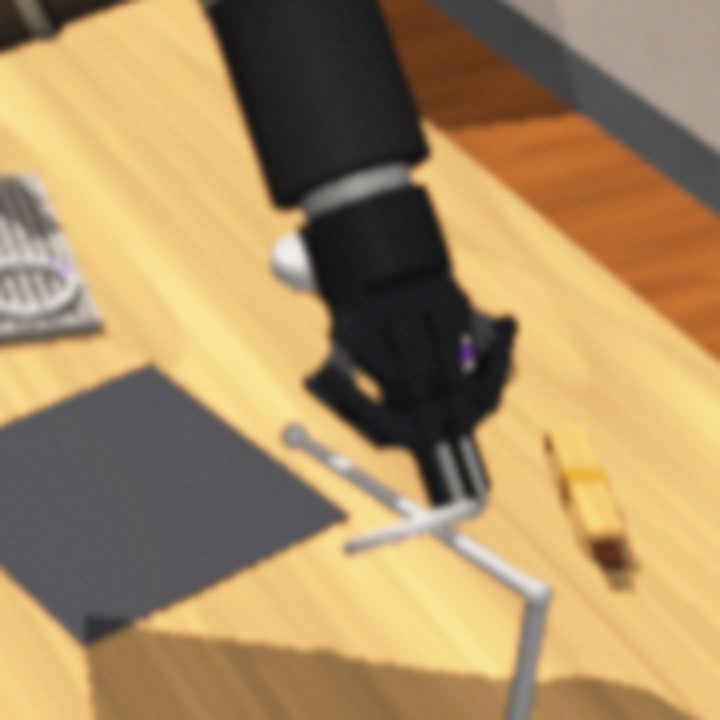

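View pics/t18.png

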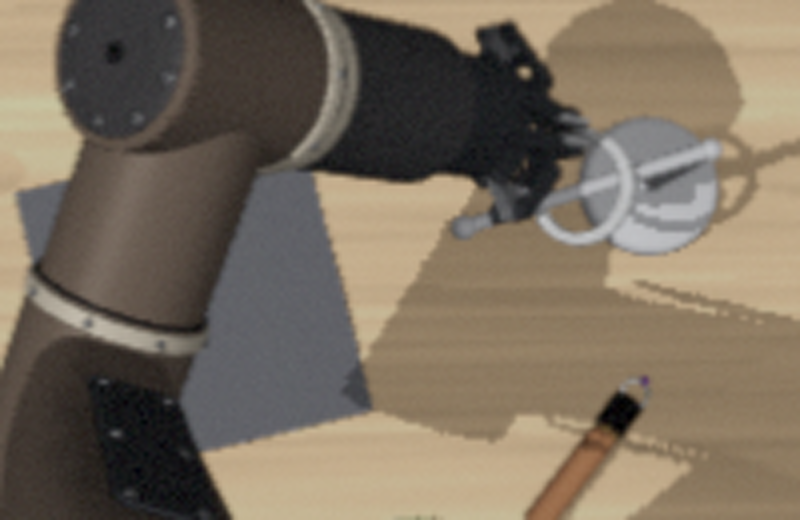

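Request:
{"method": "carry_out", "body": {"rows": [[0, 0.1, 0.1, 0, 0, 0, 0], [0, 0.2, 0.2, 0, 0, 0, 0], [0, 0.2, 0.2, 0, 0, 0, 0.18], [0, 0.2, 0.2, 0, 0, 0, 0.18], [0, 0.2, 0.2, 0, 0, 0, 0.18], [0, 0.2, 0.2, 0, 0, 0, 0.18], [0, 0.2, -0.3, 0, 0, 0, 0.18], [0, 0.2, -1, 0, 0, 0, 0.18], [0, 0.2, -3, 0, 0, 0, 0.18], [0, 0.2, -7, 0, 0, 0, 0.18], [0, 0.2, -12, 0, 0, 0, 0.18]]}}

```text
time_s: 31.35
ee_pos: [582.9, -184.2, 221.2]
ee_rot: [-2.36, 0.002, -3.105]
force: [1.4, 0.3, 0.8]
finger_gap: 15.2
```

```bash
python3 - <<'E'
from h import *
s=read_state();print(s["ee_pos"],s["force"],s["finger_gap"],s["joints"])
c=camera("side"); crop(c,300,140,480,320,4,"s19.png");t=camera("top"); crop(t,310,130,510,260,4,"t19.png")
E
```

```text
[ 582.85 -184.16  221.24] [1.39 0.31 0.84] 15.214041475949198 [ 0.36  0.29 -0.64  0.84 -1.12 -0.9 ]
```

View pics/s19.png

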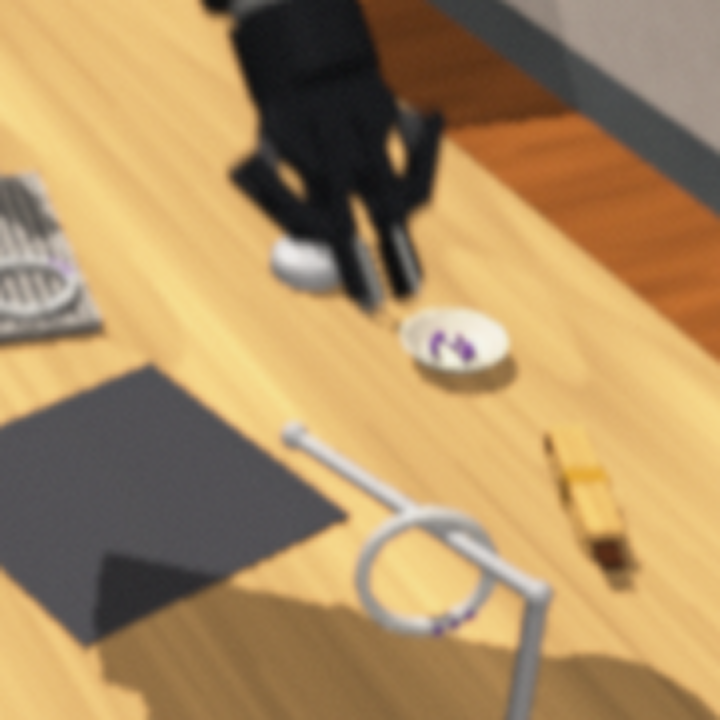

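View pics/t19.png

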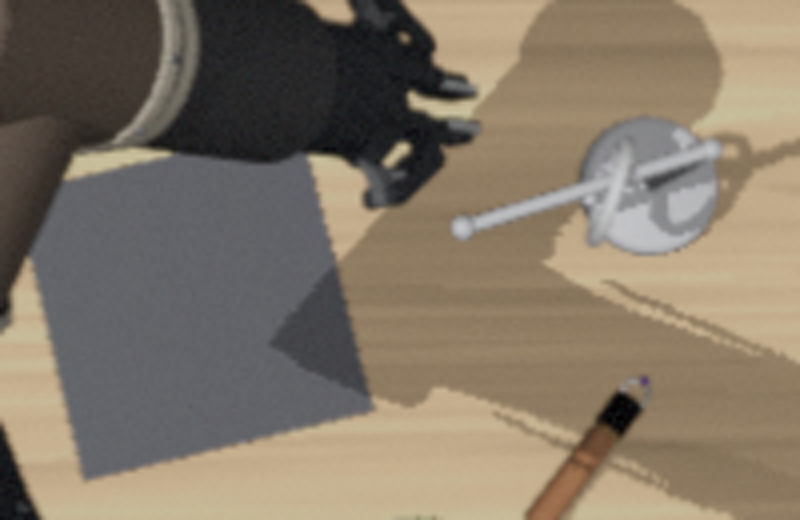

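```bash
python3 - <<'E'
from h import *
c=camera("top"); crop(c,200,165,300,265,5,"t20.png")
R=Rdown(-73.2); t=tcp_for([527,202,16.5],R);print(t); t[2]=130; d,rv=rel(t,R); checkpath(d,rv)
E
```

```text
[517.17 234.55  13.8 ]
row cm [  5.19  36.29 -22.94] rot [-31.79 -40.23 -98.65] | t 31.5 q [ 0.36  0.29 -0.64  0.84 -1.11 -0.9 ] F [-0.18 -0.37 -0.03] gap 15.573478148069455
1 0.0 [ 0.42  0.25 -0.68  0.82 -1.06 -0.79] tcp [ 579.6  -147.6   215.05] C [ 546.22 -153.85  216.68] w0 [390.7  173.25 408.73] dq 0.8923086517218488
2 0.0 [ 0.47  0.22 -0.7   0.8  -1.02 -0.67] tcp [ 573.92 -112.86  207.32] C [ 541.94 -123.91  210.58] w0 [365.76 186.45 415.21] dq 0.9652862057404912
3 0.0 [ 0.52  0.19 -0.72  0.76 -0.97 -0.54] tcp [568.25 -78.12 199.59] C [538.42 -93.79 204.18] w0 [345.28 199.17 422.15] dq 1.0437526820032437
4 0.0 [ 0.57  0.17 -0.73  0.71 -0.93 -0.39] tcp [562.57 -43.38 191.85] C [535.62 -63.34 197.42] w0 [329.43 212.11 429.57] dq 1.1283439555080972
5 0.0 [ 0.62  0.16 -0.72  0.65 -0.9  -0.24] tcp [556.9   -8.64 184.12] C [533.46 -32.48 190.3 ] w0 [318.41 225.97 437.54] dq 1.2194985031194927
6 0.0 [ 0.66  0.15 -0.7   0.58 -0.87 -0.08] tcp [551.22  26.1  176.39] C [531.83  -1.08 182.79] w0 [312.39 241.34 446.15] dq 1.3165380211731648
7 0.0 [ 0.69  0.15 -0.67  0.49 -0.85  0.1 ] tcp [545.55  60.84 168.66] C [530.65  30.92 174.89] w0 [311.58 258.67 455.47] dq 1.4161586056821367
8 0.0 [ 0.72  0.16 -0.63  0.4  -0.84  0.29] tcp [539.87  95.58 160.93] C [529.79  63.61 166.6 ] w0 [316.14 278.15 465.48] dq 1.5107166959117833
9 0.0 [ 0.74  0.17 -0.58  0.3  -0.84  0.49] tcp [534.2  130.33 153.2 ] C [529.13  97.04 157.94] w0 [326.1  299.65 475.94] dq 1.5876622604901707
10 0.0 [ 0.76  0.2  -0.51  0.2  -0.86  0.69] tcp [528.52 165.07 145.46] C [528.53 131.24 148.93] w0 [341.18 322.76 486.31] dq 1.632186300317561
11 0.0 [ 0.77  0.23 -0.44  0.1  -0.89  0.89] tcp [522.85 199.81 137.73] C [527.86 166.23 139.6 ] w0 [360.7  347.03 495.75] dq 1.6334612671909703
12 0.0 [ 0.77  0.27 -0.36 -0.   -0.94  1.09] tcp [517.17 234.55 130.  ] C [527. 202. 130.] w0 [383.61 372.2  503.3 ] dq 1.5905468479185965
```

View pics/t20.png

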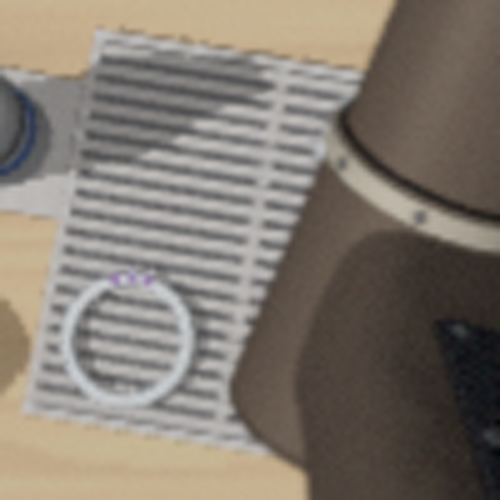

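Request:
{"method": "carry_out", "body": {"rows": [[0.4, 3, -1.9, -2.6, -3.4, -8.2, 0.3], [0.9, 6, -3.8, -5.3, -6.7, -16.4, 0.3], [1.3, 9.1, -5.7, -7.9, -10.1, -24.7, 0.3], [1.7, 12.1, -7.6, -10.6, -13.4, -32.9, 0.3], [2.2, 15.1, -9.6, -13.2, -16.8, -41.1, 0.3], [2.6, 18.1, -11.5, -15.9, -20.1, -49.3, 0.3], [3, 21.2, -13.4, -18.5, -23.5, -57.5, 0.3], [3.5, 24.2, -15.3, -21.2, -26.8, -65.8, 0.3], [3.9, 27.2, -17.2, -23.8, -30.2, -74, 0.3], [4.3, 30.2, -19.1, -26.5, -33.5, -82.2, 0.3], [4.8, 33.3, -21, -29.1, -36.9, -90.4, 0.3], [5.2, 36.3, -22.9, -31.8, -40.2, -98.6, 0.3]]}}

```text
time_s: 33.0
ee_pos: [515.6, 232.3, 126.5]
ee_rot: [3.135, 0.002, -1.278]
force: [0.8, -1.4, -0.5]
finger_gap: 25.4
```

```bash
python3 - <<'E'
from h import *
R=Rdown(-73.2); t=tcp_for([527,202,16.5],R); rel(t,R); print(read_state()["ee_pos"])
c=camera("side"); crop(c,220,120,400,270,4,"s21.png")
E
```

```text
row cm [-0.15 -0.29 11.27] rot [0.38 0.09 0.  ] | t 33.0 q [ 0.77  0.28 -0.37 -0.01 -0.94  1.1 ] F [ 0.77 -1.44 -0.52] gap 25.39946065470628
[515.59 232.3  126.51]
```

View pics/s21.png

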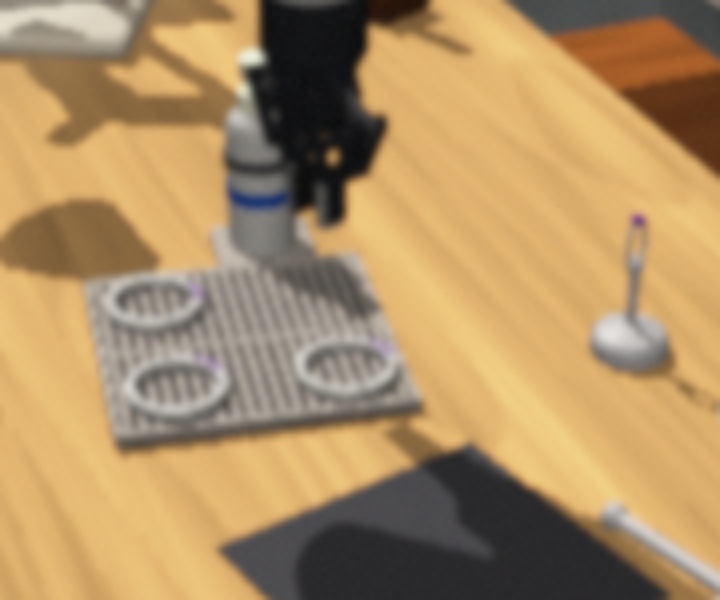

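Request:
{"method": "carry_out", "body": {"rows": [[0, 0, 5, 0, 0, 0, 0.3], [0, 0, 8.5, 0, 0, 0, 0.3], [0, 0, 9, 0, 0, 0, 0.3], [0, 0, 9, 0, 0, 0, 0.3]]}}

```text
time_s: 33.55
ee_pos: [516.4, 231.4, 37.6]
ee_rot: [3.137, -0.001, -1.282]
force: [0.5, 0.3, 1.4]
finger_gap: 25.5
```

```bash
python3 - <<'E'
from h import *
R=Rdown(-73.2); t=tcp_for([527,202,16.5],R); rel(t,R); print(read_state()["ee_pos"])
E
```

```text
row cm [-0.28 -0.18  2.37] rot [ 0.26 -0.06 -0.26] | t 33.55 q [ 0.77  0.38 -0.46 -0.   -0.73  1.09] F [0.52 0.34 1.36] gap 25.496653424795465
[516.39 231.39  37.55]
```

Request:
{"method": "carry_out", "body": {"rows": [[-0.2, -0.1, 1.5, 0, 0, 0, 0.3], [-0.2, -0.1, 2.35, 0, 0, 0, 0.3], [-0.2, -0.1, 2.35, 0, 0, 0, 0.3], [-0.2, -0.1, 2.35, 0, 0, 0, 0], [-0.2, -0.1, 2.35, 0, 0, 0, 0], [-0.2, -0.1, 2.35, 0, 0, 0, 0], [-0.2, -0.1, 0, 0, 0, 0, 0], [-0.2, -0.1, -6, 0, 0, 0, 0], [-0.2, -0.1, -12, 0, 0, 0, 0], [-0.2, -0.1, -15, 0, 0, 0, 0], [-0.2, -0.1, -15, 0, 0, 0, 0]]}}

```text
time_s: 34.92
ee_pos: [518.2, 234.9, 190.2]
ee_rot: [-3.141, 0.002, -1.282]
force: [0.3, -0.2, -1.3]
finger_gap: 5.8
```

```bash
python3 - <<'E'
from h import *
print(read_state()["ee_pos"])
R=Rh(45,-15); d,rv=rel(tcp_for(MID-128*H+[0,-0,2],R),R); checkpath(d,rv)
c=camera("side"); crop(c,220,70,400,250,4,"s22.png")
E
```

```text
[518.2  234.92 190.17]
row cm [37.77  7.93  3.94] rot [31.55 40.97 98.63] | t 34.925 q [ 0.77  0.22 -0.29 -0.   -1.07  1.09] F [ 0.3  -0.21 -1.28] gap 5.754762103082578
1 0.0 [ 0.77  0.18 -0.38  0.09 -1.01  0.9 ] tcp [520.84 202.88 186.83] C [525.71 169.28 188.67] w0 [359.51 350.77 544.94] dq 1.5611596139405686
2 0.0 [ 0.77  0.16 -0.46  0.18 -0.95  0.69] tcp [523.48 170.83 183.49] C [523.34 137.01 186.96] w0 [337.03 329.65 524.3 ] dq 1.6367564929800418
3 0.0 [ 0.77  0.14 -0.54  0.28 -0.92  0.48] tcp [526.11 138.79 180.15] C [520.9  105.53 184.94] w0 [318.46 308.83 502.81] dq 1.677255008758988
4 0.0 [ 0.76  0.13 -0.61  0.38 -0.89  0.27] tcp [528.75 106.75 176.81] C [518.53  74.83 182.57] w0 [304.58 288.61 481.46] dq 1.677406154658342
5 0.0 [ 0.74  0.13 -0.67  0.48 -0.88  0.07] tcp [531.39  74.7  173.47] C [516.35  44.87 179.82] w0 [295.79 269.5  461.02] dq 1.640316111503073
6 0.0 [ 0.71  0.14 -0.72  0.56 -0.88 -0.13] tcp [534.02  42.66 170.13] C [514.51  15.6  176.68] w0 [292.19 251.93 441.91] dq 1.5752396676738054
7 0.0 [ 0.68  0.16 -0.76  0.64 -0.89 -0.32] tcp [536.66  10.61 166.79] C [513.1  -13.06 173.15] w0 [293.68 236.11 424.19] dq 1.4929597998266073
8 0.0 [ 0.64  0.19 -0.78  0.71 -0.91 -0.49] tcp [539.3  -21.43 163.45] C [512.24 -41.19 169.23] w0 [300.07 221.95 407.73] dq 1.4022182316095848
9 0.0 [ 0.59  0.22 -0.8   0.76 -0.94 -0.65] tcp [541.94 -53.47 160.11] C [512.03 -68.9  164.93] w0 [311.16 209.15 392.3 ] dq 1.3086228392451464
10 0.0 [ 0.54  0.26 -0.8   0.81 -0.97 -0.81] tcp [544.57 -85.52 156.77] C [512.52 -96.3  160.29] w0 [326.77 197.2  377.62] dq 1.2152727428664098
11 0.0 [ 0.49  0.3  -0.79  0.84 -1.   -0.95] tcp [ 547.21 -117.56  153.43] C [ 513.79 -123.52  155.33] w0 [346.71 185.47 363.47] dq 1.123867151024582
12 0.0 [ 0.44  0.34 -0.77  0.86 -1.04 -1.08] tcp [ 549.85 -149.6   150.09] C [ 515.86 -150.67  150.09] w0 [370.78 173.24 349.7 ] dq 1.0355793167843332
```

View pics/s22.png

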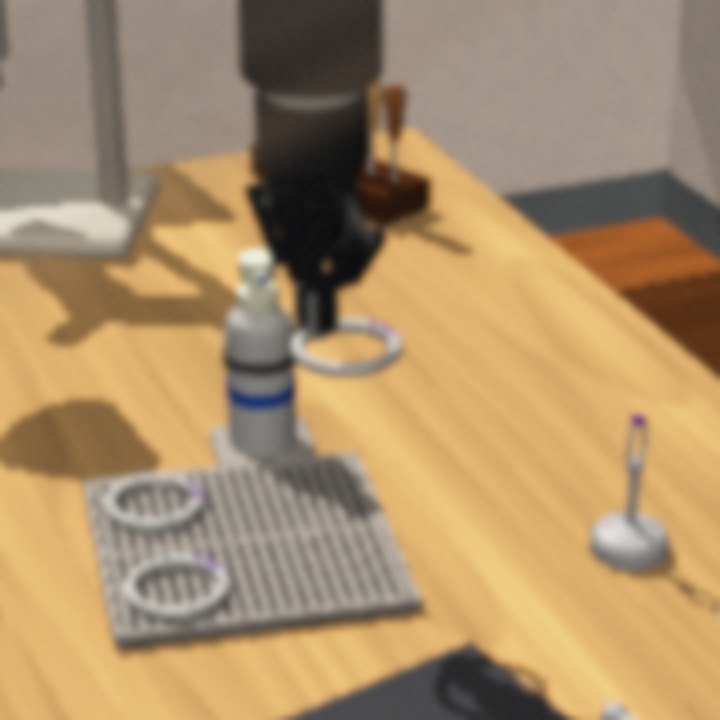

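Request:
{"method": "carry_out", "body": {"rows": [[3.1, 0.7, 0.3, 2.6, 3.4, 8.2, 0], [6.3, 1.3, 0.7, 5.3, 6.8, 16.4, 0], [9.4, 2, 1, 7.9, 10.2, 24.7, 0], [12.6, 2.6, 1.3, 10.5, 13.7, 32.9, 0], [15.7, 3.3, 1.6, 13.1, 17.1, 41.1, 0], [18.9, 4, 2, 15.8, 20.5, 49.3, 0], [22, 4.6, 2.3, 18.4, 23.9, 57.5, 0], [25.2, 5.3, 2.6, 21, 27.3, 65.8, 0], [28.3, 5.9, 3, 23.7, 30.7, 74, 0], [31.5, 6.6, 3.3, 26.3, 34.2, 82.2, 0], [34.6, 7.3, 3.6, 28.9, 37.6, 90.4, 0], [37.8, 7.9, 3.9, 31.5, 41, 98.6, 0]]}}

```text
time_s: 36.48
ee_pos: [547.9, -152.0, 147.1]
ee_rot: [-2.351, -0.006, -3.114]
force: [-0.1, 0.1, -0.8]
finger_gap: 6.1
```

Request:
{"method": "carry_out", "body": {"rows": [[0, 0, 0, 0, 0, 0, 0], [0, 0, 0, 0, 0, 0, 0]]}}

```text
time_s: 36.72
ee_pos: [548.3, -151.0, 147.7]
ee_rot: [-2.353, -0.008, -3.109]
force: [0.0, 0.4, 0.5]
finger_gap: 6.0
```

```bash
python3 - <<'E'
from h import *
R=Rh(45,-15); s=read_state();print(s["ee_pos"],s["force"])
C=s["ee_pos"]+Rn.from_euler('xyz',s["ee_rot"]).apply([34,0,-2.7]); d=C-MID; print("s",d@H,"lat",d@np.cross(U,H),"z",d[2])
rel(tcp_for(MID-24*H+[0,0,1],R),R);rel(tcp_for(MID-24*H-[0,0,13],R),R)
c=camera("side"); crop(c,300,140,480,320,4,"s23.png");t=camera("top"); crop(t,310,130,510,260,4,"t23.png")
E
```

```text
[ 548.28 -150.98  147.66] [0.02 0.38 0.46]
s -127.10178935850446 lat -1.8870006877718761 z -0.15822716736630582
row cm [-2.84 -7.11  6.92] rot [-0.2  -0.29  0.38] | t 36.725 q [ 0.44  0.35 -0.77  0.86 -1.04 -1.07] F [0.02 0.38 0.46] gap 5.992202854016116
row cm [-2.85 -6.11  7.9 ] rot [-0.2  -0.29  0.38] | t 36.725 q [ 0.44  0.35 -0.77  0.86 -1.04 -1.07] F [0.02 0.38 0.46] gap 5.992202854016116
```

View pics/s23.png

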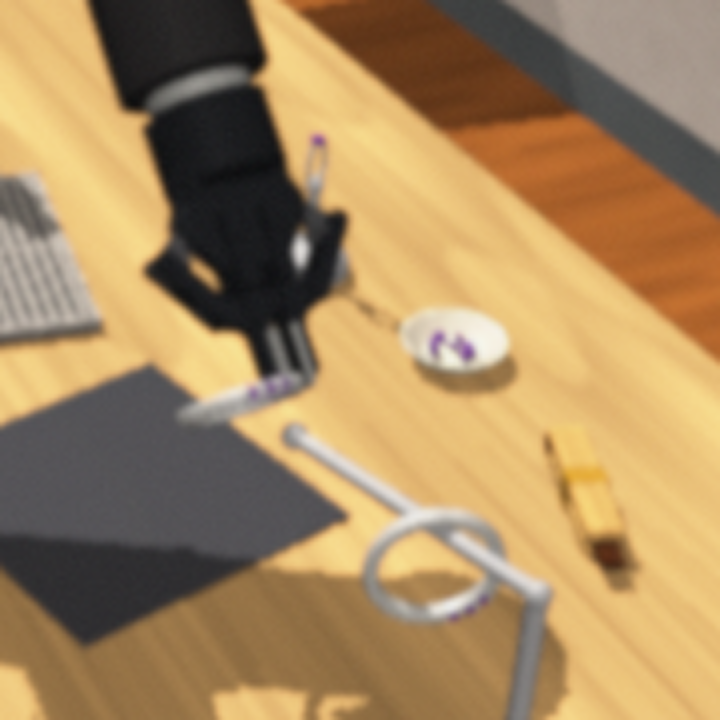

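View pics/t23.png

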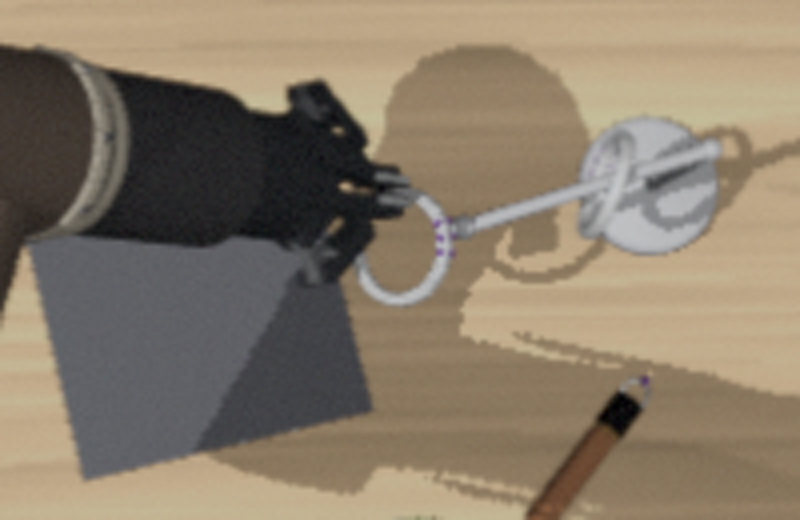

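Request:
{"method": "carry_out", "body": {"rows": [[-0.7, -1.7, 1.6, 0, 0, 0, 0], [-1.4, -3.4, 3.2, 0, 0, 0, 0], [-2, -5, 4.9, 0, 0, 0, 0], [-2.7, -6.7, 6.5, 0, 0, 0, 0], [-2.7, -6.7, 6.5, 0, 0, 0, 0], [-2.7, -6.2, 7, 0, 0, 0, 0], [-2.7, -5.7, 7.5, 0, 0, 0, 0], [-2.7, -5.7, 7.5, 0, 0, 0, 0], [-2.7, -5.7, 7.5, 0, 0, 0, 0]]}}

```text
time_s: 37.95
ee_pos: [578.9, -243.0, 136.0]
ee_rot: [-2.353, -0.006, -3.11]
force: [-0.7, -0.3, -1.7]
finger_gap: 5.9
```

```bash
python3 - <<'E'
from h import *
R=Rh(45,-15); s=read_state();print(s["ee_pos"],s["force"],s["finger_gap"])
C=s["ee_pos"]+Rn.from_euler('xyz',s["ee_rot"]).apply([34,0,-2.7]); d=C-MID; print("s",d@H,"lat",d@np.cross(U,H),"z",d[2])
c=camera("side"); crop(c,300,140,480,320,4,"s24.png");t=camera("top"); crop(t,310,130,510,260,4,"t24.png")
E
```

```text
[ 578.86 -243.01  136.05] [-0.68 -0.3  -1.66] 5.938816287619439
s -30.177018268620973 lat 0.7791713955644395 z -11.852656015132425
```

View pics/s24.png

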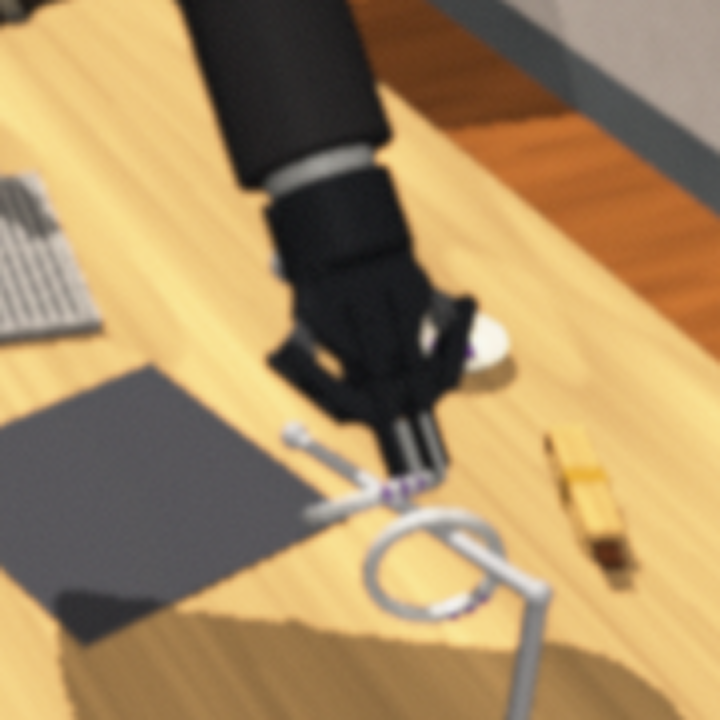

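View pics/t24.png

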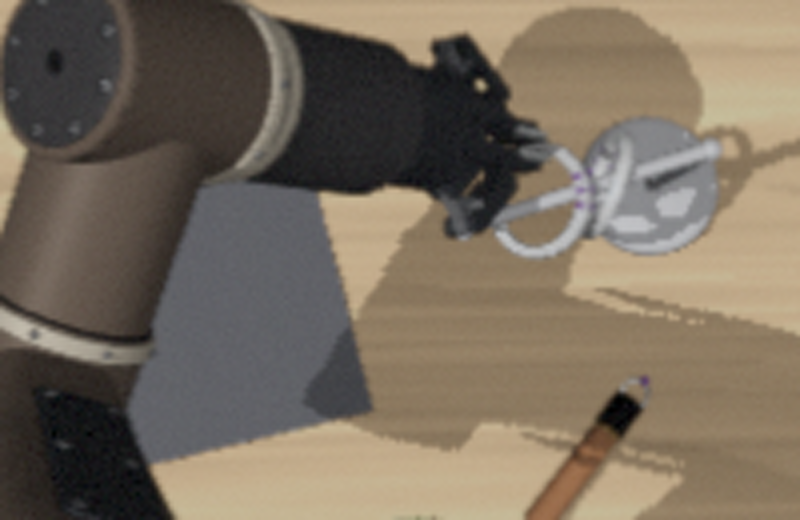

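Request:
{"method": "carry_out", "body": {"rows": [[0, 0.1, 0.1, 0, 0, 0, 0], [0, 0.2, 0.2, 0, 0, 0, 0], [0, 0.2, 0.2, 0, 0, 0, 0.18], [0, 0.2, 0.2, 0, 0, 0, 0.18], [0, 0.2, 0.2, 0, 0, 0, 0.18], [0, 0.2, 0.2, 0, 0, 0, 0.18], [0, 0.2, -0.3, 0, 0, 0, 0.18], [0, 0.2, -1, 0, 0, 0, 0.18], [0, 0.2, -3, 0, 0, 0, 0.18], [0, 0.2, -7, 0, 0, 0, 0.18], [0, 0.2, -12, 0, 0, 0, 0.18]]}}

```text
time_s: 39.42
ee_pos: [575.7, -156.0, 219.9]
ee_rot: [-2.353, -0.007, -3.111]
force: [1.0, 0.3, 0.8]
finger_gap: 15.4
```

```bash
python3 - <<'E'
from h import *
c=camera("side"); crop(c,300,140,480,320,4,"s25.png")
R=Rdown(-73.2); t=tcp_for([404.9,223.8,16.5],R);print(t); t[2]=130; d,rv=rel(t,R); checkpath(d,rv,n=12)
E
```

```text
[395.07 256.35  13.8 ]
row cm [ 16.96  35.98 -22.68] rot [-31.57 -40.97 -98.66] | t 39.475 q [ 0.43  0.3  -0.62  0.79 -1.16 -0.92] F [3.57 4.84 5.16] gap 15.427407117315958
1 0.0 [ 0.49  0.25 -0.68  0.77 -1.11 -0.81] tcp [ 563.74 -117.97  217.  ] C [ 530.34 -124.05  218.9 ] w0 [374.75 201.88 412.24] dq 0.815415604964385
2 0.0 [ 0.56  0.2  -0.72  0.74 -1.07 -0.7 ] tcp [548.41 -83.94 209.09] C [516.4  -94.84 212.62] w0 [338.79 212.64 419.42] dq 0.8773412730183452
3 0.0 [ 0.63  0.16 -0.75  0.7  -1.03 -0.59] tcp [533.07 -49.91 201.18] C [503.22 -65.45 206.03] w0 [307.21 222.39 426.97] dq 0.9398041119750378
4 0.0 [ 0.69  0.12 -0.77  0.65 -0.99 -0.46] tcp [517.74 -15.88 193.27] C [490.76 -35.74 199.09] w0 [280.1  231.73 434.84] dq 1.002697211849878
5 0.0 [ 0.75  0.09 -0.78  0.59 -0.96 -0.33] tcp [502.41  18.15 185.36] C [478.94  -5.61 191.77] w0 [257.56 241.28 443.05] dq 1.0670791729063498
6 0.0 [ 0.81  0.07 -0.78  0.53 -0.93 -0.19] tcp [487.07  52.18 177.45] C [467.66  25.05 184.06] w0 [239.66 251.66 451.56] dq 1.135080000022671
7 0.0 [ 0.86  0.05 -0.77  0.46 -0.91 -0.03] tcp [471.74  86.2  169.54] C [456.82  56.33 175.95] w0 [226.5  263.5  460.34] dq 1.2091114063043347
8 0.0 [ 0.9   0.05 -0.75  0.37 -0.89  0.13] tcp [456.41 120.23 161.64] C [446.31  88.29 167.45] w0 [218.18 277.41 469.34] dq 1.2903428334218927
9 0.0 [ 0.94  0.05 -0.72  0.29 -0.87  0.3 ] tcp [441.07 154.26 153.73] C [435.99 121.   158.58] w0 [214.83 293.92 478.46] dq 1.3766649493529943
10 0.0 [ 0.97  0.06 -0.67  0.19 -0.87  0.48] tcp [425.74 188.29 145.82] C [425.74 154.48 149.36] w0 [216.5  313.34 487.46] dq 1.4607986698338928
11 0.0 [ 0.98  0.09 -0.62  0.1  -0.87  0.67] tcp [410.41 222.32 137.91] C [415.42 188.75 139.81] w0 [223.1  335.71 495.96] dq 1.530022536484359
12 0.0 [ 1.    0.12 -0.57 -0.   -0.89  0.87] tcp [395.07 256.35 130.  ] C [404.9 223.8 130. ] w0 [234.2  360.78 503.3 ] dq 1.5694322038097868
```

View pics/s25.png

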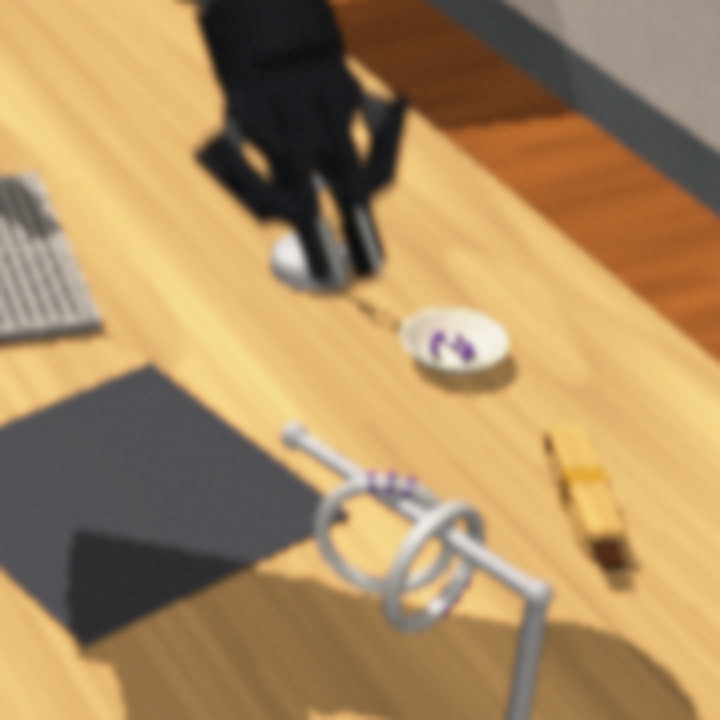

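Request:
{"method": "carry_out", "body": {"rows": [[1.4, 3, -1.9, -2.6, -3.4, -8.2, 0.3], [2.8, 6, -3.8, -5.3, -6.8, -16.4, 0.3], [4.2, 9, -5.7, -7.9, -10.2, -24.7, 0.3], [5.7, 12, -7.6, -10.5, -13.7, -32.9, 0.3], [7.1, 15, -9.5, -13.2, -17.1, -41.1, 0.3], [8.5, 18, -11.3, -15.8, -20.5, -49.3, 0.3], [9.9, 21, -13.2, -18.4, -23.9, -57.6, 0.3], [11.3, 24, -15.1, -21, -27.3, -65.8, 0.3], [12.7, 27, -17, -23.7, -30.7, -74, 0.3], [14.1, 30, -18.9, -26.3, -34.1, -82.2, 0.3], [15.6, 33, -20.8, -28.9, -37.6, -90.4, 0.3], [17, 36, -22.7, -31.6, -41, -98.7, 0.3]]}}

```text
time_s: 40.98
ee_pos: [391.8, 254.0, 125.1]
ee_rot: [3.135, 0.004, -1.275]
force: [0.3, -0.1, -0.3]
finger_gap: 25.5
```

Request:
{"method": "carry_out", "body": {"rows": [[0, 0, 5, 0, 0, 0, 0.3], [0, 0, 8.5, 0, 0, 0, 0.3], [0, 0, 9, 0, 0, 0, 0.3], [0, 0, 9, 0, 0, 0, 0.3]]}}

```text
time_s: 41.48
ee_pos: [392.7, 252.7, 35.5]
ee_rot: [3.136, 0.001, -1.28]
force: [0.2, 0.6, 1.0]
finger_gap: 25.5
```

```bash
python3 - <<'E'
from h import *
R=Rdown(-73.2); t=tcp_for([404.9,223.8,16.5],R); rel(t,R); print(read_state()["ee_pos"])
c=camera("side"); crop(c,220,120,460,320,3,"s26.png")
E
```

```text
row cm [-0.28 -0.34  2.16] rot [ 0.33  0.03 -0.13] | t 41.475 q [ 0.99  0.25 -0.67 -0.01 -0.65  0.88] F [0.19 0.62 0.98] gap 25.528831512648548
[392.69 252.74  35.45]
```

View pics/s26.png

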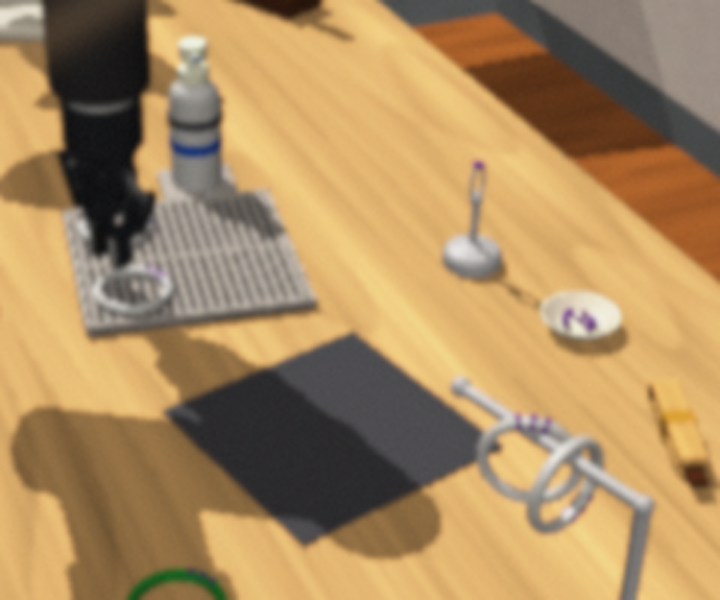

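Request:
{"method": "carry_out", "body": {"rows": [[-0.2, -0.2, 1.5, 0, 0, 0, 0.3], [-0.2, -0.2, 2.15, 0, 0, 0, 0.3], [-0.2, -0.2, 2.15, 0, 0, 0, 0.3], [-0.2, -0.2, 2.15, 0, 0, 0, 0], [-0.2, -0.2, 2.15, 0, 0, 0, 0], [-0.2, -0.2, 2.15, 0, 0, 0, 0], [-0.2, -0.2, 0, 0, 0, 0, 0], [-0.2, -0.2, -6, 0, 0, 0, 0], [-0.2, -0.2, -12, 0, 0, 0, 0], [-0.2, -0.2, -15, 0, 0, 0, 0], [-0.2, -0.2, -15, 0, 0, 0, 0]]}}

```text
time_s: 42.9
ee_pos: [395.6, 255.9, 187.6]
ee_rot: [3.14, 0.004, -1.28]
force: [0.1, 0.0, -0.8]
finger_gap: 5.9
```

```bash
python3 - <<'E'
from h import *
print(read_state()["ee_pos"])
R=Rh(45,-15); d,rv=rel(tcp_for(MID-130*H+[0,-0,3],R),R); checkpath(d,rv)
c=camera("side"); crop(c,220,70,400,250,3,"s27.png")
E
```

```text
[395.63 255.94 187.63]
row cm [43.09 -3.17  3.48] rot [31.73 41.   98.73] | t 42.9 q [ 0.99  0.05 -0.48 -0.   -1.03  0.87] F [ 0.1   0.03 -0.75] gap 5.94193608319772
1 0.0 [ 0.99  0.03 -0.56  0.08 -0.99  0.69] tcp [408.43 222.3  184.59] C [413.35 188.71 186.36] w0 [223.47 337.08 543.41] dq 1.504645038102626
2 0.0 [ 0.97  0.02 -0.62  0.18 -0.96  0.5 ] tcp [421.23 188.67 181.54] C [421.14 154.84 184.96] w0 [214.37 315.66 523.91] dq 1.5129448774434953
3 0.0 [ 0.95  0.01 -0.68  0.27 -0.94  0.31] tcp [434.04 155.03 178.5 ] C [428.86 121.77 183.24] w0 [209.67 296.09 503.92] dq 1.494302397791278
4 0.0 [ 0.93  0.02 -0.74  0.36 -0.93  0.13] tcp [446.84 121.4  175.45] C [436.65  89.47 181.18] w0 [209.61 278.39 484.02] dq 1.4566395547038298
5 0.0 [ 0.89  0.03 -0.78  0.44 -0.92 -0.05] tcp [459.64  87.76 172.41] C [444.64  57.91 178.73] w0 [214.23 262.45 464.63] dq 1.409075440672103
6 0.0 [ 0.84  0.06 -0.81  0.52 -0.92 -0.22] tcp [472.45  54.12 169.36] C [452.95  27.05 175.9 ] w0 [223.44 248.03 446.01] dq 1.3580863717789822
7 0.0 [ 0.78  0.09 -0.83  0.6  -0.93 -0.38] tcp [485.25  20.49 166.32] C [461.71  -3.2  172.67] w0 [237.12 234.82 428.3 ] dq 1.3057624596253008
8 0.0 [ 0.72  0.13 -0.84  0.67 -0.94 -0.54] tcp [498.05 -13.15 163.27] C [471.01 -32.93 169.05] w0 [255.18 222.5  411.51] dq 1.2503907573699755
9 0.0 [ 0.65  0.18 -0.84  0.73 -0.95 -0.69] tcp [510.86 -46.78 160.23] C [480.96 -62.23 165.05] w0 [277.57 210.78 395.55] dq 1.188634722762739
10 0.0 [ 0.58  0.23 -0.83  0.79 -0.98 -0.83] tcp [523.66 -80.42 157.18] C [491.61 -91.22 160.7 ] w0 [304.25 199.32 380.22] dq 1.1181278056279167
11 0.0 [ 0.51  0.29 -0.8   0.83 -1.   -0.96] tcp [ 536.47 -114.05  154.14] C [ 503.05 -120.02  156.03] w0 [335.18 187.67 365.3 ] dq 1.039144786249616
12 0.0 [ 0.44  0.34 -0.76  0.85 -1.04 -1.08] tcp [ 549.27 -147.69  151.09] C [ 515.29 -148.76  151.09] w0 [370.28 175.26 350.6 ] dq 0.9546197728494654
```

View pics/s27.png

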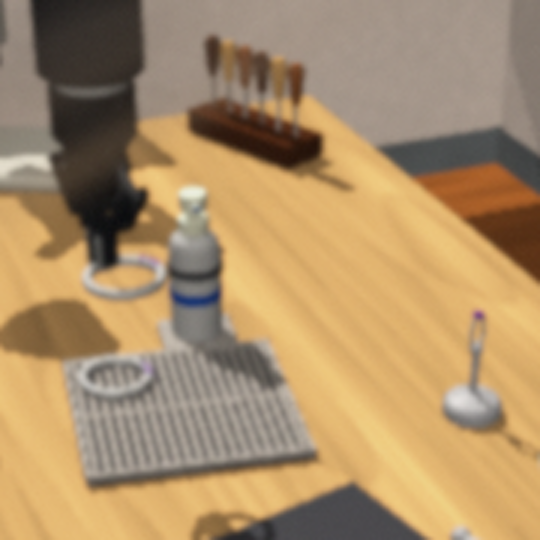

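Request:
{"method": "carry_out", "body": {"rows": [[3.6, -0.3, 0.3, 2.6, 3.4, 8.2, 0], [7.2, -0.5, 0.6, 5.3, 6.8, 16.4, 0], [10.8, -0.8, 0.9, 7.9, 10.2, 24.7, 0], [14.4, -1.1, 1.2, 10.6, 13.7, 32.9, 0], [18, -1.3, 1.5, 13.2, 17.1, 41.1, 0], [21.5, -1.6, 1.7, 15.8, 20.5, 49.3, 0], [25.1, -1.8, 2, 18.5, 23.9, 57.6, 0], [28.7, -2.1, 2.3, 21.1, 27.3, 65.8, 0], [32.3, -2.4, 2.6, 23.8, 30.7, 74, 0], [35.9, -2.6, 2.9, 26.4, 34.1, 82.2, 0], [39.5, -2.9, 3.2, 29, 37.6, 90.4, 0], [43.1, -3.2, 3.5, 31.7, 41, 98.7, 0]]}}

```text
time_s: 44.45
ee_pos: [548.0, -150.3, 147.8]
ee_rot: [-2.35, -0.005, -3.114]
force: [0.2, 0.1, 0.7]
finger_gap: 5.9
```

Request:
{"method": "carry_out", "body": {"rows": [[0, 0, 0, 0, 0, 0, 0], [0, 0, 0, 0, 0, 0, 0]]}}

```text
time_s: 44.7
ee_pos: [547.7, -149.2, 148.2]
ee_rot: [-2.352, -0.007, -3.109]
force: [-1.1, -0.4, -0.5]
finger_gap: 5.8
```

```bash
python3 - <<'E'
from h import *
R=Rh(45,-15); s=read_state();print(s["ee_pos"],s["force"])
C=s["ee_pos"]+Rn.from_euler('xyz',s["ee_rot"]).apply([34,0,-2.7]); d=C-MID; print("s",d@H,"lat",d@np.cross(U,H),"z",d[2])
N=np.cross(U,H)
rel(tcp_for(MID-54*H+2*N+[0,0,1],R),R);rel(tcp_for(MID-54*H+2*N-[0,0,12],R),R)
c=camera("side"); crop(c,300,140,480,320,4,"s28.png");t=camera("top"); crop(t,310,130,510,260,4,"t28.png")
E
```

```text
[ 547.67 -149.24  148.16] [-1.14 -0.44 -0.47]
s -128.9526500770014 lat -1.9716635872476742 z 0.3055058996534967
row cm [-2.32 -5.1   5.  ] rot [-0.26 -0.26  0.33] | t 44.7 q [ 0.44  0.35 -0.77  0.85 -1.04 -1.08] F [-1.14 -0.44 -0.47] gap 5.806040919481436
row cm [-2.33 -4.18  5.91] rot [-0.26 -0.26  0.33] | t 44.7 q [ 0.44  0.35 -0.77  0.85 -1.04 -1.08] F [-1.14 -0.44 -0.47] gap 5.806040919481436
```

View pics/s28.png

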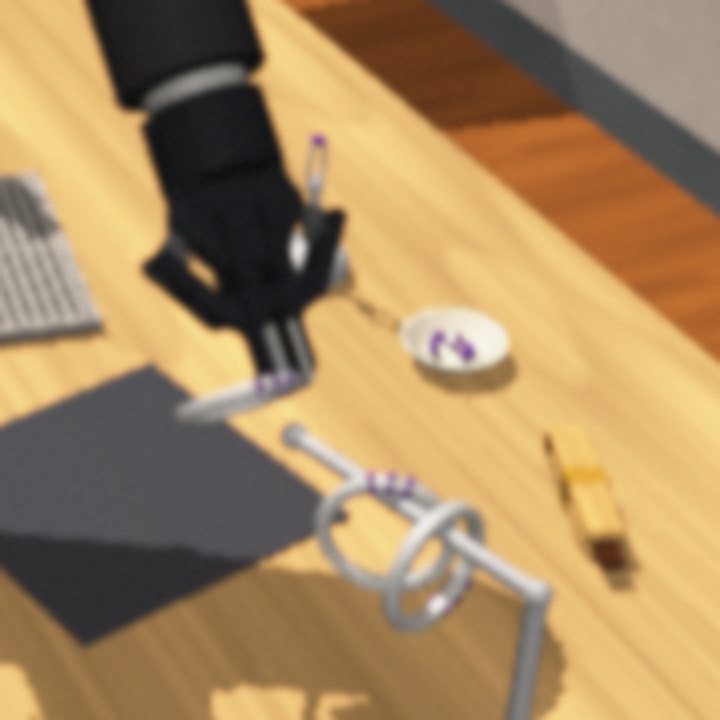

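View pics/t28.png

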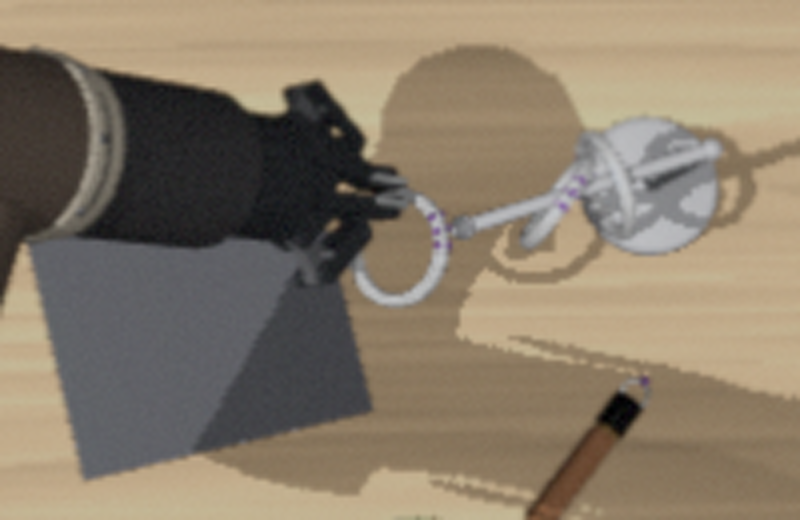

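Request:
{"method": "carry_out", "body": {"rows": [[-0.6, -1.3, 1.3, 0, 0, 0, 0], [-1.2, -2.6, 2.5, 0, 0, 0, 0], [-1.8, -3.9, 3.8, 0, 0, 0, 0], [-2.3, -5.1, 5, 0, 0, 0, 0], [-2.3, -5.1, 5, 0, 0, 0, 0], [-2.3, -4.6, 5.5, 0, 0, 0, 0], [-2.3, -4.1, 6, 0, 0, 0, 0], [-2.3, -4.1, 6, 0, 0, 0, 0], [-2.3, -4.1, 6, 0, 0, 0, 0]]}}

```text
time_s: 45.92
ee_pos: [573.8, -219.4, 135.9]
ee_rot: [-2.352, -0.005, -3.109]
force: [0.0, 0.7, -0.1]
finger_gap: 5.6
```

```bash
python3 - <<'E'
from h import *
R=Rh(45,-15); s=read_state();print(s["ee_pos"],s["force"],s["finger_gap"])
C=s["ee_pos"]+Rn.from_euler('xyz',s["ee_rot"]).apply([34,0,-2.7]); d=C-MID; print("s",d@H,"lat",d@np.cross(U,H),"z",d[2])
c=camera("side"); crop(c,300,140,480,320,4,"s29.png");t=camera("top"); crop(t,310,130,510,260,4,"t29.png")
E
```

```text
[ 573.77 -219.39  135.94] [ 0.01  0.7  -0.06] 5.597736296173138
s -54.26002085806404 lat 2.7338044077211108 z -12.003054794025559
```

View pics/s29.png

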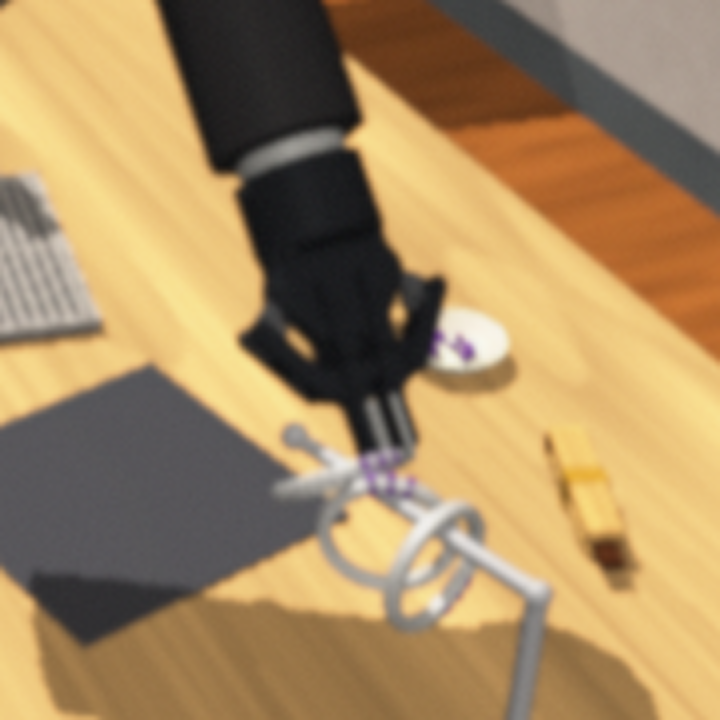

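View pics/t29.png

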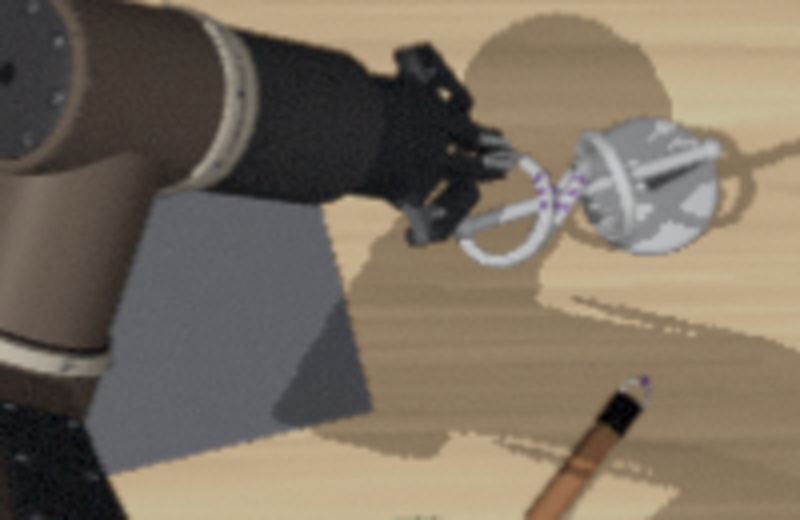

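Request:
{"method": "carry_out", "body": {"rows": [[0, 0.1, 0.1, 0, 0, 0, 0], [0, 0.2, 0.2, 0, 0, 0, 0], [0, 0.2, 0.2, 0, 0, 0, 0.18], [0, 0.2, 0.2, 0, 0, 0, 0.18], [0, 0.2, 0.2, 0, 0, 0, 0.18], [0, 0.2, 0.2, 0, 0, 0, 0.18], [0, 0.2, -0.3, 0, 0, 0, 0.18], [0, 0.2, -1, 0, 0, 0, 0.18], [0, 0.2, -3, 0, 0, 0, 0.18], [0, 0.2, -7, 0, 0, 0, 0.18], [0, 0.2, -12, 0, 0, 0, 0.18]]}}

```text
time_s: 47.4
ee_pos: [570.6, -132.3, 219.8]
ee_rot: [-2.352, -0.006, -3.111]
force: [2.1, -0.1, 0.5]
finger_gap: 15.6
```

```bash
python3 - <<'E'
from h import *
c=camera("side"); crop(c,300,140,480,320,4,"s30.png");t=camera("top"); crop(t,310,130,510,260,4,"t30.png")
R=Rdown(-73.2); t=tcp_for([424.6,344.5,16.5],R);print(t); t[2]=150; d,rv=rel(t,R); checkpath(d,rv,n=12)
E
```

```text
[414.77 377.05  13.8 ]
row cm [ 14.11  41.24 -31.12] rot [-31.68 -40.9  -98.66] | t 47.5 q [ 0.48  0.3  -0.62  0.77 -1.18 -0.94] F [-0.52  0.19 -0.7 ] gap 15.559173972098904
1 0.0 [ 0.56  0.25 -0.66  0.73 -1.15 -0.84] tcp [560.74 -86.88 216.76] C [527.35 -92.98 218.61] w0 [368.75 229.84 414.16] dq 0.8055293682536186
2 0.0 [ 0.64  0.22 -0.68  0.69 -1.11 -0.73] tcp [547.47 -44.7  210.69] C [515.47 -55.62 214.18] w0 [334.82 248.12 423.25] dq 0.8572702098254465
3 0.0 [ 0.72  0.18 -0.7   0.65 -1.09 -0.62] tcp [534.2   -2.53 204.62] C [504.35 -18.08 209.43] w0 [305.17 265.14 432.74] dq 0.9080776487890132
4 0.0 [ 0.79  0.16 -0.7   0.6  -1.06 -0.5 ] tcp [520.93  39.65 198.55] C [493.96  19.78 204.33] w0 [279.91 281.53 442.57] dq 0.9603080200368121
5 0.0 [ 0.85  0.14 -0.69  0.54 -1.03 -0.37] tcp [507.66  81.82 192.49] C [484.2   58.06 198.86] w0 [259.17 297.95 452.64] dq 1.017166280081978
6 0.0 [ 0.91  0.13 -0.68  0.48 -1.01 -0.23] tcp [494.39 124.   186.42] C [474.98  96.87 192.99] w0 [243.04 315.13 462.88] dq 1.0817459619674783
7 0.0 [ 0.96  0.12 -0.65  0.41 -0.98 -0.09] tcp [481.12 166.17 180.35] C [466.21 136.29 186.73] w0 [231.58 333.79 473.22] dq 1.1558092924634902
8 0.0 [ 1.01  0.13 -0.61  0.34 -0.96  0.07] tcp [467.85 208.35 174.28] C [457.76 176.4  180.08] w0 [224.88 354.62 483.65] dq 1.2384561699873826
9 0.0 [ 1.04  0.14 -0.56  0.26 -0.95  0.23] tcp [454.58 250.52 168.21] C [449.5  217.26 173.05] w0 [222.97 378.16 494.1 ] dq 1.324823214407991
10 0.0 [ 1.06  0.17 -0.5   0.18 -0.95  0.41] tcp [441.31 292.7  162.14] C [441.32 258.88 165.67] w0 [225.84 404.68 504.45] dq 1.405347244407269
11 0.0 [ 1.08  0.2  -0.43  0.09 -0.95  0.59] tcp [428.04 334.87 156.07] C [433.06 301.3  157.97] w0 [233.32 434.14 514.36] dq 1.4668207215385096
12 0.0 [ 1.09  0.24 -0.36  0.   -0.98  0.78] tcp [414.77 377.05 150.  ] C [424.6 344.5 150. ] w0 [244.98 466.26 523.3 ] dq 1.4962745291251593
```

View pics/s30.png

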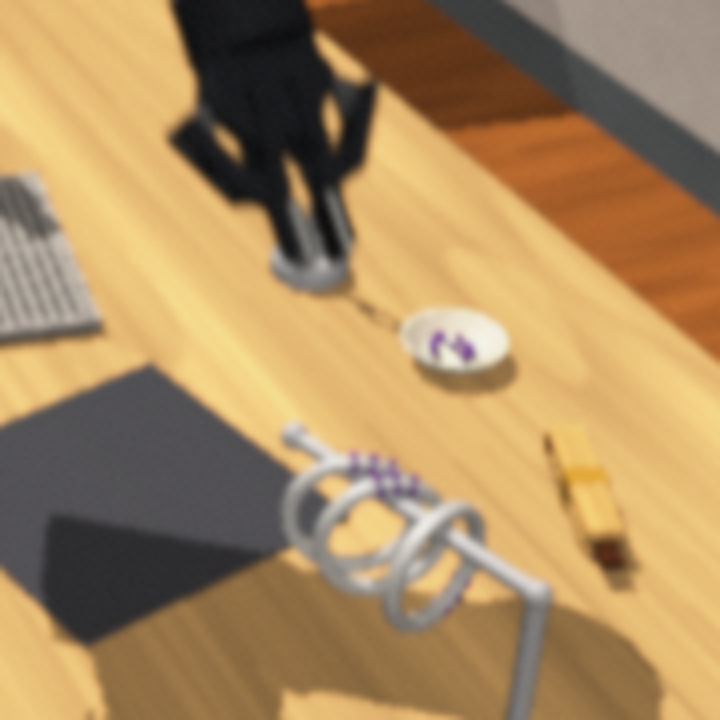

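View pics/t30.png

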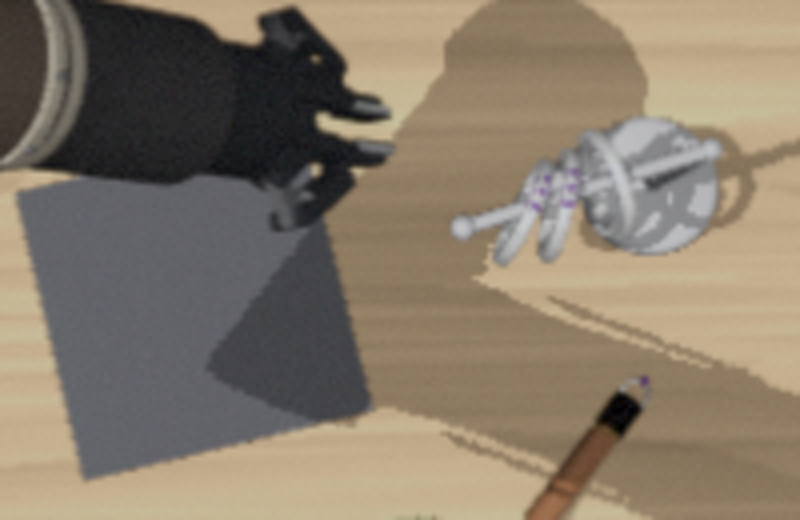

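Request:
{"method": "carry_out", "body": {"rows": [[1.2, 3.4, -2.6, -2.6, -3.4, -8.2, 0.3], [2.4, 6.9, -5.2, -5.3, -6.8, -16.4, 0.3], [3.5, 10.3, -7.8, -7.9, -10.2, -24.7, 0.3], [4.7, 13.7, -10.4, -10.6, -13.6, -32.9, 0.3], [5.9, 17.2, -13, -13.2, -17, -41.1, 0.3], [7.1, 20.6, -15.6, -15.8, -20.4, -49.3, 0.3], [8.2, 24.1, -18.2, -18.5, -23.9, -57.6, 0.3], [9.4, 27.5, -20.7, -21.1, -27.3, -65.8, 0.3], [10.6, 30.9, -23.3, -23.8, -30.7, -74, 0.3], [11.8, 34.4, -25.9, -26.4, -34.1, -82.2, 0.3], [12.9, 37.8, -28.5, -29, -37.5, -90.4, 0.3], [14.1, 41.2, -31.1, -31.7, -40.9, -98.7, 0.3]]}}

```text
time_s: 49.0
ee_pos: [412.8, 374.6, 146.2]
ee_rot: [3.133, 0.002, -1.276]
force: [0.8, -0.3, -0.3]
finger_gap: 25.4
```

Request:
{"method": "carry_out", "body": {"rows": [[0, 0, 5, 0, 0, 0, 0.3], [0, 0, 9.5, 0, 0, 0, 0.3], [0, 0, 10.5, 0, 0, 0, 0.3], [0, 0, 10.5, 0, 0, 0, 0.3]]}}

```text
time_s: 49.5
ee_pos: [413.3, 373.0, 41.4]
ee_rot: [3.134, -0.001, -1.281]
force: [-0.3, 0.1, 0.7]
finger_gap: 25.7
```

```bash
python3 - <<'E'
from h import *
R=Rdown(-73.2); t=tcp_for([424.6,344.5,16.5],R); rel(t,R); print(read_state()["ee_pos"])
c=camera("side"); crop(c,220,120,460,320,3,"s31.png")
E
```

```text
row cm [-0.35 -0.28  2.76] rot [ 0.42 -0.06 -0.18] | t 49.5 q [ 1.08  0.37 -0.47 -0.01 -0.74  0.78] F [-0.27  0.11  0.67] gap 25.674266523732022
[413.25 373.01  41.4 ]
```

View pics/s31.png

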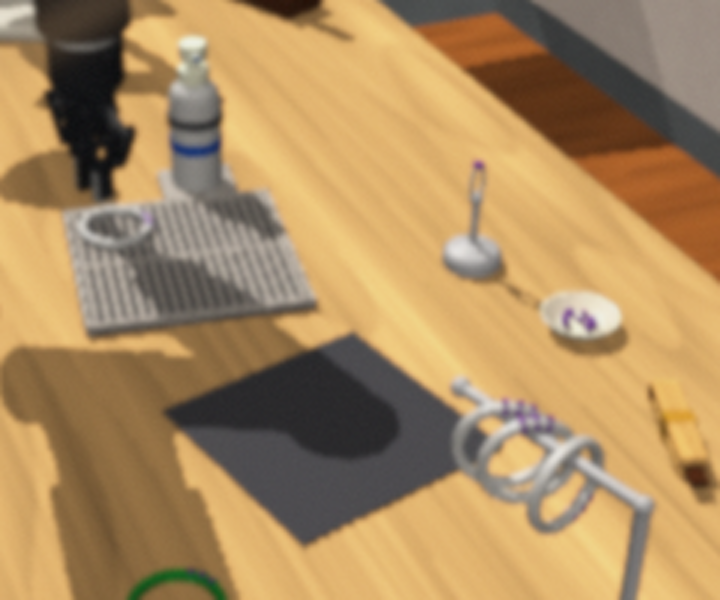

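Request:
{"method": "carry_out", "body": {"rows": [[-0.2, -0.1, 1.5, 0, 0, 0, 0.3], [-0.2, -0.1, 2.6, 0, 0, 0, 0.3], [-0.2, -0.1, 2.75, 0, 0, 0, 0.3], [-0.2, -0.1, 2.75, 0, 0, 0, 0], [-0.2, -0.1, 2.75, 0, 0, 0, 0], [-0.2, -0.1, 2.75, 0, 0, 0, 0], [-0.2, -0.1, 0, 0, 0, 0, 0], [-0.2, -0.1, -6, 0, 0, 0, 0], [-0.2, -0.1, -12, 0, 0, 0, 0], [-0.2, -0.1, -15, 0, 0, 0, 0], [-0.2, -0.1, -15, 0, 0, 0, 0]]}}

```text
time_s: 50.92
ee_pos: [415.4, 376.7, 194.3]
ee_rot: [3.139, 0.004, -1.281]
force: [0.1, -0.4, -0.3]
finger_gap: 5.9
```

```bash
python3 - <<'E'
from h import *
print(read_state()["ee_pos"])
R=Rh(45,-15); N=np.cross(U,H); d,rv=rel(tcp_for(MID-132*H+2*N+[0,-0,3],R),R); checkpath(d,rv)
c=camera("side"); crop(c,220,70,400,250,3,"s32.png")
E
```

```text
[415.43 376.68 194.32]
row cm [53.89  1.95  4.13] rot [31.77 40.91 98.74] | t 50.925 q [ 1.08  0.2  -0.29 -0.   -1.08  0.78] F [ 0.09 -0.44 -0.35] gap 5.920175234466526
1 0.0 [ 1.08  0.16 -0.39  0.08 -1.04  0.6 ] tcp [426.7  333.19 190.71] C [431.6  299.59 192.51] w0 [234.32 433.83 549.88] dq 1.4463362160682616
2 0.0 [ 1.06  0.14 -0.47  0.17 -1.01  0.42] tcp [437.96 289.7  187.11] C [437.85 255.87 190.55] w0 [224.87 403.53 530.29] dq 1.4521900006046593
3 0.0 [ 1.04  0.12 -0.55  0.25 -0.99  0.24] tcp [449.23 246.21 183.51] C [444.04 212.95 188.28] w0 [219.69 375.33 510.29] dq 1.4287550661904493
4 0.0 [ 1.01  0.11 -0.62  0.33 -0.98  0.07] tcp [460.49 202.72 179.91] C [450.29 170.8  185.65] w0 [219.05 349.29 490.33] dq 1.3839498500156868
5 0.0 [ 0.97  0.11 -0.67  0.41 -0.97 -0.1 ] tcp [471.76 159.23 176.31] C [456.74 129.39 182.65] w0 [222.98 325.29 470.71] dq 1.3281611963447428
6 0.0 [ 0.92  0.12 -0.72  0.48 -0.97 -0.26] tcp [483.02 115.74 172.7 ] C [463.52  88.67 179.26] w0 [231.44 302.99 451.6 ] dq 1.2705671547460344
7 0.0 [ 0.86  0.14 -0.76  0.56 -0.98 -0.41] tcp [494.28  72.25 169.1 ] C [470.74  48.57 175.47] w0 [244.32 281.93 433.1 ] dq 1.216707565342448
8 0.0 [ 0.79  0.17 -0.78  0.63 -0.98 -0.56] tcp [505.55  28.76 165.5 ] C [478.5    8.99 171.29] w0 [261.52 261.56 415.29] dq 1.1676920173038625
9 0.0 [ 0.71  0.2  -0.8   0.69 -0.99 -0.7 ] tcp [516.81 -14.73 161.9 ] C [486.91 -30.17 166.73] w0 [282.91 241.38 398.2 ] dq 1.1207397953643365
10 0.0 [ 0.62  0.25 -0.8   0.75 -1.   -0.83] tcp [528.08 -58.22 158.3 ] C [496.03 -69.01 161.82] w0 [308.44 220.98 381.8 ] dq 1.07082469827908
11 0.0 [ 0.53  0.29 -0.79  0.8  -1.02 -0.96] tcp [ 539.34 -101.71  154.69] C [ 505.92 -107.67  156.59] w0 [338.05 199.93 365.97] dq 1.013092723097266
12 0.0 [ 0.45  0.35 -0.76  0.85 -1.04 -1.08] tcp [ 550.61 -145.2   151.09] C [ 516.62 -146.26  151.09] w0 [371.66 177.82 350.54] dq 0.9451328366187566
```

View pics/s32.png

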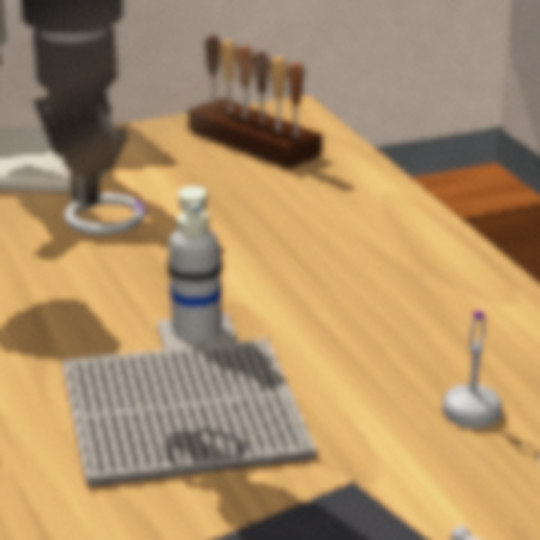

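Request:
{"method": "carry_out", "body": {"rows": [[4.5, 0.2, 0.3, 2.6, 3.4, 8.2, 0], [9, 0.3, 0.7, 5.3, 6.8, 16.5, 0], [13.5, 0.5, 1, 7.9, 10.2, 24.7, 0], [18, 0.6, 1.4, 10.6, 13.6, 32.9, 0], [22.5, 0.8, 1.7, 13.2, 17, 41.1, 0], [26.9, 1, 2.1, 15.9, 20.5, 49.4, 0], [31.4, 1.1, 2.4, 18.5, 23.9, 57.6, 0], [35.9, 1.3, 2.8, 21.2, 27.3, 65.8, 0], [40.4, 1.5, 3.1, 23.8, 30.7, 74.1, 0], [44.9, 1.6, 3.4, 26.5, 34.1, 82.3, 0], [49.4, 1.8, 3.8, 29.1, 37.5, 90.5, 0], [53.9, 1.9, 4.1, 31.8, 40.9, 98.7, 0]]}}

```text
time_s: 52.48
ee_pos: [549.4, -148.2, 148.9]
ee_rot: [-2.349, -0.004, -3.114]
force: [0.5, 0.5, 0.7]
finger_gap: 5.9
```

Request:
{"method": "carry_out", "body": {"rows": [[0, 0, 0, 0, 0, 0, 0], [0, 0, 0, 0, 0, 0, 0]]}}

```text
time_s: 52.72
ee_pos: [549.3, -147.0, 149.3]
ee_rot: [-2.351, -0.006, -3.109]
force: [0.6, -0.1, 0.7]
finger_gap: 6.0
```

```bash
python3 - <<'E'
from h import *
R=Rh(45,-15); s=read_state();print(s["ee_pos"],s["force"])
C=s["ee_pos"]+Rn.from_euler('xyz',s["ee_rot"]).apply([34,0,-2.7]); d=C-MID; print("s",d@H,"lat",d@np.cross(U,H),"z",d[2])
N=np.cross(U,H)
rel(tcp_for(MID-70*H+2*N+[0,0,1],R),R);rel(tcp_for(MID-70*H+2*N-[0,0,12],R),R)
c=camera("side"); crop(c,300,140,480,320,4,"s33.png");t=camera("top"); crop(t,310,130,510,260,4,"t33.png")
E
```

```text
[ 549.28 -146.97  149.32] [ 0.56 -0.08  0.69]
s -130.669105055899 lat 0.22771554836423144 z 1.4149373172357969
row cm [-1.74 -4.08  4.14] rot [-0.31 -0.21  0.27] | t 52.725 q [ 0.44  0.35 -0.76  0.85 -1.04 -1.08] F [ 0.56 -0.08  0.69] gap 5.953326930806259
row cm [-1.75 -3.16  5.06] rot [-0.31 -0.21  0.27] | t 52.725 q [ 0.44  0.35 -0.76  0.85 -1.04 -1.08] F [ 0.56 -0.08  0.69] gap 5.953326930806259
```

View pics/s33.png

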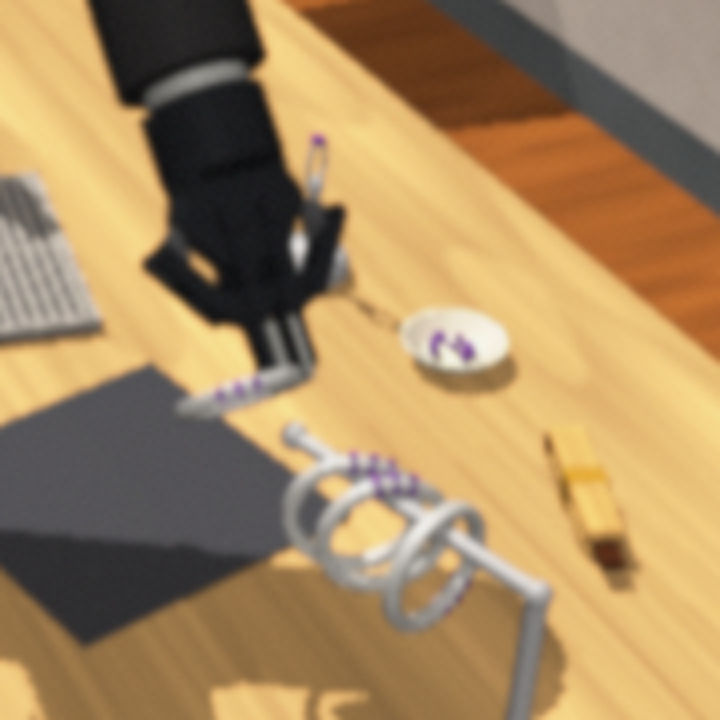

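View pics/t33.png

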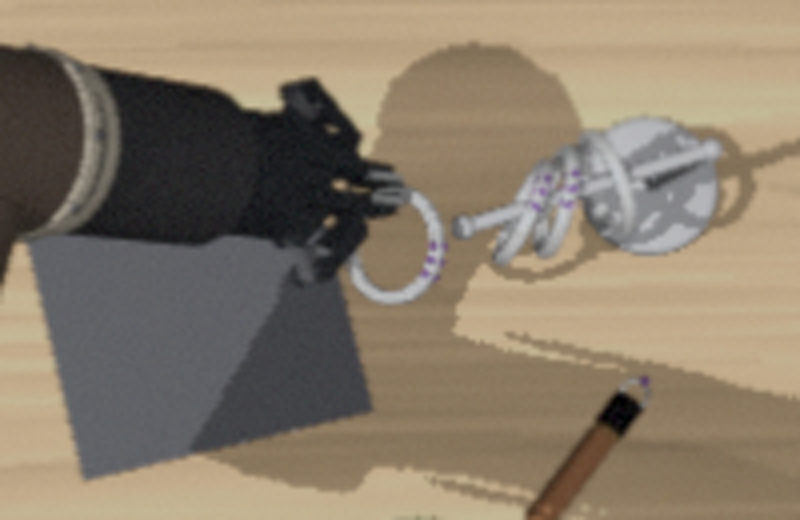

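Request:
{"method": "carry_out", "body": {"rows": [[-0.6, -1.4, 1.4, 0, 0, 0, 0], [-1.2, -2.7, 2.7, 0, 0, 0, 0], [-1.75, -4.1, 4.1, 0, 0, 0, 0], [-1.75, -4.1, 4.1, 0, 0, 0, 0], [-1.75, -3.6, 4.6, 0, 0, 0, 0], [-1.75, -3.1, 5.1, 0, 0, 0, 0], [-1.75, -3.1, 5.1, 0, 0, 0, 0], [-1.75, -3.1, 5.1, 0, 0, 0, 0]]}}

```text
time_s: 53.82
ee_pos: [569.5, -203.8, 136.4]
ee_rot: [-2.351, -0.003, -3.109]
force: [1.0, 0.4, 0.8]
finger_gap: 6.2
```

```bash
python3 - <<'E'
from h import *
R=Rh(45,-15); s=read_state();print(s["ee_pos"],s["force"],s["finger_gap"])
C=s["ee_pos"]+Rn.from_euler('xyz',s["ee_rot"]).apply([34,0,-2.7]); d=C-MID; print("s",d@H,"lat",d@np.cross(U,H),"z",d[2])
c=camera("side"); crop(c,300,140,480,320,4,"s34.png");t=camera("top"); crop(t,310,130,510,260,4,"t34.png")
E
```

```text
[ 569.45 -203.77  136.44] [0.97 0.39 0.84] 6.249304920947377
s -70.44904418270146 lat 3.1070242777747588 z -11.55325626612796
```

View pics/s34.png

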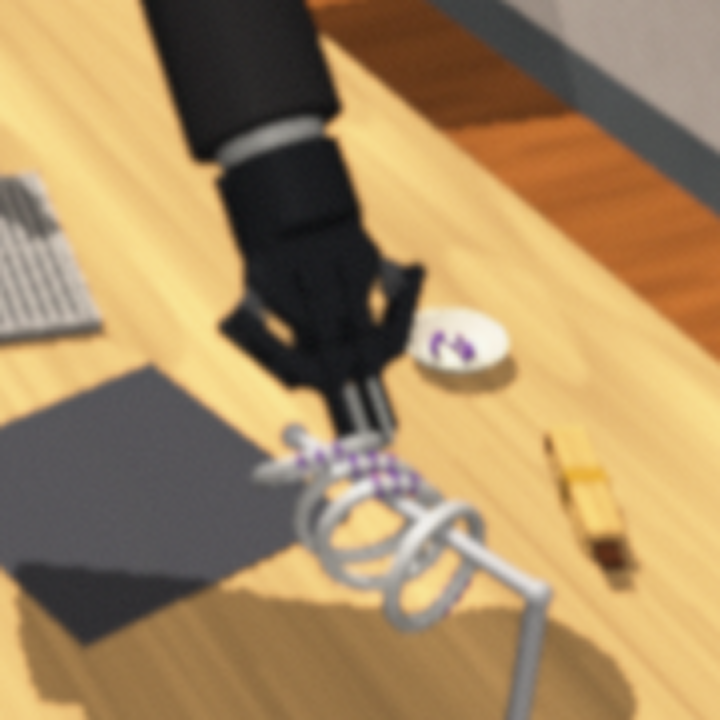

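View pics/t34.png

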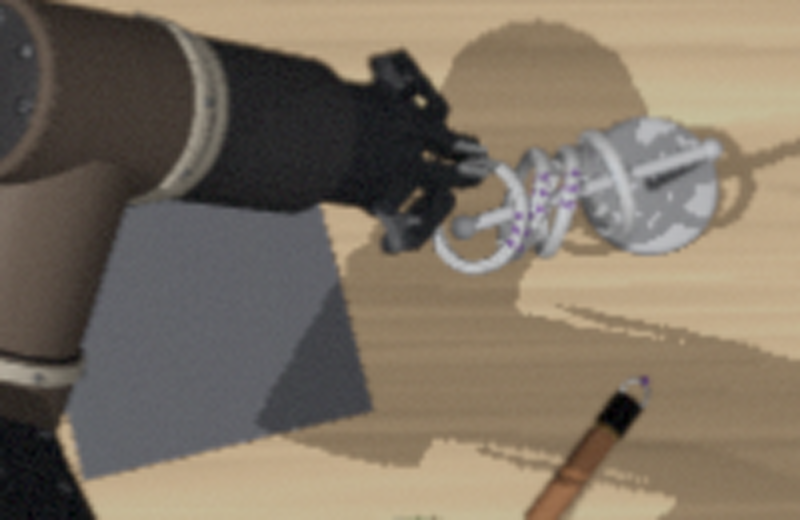

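Request:
{"method": "carry_out", "body": {"rows": [[-0.1, -0.2, 0.2, 0, 0, 0, 0], [-0.15, -0.4, 0.4, 0, 0, 0, 0], [-0.15, -0.2, 0.6, 0, 0, 0, 0], [-0.15, -0.2, 0.6, 0, 0, 0, 0], [-0.15, -0.2, 0.6, 0, 0, 0, 0.18], [-0.15, -0.2, 0.6, 0, 0, 0, 0.18], [-0.15, -0.2, 0.6, 0, 0, 0, 0.18], [-0.15, -0.2, 0.6, 0, 0, 0, 0.18], [-0.15, -0.2, 0.1, 0, 0, 0, 0.18], [-0.15, -0.2, -1, 0, 0, 0, 0.18], [-0.15, -0.2, -3, 0, 0, 0, 0.18], [-0.15, -0.2, -7, 0, 0, 0, 0.18]]}}

```text
time_s: 55.42
ee_pos: [568.5, -155.5, 187.4]
ee_rot: [-2.351, -0.005, -3.111]
force: [0.9, 0.9, 0.3]
finger_gap: 15.4
```

Request:
{"method": "carry_out", "body": {"rows": [[0, 0, -6, 0, 0, 0, 0.18], [0, 0, -10, 0, 0, 0, 0.18], [0, 0, -10, 0, 0, 0, 0.18], [0, 0, -10, 0, 0, 0, 0.18]]}}

```text
time_s: 55.92
ee_pos: [567.0, -84.2, 257.4]
ee_rot: [-2.351, -0.003, -3.109]
force: [-0.9, 0.3, 0.1]
finger_gap: 15.4
```

```bash
python3 - <<'E'
from h import *
s=read_state();print(s["ee_pos"],s["force"],s["finger_gap"])
c=camera("side"); crop(c,300,140,480,320,4,"s35.png");t=camera("top"); cv2.imwrite("pics/t35f.png",t); cv2.imwrite("pics/s35f.png",c); crop(t,400,140,510,220,7,"t35.png")
E
```

```text
[567.03 -84.23 257.45] [-0.92  0.33  0.05] 15.355242953984026
```

View pics/s35.png

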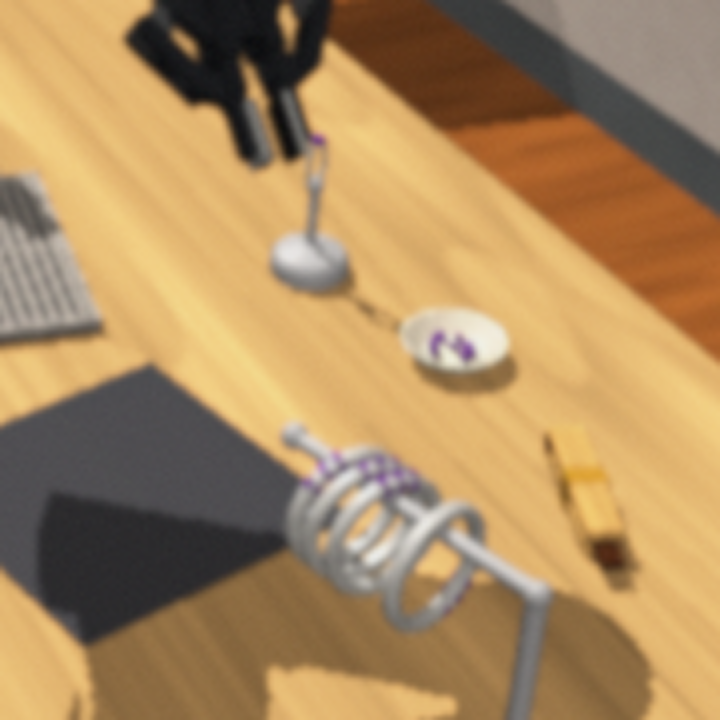

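View pics/t35.png

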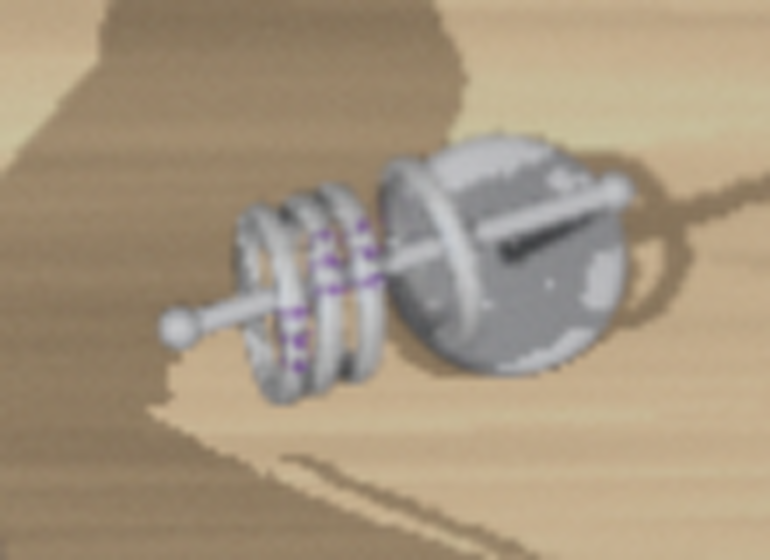

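Request:
{"method": "carry_out", "body": {"rows": [[0, 0, -3, 0, 0, 0, 0.18], [0, 0, -3, 0, 0, 0, 0.18], [0, 0, -3, 0, 0, 0, 0.18], [0, 0, -3, 0, 0, 0, 0.18], [0, 0, -3, 0, 0, 0, 0.18], [0, 0, -3, 0, 0, 0, 0.18], [0, 0, -3, 0, 0, 0, 0.18], [0, 0, -3, 0, 0, 0, 0.18], [0, 0, -3, 0, 0, 0, 0.18], [0, 0, -3, 0, 0, 0, 0.18], [0, 0, -3, 0, 0, 0, 0.18], [0, 0, -3, 0, 0, 0, 0.18]]}}

```text
time_s: 57.52
ee_pos: [566.8, -63.4, 278.7]
ee_rot: [-2.351, -0.003, -3.11]
force: [-0.1, 0.1, -0.7]
finger_gap: 15.2
```

```bash
python3 - <<'E'
from h import *
c=camera("side"); cv2.imwrite("pics/s36.png",c); t=camera("top"); cv2.imwrite("pics/t36.png",t); crop(t,400,140,510,220,7,"t36c.png")
a=cv2.imread("pics/s35f.png"); print("moved px (hoop area):",(np.abs(c.astype(int)-a)[230:310,355:430].max(2)>40).sum())
a=cv2.imread("pics/t35f.png"); print((np.abs(t.astype(int)-a)[140:220,415:510].max(2)>40).sum())
E
```

```text
moved px (hoop area): 76
43
```

View pics/s36.png

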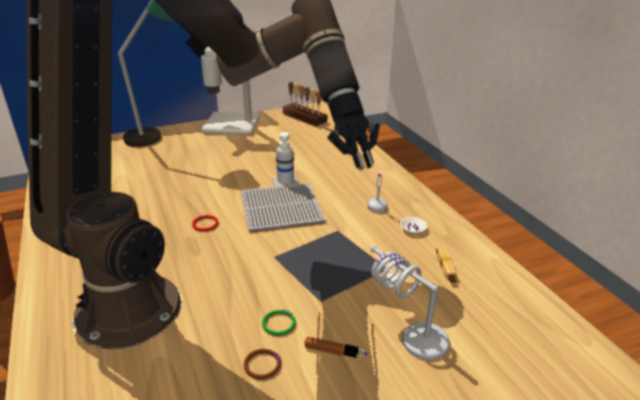

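View pics/t36.png

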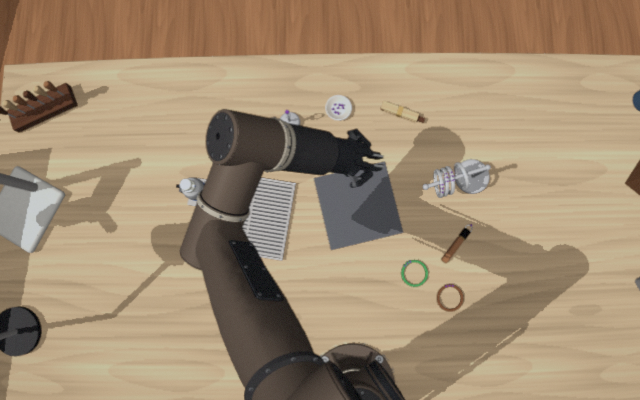

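Request:
{"method": "carry_out", "body": {"rows": [[0, 0, 0, 0, 0, 0, 0.18], [0, 0, 0, 0, 0, 0, 0.18], [0, 0, 0, 0, 0, 0, 0.18], [0, 0, 0, 0, 0, 0, 0.18], [0, 0, 0, 0, 0, 0, 0.18], [0, 0, 0, 0, 0, 0, 0.18], [0, 0, 0, 0, 0, 0, 0.18], [0, 0, 0, 0, 0, 0, 0.18], [0, 0, 0, 0, 0, 0, 0.18], [0, 0, 0, 0, 0, 0, 0.18], [0, 0, 0, 0, 0, 0, 0.18], [0, 0, 0, 0, 0, 0, 0.18]]}}

```text
time_s: 59.12
ee_pos: [566.8, -63.4, 278.6]
ee_rot: [-2.351, -0.003, -3.11]
force: [-1.0, 0.3, 0.1]
finger_gap: 15.8
```

```bash
python3 - <<'E'
from h import *
c=camera("side"); t=camera("top"); crop(t,400,140,510,220,7,"t37.png"); crop(c,340,220,460,350,5,"s37.png")
a=cv2.imread("pics/s36.png"); print((np.abs(c.astype(int)-a)[230:310,355:430].max(2)>30).sum())
a=cv2.imread("pics/t36.png"); print((np.abs(t.astype(int)-a)[140:220,415:510].max(2)>30).sum())
E
```

```text
0
0
```

View pics/t37.png

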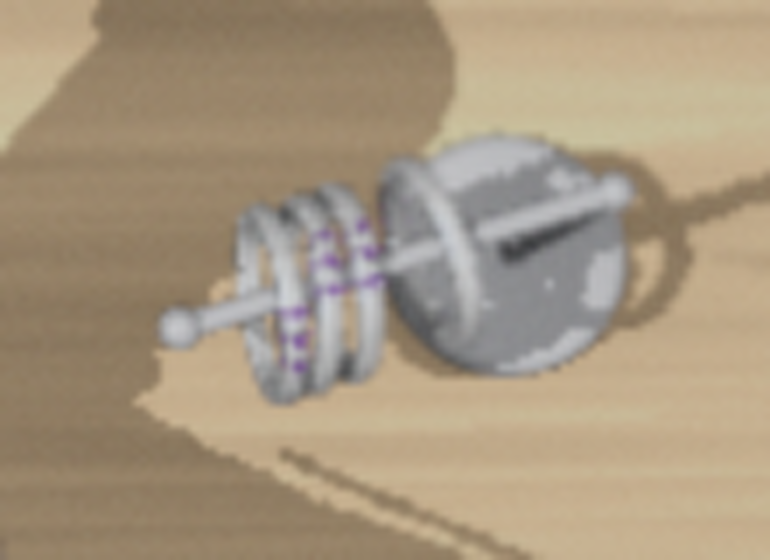

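View pics/s37.png

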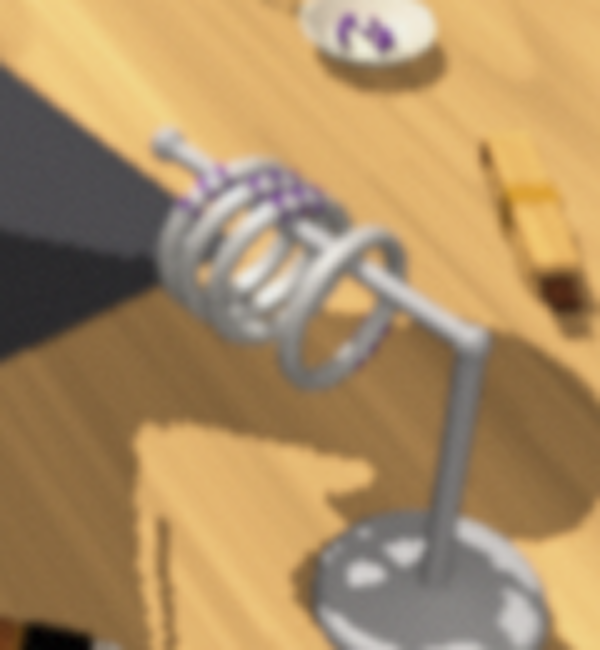

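```bash
python3 -c "
from plant import *
print(job_done())"
```

```text
the job is handed in; nothing more can be done
None
```

I laid all four silver bangles flat and apart on the drip grille. Then I pressed the nozzle cap about 6.7 mm (6.4 N) and let it spring back. After that I threaded each bangle over the free end of the drying bar and released it there. I handed the job in at about 59 s of the 210 s allowed; no verdict is reported.

- **Bangles:** in the last pictures all four hang on the bar, and no pixel around them changed between two frames about 1.5 s apart. I judged their height and sideways position by eye, not by measurement.
- **Cap and other things:** the cap looks up again. The dish, gem holder, shellac stick, ring clamp and coloured look-alikes look to be where they started, also by eye.
- **Arm:** it stands clear of everything.
- **Failed or disagreed:** the first grasp sat too high, gripping at 5.8 mm with an upward push of 7.4 N, so I opened and re-gripped lower. On one check, the camera put a held bangle's centre up to 6 mm away from where the arm pose put it; a later check agreed to about 3 mm. Inserting the fourth bangle nudged the third one slightly round on the bar.

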